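# Pack the tea jars into the chest and shut it

### The job

Pack the tea away: stand every hexagonal jar on the sill, toppled or not, upright on the floor of the open beech chest, then lower the chest's hinged lid gently until it is fully closed. Leave the leaf trivet and the tongs where they lie.

Things in the scene. Friction and masses are not known exactly. Their poses are not given: they have to be found in the camera images.
- chest: open beech chest fixed to the sill, outside 200 (x) x 250 (y) x 92 mm high, walls and floor 8 mm thick, a cross of 8 mm dividers as high as the walls makes four compartments, each 88 (x) x 113 (y) x 84 mm deep, centred at x = +-48, y = +-60.5 mm. Origin: centre of its underside; x points to the hinge side, away from the robot at yaw 0; y along the hinge; z up
- chest_lid (a joint): angle of the chest's lid, rad: 0 = closed flat on the rim, about 1.57 = upright, 1.9 = stop. The hinge is stiff: the lid (0.3 kg, 200 x 250 x 10 mm) stays where it is left; moving it takes about 2 to 5 N at its free edge
- chest_lid_hinge (a point): on the hinge axis, middle of the chest's hinge-side rim, level with the underside of the closed lid; axes turn with the lid: x from the free edge towards the hinge (the lid spans x = -200 to 0 mm), y along the hinge, z out of the lid's outer face (which is 10 mm out); when the lid is upright that outer face looks away from the robot
- chest_lid_edge (a point): middle of the lid's free edge, on its outer face
- chest_lid_handle (a point): grip point of the small brass knob (28 mm across, 43 mm tall) on the lid's outer face, 30 mm from the free edge and midway along it, 35 mm out from the face
- jar_a: sealed hexagonal jar, dark green, brass cap of the same outline; 50 mm across flats, 57.7 mm across corners, 72 mm tall, about 0.25 kg. Origin: centre of its underside; z runs from underside to cap; corners on its +-x axis, flats square to its +-y axis and every 60 deg on. Starts lying on a flat on the sill. None if absent
- jar_b: sealed hexagonal jar, amber, brass cap of the same outline; 50 mm across flats, 57.7 mm across corners, 72 mm tall, about 0.25 kg. Origin: centre of its underside; z runs from underside to cap; corners on its +-x axis, flats square to its +-y axis and every 60 deg on. Starts lying on a flat on the sill. None if absent
- jar_c: sealed hexagonal jar, terracotta red, brass cap of the same outline; 50 mm across flats, 57.7 mm across corners, 72 mm tall, about 0.25 kg. Origin: centre of its underside; z runs from underside to cap; corners on its +-x axis, flats square to its +-y axis and every 60 deg on. Starts lying on a flat on the sill. None if absent
- jar_d: sealed hexagonal jar, bright green, brass cap of the same outline; 50 mm across flats, 57.7 mm across corners, 72 mm tall, about 0.25 kg. Origin: centre of its underside; z runs from underside to cap; corners on its +-x axis, flats square to its +-y axis and every 60 deg on. Starts standing upright on the sill. None if absent
- trivet: green leaf-shaped silicone trivet, 178 x 65 x 8 mm, flat on the sill; bystander. (Unlisted bystanders: lazy Susan with teapot and glasses, bowl and honey jar at the back beyond x = 0.75 m, up to 145 mm high; kettle, tray and herb pot at the sides, beyond |y| = 0.5 m.) Origin: under its middle, x along its length
- tongs: steel tongs, 185 mm long, up to 10 mm thick, flat on the sill; bystander. Origin: under the middle, x along the length
There are look-alikes about, which are no part of the job. What is shaped like the jar_b but blue or purple is not meant.

How it is judged:
By the outcome, as a careful person would: the job done as asked, in the order asked, and still so for the second after the job is handed in, with the robot touching nothing.
Of jar_a, jar_b, jar_c, jar_d only 3 to 4 are there at a start; the rules pass over those that are not, and their reading is None.
At some moment in a run one of jar_a, jar_b, jar_c, jar_d may be knocked a few centimetres aside while the robot is not near it.
It also fails if it takes over 210 s, if anything falls off the work surface, if the arm or the gripper's body presses on something with over 40 N, if the wrist force passes 120 N, or if a joint passes its speed limit or range.

### The arm

A 6-joint arm with a two-finger parallel gripper is mounted at the origin on the work surface. World frame = base frame: x ahead of the robot, y to its left, z up, the work surface at z = 0. Lengths are in m, angles in rad, forces in N, time in s.
With the tool pointing down it reaches from about 0.425 to 1.125 m from the base axis. Payload 14.9 kg.
Tool frame: the origin (TCP) lies midway between the tips of the shut fingers; the grasp point (between the pads) lies manip.grip_point_offset behind it (manip.grip_point_offset is the distance from the TCP to the grasp point, in m); z points along the fingers, x is the direction in which the jaws open and shut, and the axes are right-handed (so a half turn about z gives the same grasp; the last joint's range is limited). The gripper opens to 91 mm and grips with 3 to 60 N. Pads are 32 mm wide; open, the fingers measure 118 mm over their backs; the gripper's body (76 mm by 178 mm) begins 60 mm behind the grasp point.
Start: joints at [1.201, 0.379, 1.734, -0, 1.028, -0.033], TCP at [0.231, 0.661, 0.191] pointing down, gripper open.
Joint ranges: [-2.77, 2.77], [-0.74, 2.19], [0, 2.66], [-1.06, 4.2], [0.31, 2.87], [-3.08, 3.08]. Speed limits (rad/s): [1.89, 1.89, 2.39, 3.14, 3.14, 3.14].

### API

Orientations are given as a rotation vector (axis times angle).
In Python, from plant import manip, optics, order gives the robot as it stands.
- The arm moves only by the shell command python3 -m pendant 'ROWS' [OPENING] [FORCE]. ROWS is JSON, a list that holds one entry, the list of rows, each a list of 6 numbers: the shift along the tool's x, y, z in cm, then the turn, a rotation vector about the tool's x, y, z in degrees. A call has 1 to 12 rows; each row shifts and turns the pose as measured when the row begins, along the tool's axes as they then stand; what a row does not reach is not made up. A row lasts 1/10 s, in which the tool goes at most 50 mm and 8.59 degrees, less where a joint would pass 70% of its speed; a pose out of reach is approached as far as the arm can. A call is refused whole if a number of a shift passes 5 or a number of a turn 8.59, either way. A call with a gripper value outside its range is refused whole. OPENING is the closure, from -1 (fully open) to 1 (shut), set as the call begins (- or left out, the last holds). The fingers move at their own pace and stop on an object; FORCE is the grip in N (left out, the last holds). Time passes only in rows, so rows that do not move let the fingers close. It gives the time, the measured TCP pose, the force and the opening at its end, in the units of the state.
- manip.sense(): the state, without advancing time (a new reading comes with each control period).
- optics.capture(name): name is "side" or "top"; returns the picture (400x640x3 uint8, blue, green, red); there is no depth.
- optics.camera_params(name): a dict with "vfov" (degrees; the focal length in pixels is half the picture's height over the tangent of half this angle, whatever the lens; pixels are square), "cx", "cy" (the principal point, pixels), "extrinsics" (4x4, takes a point from camera to world coordinates). Camera axes: x right, y down, z forward; pixel columns grow to the right and rows downward; lengths in m; the calibration is good to about 2 mm. A picture is of the moment at which its call begins. camera_params takes no time and is no camera call.
- order.finish_job(): hands the job in, once; it reports no verdict.
The state is a dict: "clock": time; "joint_positions": joint angles; "qvel": joint speeds; "joint_torque": joint torques, N m; "tool_pos": TCP position; "eef_rot": TCP orientation; "contact_force": force on the tool from outside, world axes, zero at the start; "torque": the same for the moment, N m; "width": finger opening in m.
Only numpy, scipy, OpenCV 4.12 (cv2) and the standard library are available. Lean on these libraries where they do the work, as an engineer would, in place of code of your own. Each camera call takes 0.05 s, during which the arm holds its last target.

## Working session

There is one attempt and no reset: what is moved stays moved. The work goes in short steps, Python scripts to look and compute and a shell command to move; the robot and the scene stay as the last step left them, time stands still between calls to the robot, and variables do not carry over. Pictures are saved under pics/ and viewed, and the job is handed in when it is done.

```bash
ls; mkdir -p pics
python3 - <<'E'
from plant import manip, optics, order
import cv2
for n in("side","top"):
    im=optics.capture(n); cv2.imwrite(f"pics/{n}0.png",im); p=optics.camera_params(n); print(n,p)
print(manip.sense(), manip.grip_point_offset)
E
```

```text
pics
side {'vfov': 48.30123436208792, 'cx': 318.67432037681345, 'cy': 200.21669729571653, 'extrinsics': array([[ 0.99660904, -0.05532365,  0.06090744,  0.45791162],
       [-0.08219342, -0.70380519,  0.70562206, -0.89067539],
       [ 0.00382938, -0.70823551, -0.70596586,  0.8932865 ],
       [ 0.        ,  0.        ,  0.        ,  1.        ]])}
top {'vfov': 56.232298782730645, 'cx': 317.5980355694486, 'cy': 205.70378649277689, 'extrinsics': array([[-0.0064531 , -0.99366024,  0.11223938,  0.37941562],
       [-0.99938359,  0.01028183,  0.03356684, -0.10099536],
       [-0.03450806, -0.11195358, -0.99311409,  1.15861606],
       [ 0.        ,  0.        ,  0.        ,  1.        ]])}
{'clock': 0.1, 'joint_positions': array([ 1.20069275e+00,  3.79371191e-01,  1.73466671e+00,  2.18477837e-05,
        1.02850089e+00, -3.33454380e-02]), 'qvel': array([ 8.79188926e-04, -2.93570447e-03, -1.31250623e-03,  1.73692550e-04,
        8.03289676e-04, -2.83552417e-05]), 'joint_torque': array([-2.34505744e-03, -7.65033960e+01, -4.35289621e+01,  6.51725871e-02,
        3.99174727e-02, -5.68979556e-05]), 'tool_pos': array([0.23120551, 0.66034861, 0.19037089]), 'eef_rot': array([ 2.56190201e+00,  1.81743863e+00, -1.25612412e-03]), 'contact_force': array([-0.1193298 , -0.49600513, -0.40179639]), 'torque': array([0.06917918, 0.00632081, 0.00522147]), 'width': 0.09095729399795} 0.0188
```

View pics/side0.png

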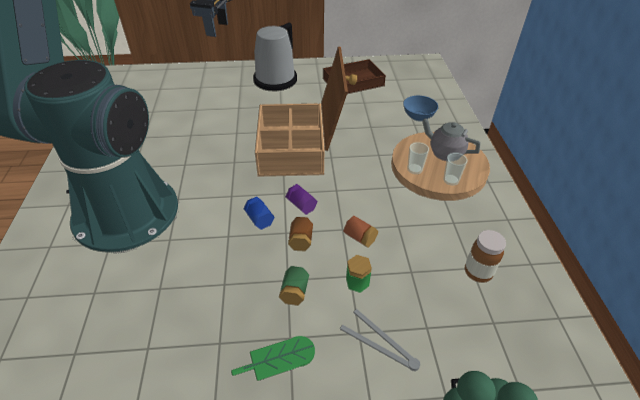

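View pics/top0.png

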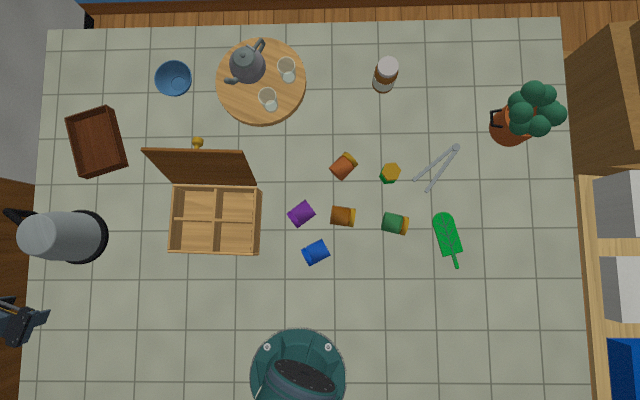

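```bash
cat > lib.py <<'E'
from plant import manip, optics, order
import cv2, numpy as np
from scipy.spatial.transform import Rotation as R
def cam(n):
    p=optics.camera_params(n); T=np.array(p['extrinsics']); f=200/np.tan(np.radians(p['vfov'])/2)
    return f,p['cx'],p['cy'],T
def ray(n,u,v):
    f,cx,cy,T=cam(n); d=T[:3,:3]@np.array([(u-cx)/f,(v-cy)/f,1]); return T[:3,3],d
def onz(n,u,v,z):
    o,d=ray(n,u,v); return o+d*(z-o[2])/d[2]
def proj(n,P):
    f,cx,cy,T=cam(n); q=T[:3,:3].T@(np.asarray(P)-T[:3,3]); return np.array([cx+f*q[0]/q[2],cy+f*q[1]/q[2]])
def crop(n,im,x0,y0,x1,y1,s,name):
    cv2.imwrite(f"pics/{name}.png",cv2.resize(im[y0:y1,x0:x1],None,fx=s,fy=s,interpolation=cv2.INTER_CUBIC))
E
python3 - <<'E'
from lib import *
im=cv2.imread('pics/top0.png'); crop('top',im,280,140,420,270,5,'c_top')
im2=cv2.imread('pics/side0.png'); crop('s',im2,230,170,390,310,5,'c_side')
crop('t',im,130,130,270,265,4,'c_chest')
E
```

```text
(no output)
```

View pics/c_top.png

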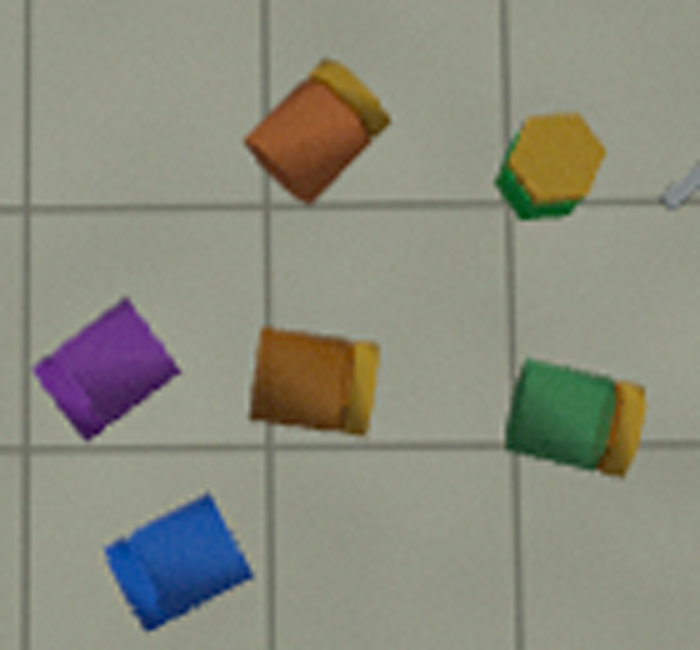

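View pics/c_side.png

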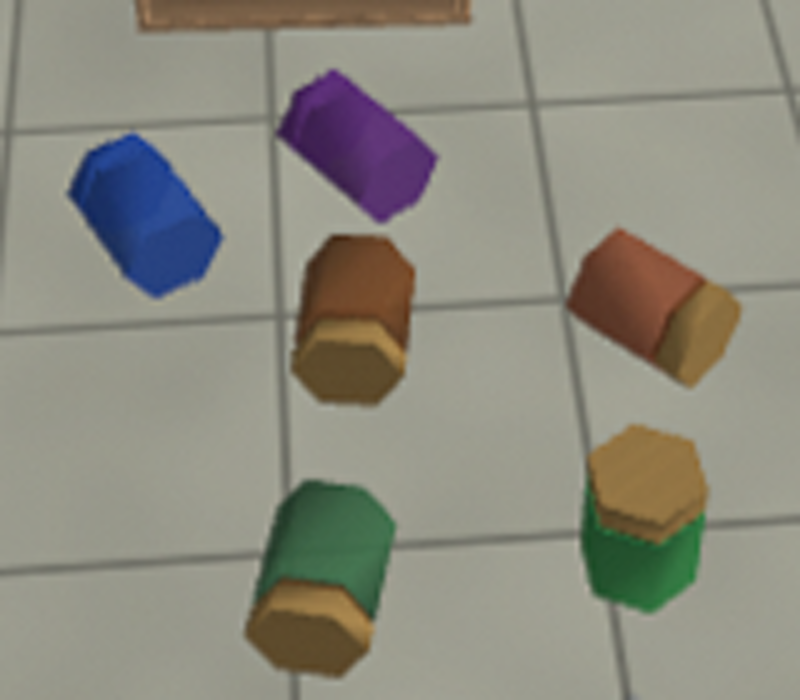

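View pics/c_chest.png

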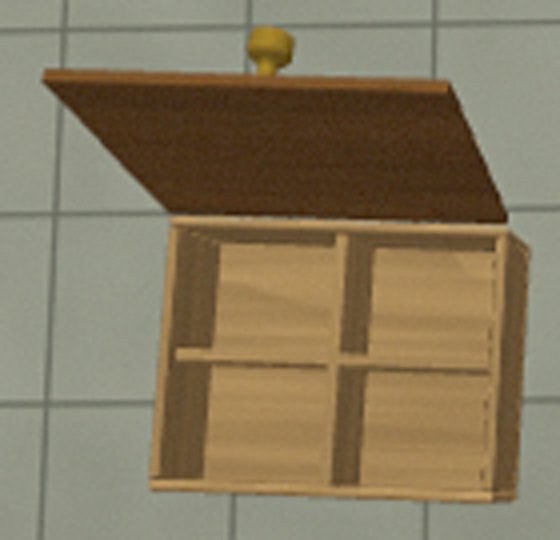

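```bash
cat >> lib.py <<'E'
def jars(im):
    hsv=cv2.cvtColor(im,cv2.COLOR_BGR2HSV); out=[]
    m=((hsv[...,1]>95)&(hsv[...,2]>40)).astype(np.uint8); m[:, :275]=0; m[:,425:]=0; m[:145]=0; m[265:]=0
    m=cv2.morphologyEx(m,cv2.MORPH_OPEN,np.ones((3,3)))
    c,_=cv2.findContours(m,cv2.RETR_EXTERNAL,cv2.CHAIN_APPROX_NONE)
    for k in c:
        if cv2.contourArea(k)<150: continue
        mm=np.zeros(m.shape,np.uint8); cv2.drawContours(mm,[k],-1,1,-1)
        h=int(np.median(hsv[...,0][mm>0])); brass=(mm>0)&(abs(hsv[...,0].astype(int)-21)<5)&(hsv[...,2]>100)
        M=cv2.moments(k); out.append((k,(M['m10']/M['m00'],M['m01']/M['m00']),cv2.minAreaRect(k),h,brass))
    return out
def show_jars(z=27):
    im=optics.capture('top')
    for k,c,r,h,b in jars(im):
        w=np.array([onz('top',*p,z)[:2] for p in k[:,0,:]],np.float32); rr=cv2.minAreaRect(w)
        box=cv2.boxPoints(rr); 
        P=onz('top',*c,z); 
        ys,xs=np.nonzero(b); s=''
        e1,e2=box[1]-box[0],box[2]-box[1]; a=e1 if np.linalg.norm(e1)>np.linalg.norm(e2) else e2
        a=a/np.linalg.norm(a)
        if len(xs)>5:
            B=onz('top',xs.mean(),ys.mean(),z)[:2]
            if (B-np.array(rr[0]))@a<0: a=-a
            s=f'brass {len(xs)}'
        print('px',np.round(c,1),'hue',h,'ctr',np.round(P[:2],4),'rect',np.round(rr[0],4),np.round(rr[1],4),'axis deg(cap)',round(np.degrees(np.arctan2(a[1],a[0])),1),s)
    return im
E
python3 - <<'E'
from lib import *
show_jars(.027)
im=cv2.imread('pics/top0.png'); crop('t',im,160,175,270,265,7,'c_chest2')
E
```

```text
px [315. 252.] hue 108 ctr [ 0.3673 -0.054 ] rect [ 0.3676 -0.0537] [0.0558 0.0721] axis deg(cap) -62.3 
px [395.1 223.4] hue 67 ctr [ 0.4514 -0.2954] rect [ 0.4512 -0.295 ] [0.077  0.0562] axis deg(cap) -102.0 brass 83
px [342.5 215.9] hue 16 ctr [ 0.4756 -0.138 ] rect [ 0.4758 -0.1378] [0.0732 0.0565] axis deg(cap) -98.1 brass 175
px [300.8 213.6] hue 140 ctr [ 0.4838 -0.0115] rect [ 0.4839 -0.0114] [0.0546 0.0712] axis deg(cap) -53.5 
px [389.6 172.8] hue 22 ctr [ 0.6063 -0.2833] rect [ 0.6056 -0.2846] [0.0611 0.0621] axis deg(cap) -0.8 brass 250
px [342.9 165.6] hue 12 ctr [ 0.6307 -0.1415] rect [ 0.6311 -0.1417] [0.0549 0.0775] axis deg(cap) -45.3 brass 72
```

View pics/c_chest2.png

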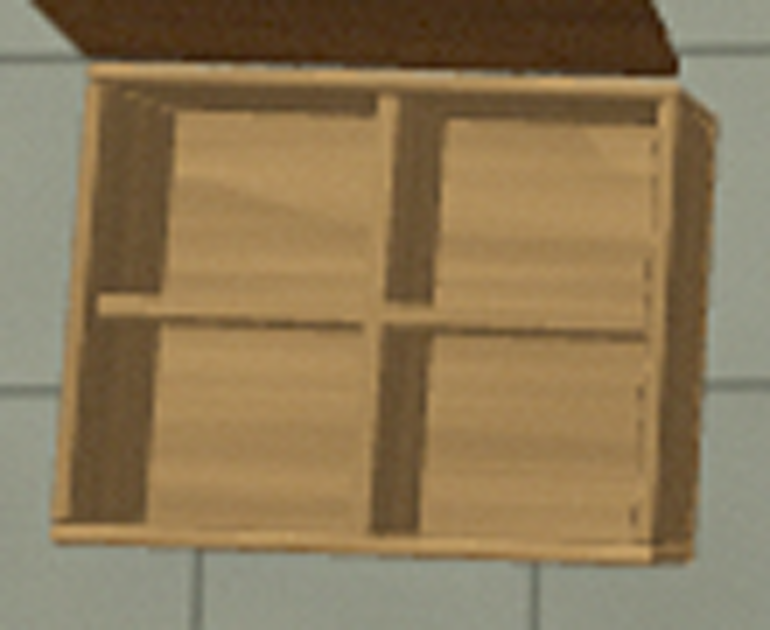

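Run:
```python
from lib import *
P=[onz('top',160+u/7-.5,175+v/7-.5,.092)[:2] for u,v in((90,64),(683,81),(652,561),(52,543))]
P=np.array(P);print(P.round(4)); c=P.mean(0); 
print('c',c,[np.linalg.norm(P[i]-P[(i+1)%4]).round(4) for i in range(4)])
y=(P[0]-P[1])+(P[3]-P[2]); x=P[0]-P[3]+P[1]-P[2]
print(np.degrees(np.arctan2(-y[0],y[1])),np.degrees(np.arctan2(x[1],x[0])))
# lid edge: crop c_chest 4x, off 130,130: inner edge corners (45,82),(450,92)
a=np.radians(-2.5)
for th in (1.4,1.5,1.57,1.65,1.75,1.9):
    q=np.array([.1-.2*np.cos(th),0,.092+.2*np.sin(th)])
    for s in(.125,-.125):
        x,y=q[0],s; print(th,proj('top',[c[0]+x*np.cos(a)-y*np.sin(a),c[1]+x*np.sin(a)+y*np.cos(a),q[2]])*4-520)
```

```text
[[0.5694 0.3602]
 [0.5591 0.1105]
 [0.3618 0.1208]
 [0.3706 0.3685]]
c [0.46521053 0.23998862] [np.float64(0.2499), np.float64(0.1976), np.float64(0.2478), np.float64(0.199)]
-2.188749196787909 -2.697582676549746
1.4 [ 26.23124176 212.5054441 ]
1.4 [439.78963154 225.48139175]
1.5 [ 27.16512705 179.1179282 ]
1.5 [440.82509039 191.73507032]
1.57 [ 28.84952783 155.99497363]
1.57 [442.03831389 168.34700197]
1.65 [ 31.79061037 130.09250857]
1.65 [443.90132342 142.13185235]
1.75 [36.93090772 98.89221351]
1.75 [446.90893079 110.53275361]
1.9 [47.4547402  55.53284234]
1.9 [452.70344311  66.57603151]
```

```bash
cat >> lib.py <<'E'
def down(phi):
    c,s=np.cos(np.radians(phi)),np.sin(np.radians(phi)); return np.array([[c,s,0],[s,-c,0],[0,0,-1.]])
def st():
    s=manip.sense(); return np.array(s['tool_pos']),R.from_rotvec(s['eef_rot']).as_matrix(),s
def go(pos=None,Rt=None):
    p,r,s=st()
    if pos is not None: print('shift cm (tool axes)',np.round(r.T@(np.asarray(pos)-p)*100,2))
    if Rt is not None: print('turn deg',np.round(np.degrees(R.from_matrix(r.T@Rt).as_rotvec()),2))
def info():
    p,r,s=st(); print('t',round(s['clock'],2),'pos',np.round(p,4),'z',np.round(r[:,2],3),'xjaw',np.round(r[:,0],3),'yaw',round(np.degrees(np.arctan2(r[1,0],r[0,0])),1),'q',np.round(s['joint_positions'],3),'F',np.round(s['contact_force'],1),'w',round(s['width'],4))
E
python3 - <<'E'
from lib import *
info()
C=[(605,155),(578,113),(531,118),(508,160),(535,203),(580,198)]
P=np.array([onz('top',280+u/5-.4,140+v/5-.4,.072)[:2] for u,v in C]); c=P.mean(0); print(c,np.linalg.norm(P-c,axis=1).round(4),np.degrees(np.arctan2(*(P-c).T[::-1])).round(1))
go([.24,.66,.42]); p,r,s=st(); print('lateral', (r.T@(np.array([c[0],c[1],.19])-p)*100).round(2))
E
python3 -m pendant '[[[0,0,-5,0,0,0],[0,0,-5,0,0,0],[0,0,-5,0,0,0],[0,0,-5,0,0,0],[0,0,-5,0,0,0]]]'
```

```text
t 0.15 pos [0.2312 0.6604 0.1904] z [-0.    -0.001 -1.   ] xjaw [ 0.33   0.944 -0.001] yaw 70.7 q [ 1.201  0.379  1.735 -0.     1.029 -0.033] F [ 0.8 -0.4  0.2] w 0.0916
[ 0.60200125 -0.27988237] [0.0285 0.0298 0.0278 0.0281 0.0298 0.0275] [ -87.5  -27.    30.3   91.9  154.  -151.3]
shift cm (tool axes) [  0.24   0.84 -22.96]
lateral [-76.49  66.07   0.11]
clock: 0.65
tool_pos: [0.2301, 0.6573, 0.4362]
eef_rot: [2.554, 1.812, -0.023]
contact_force: [1.4, -0.5, 0.1]
width: 0.0912
```

```bash
python3 -m pendant '[[[-3.8,3.2,0,0,0,0],[-3.8,3.2,0,0,0,0],[-3.8,3.2,0,0,0,0],[-3.8,3.2,0,0,0,0],[-3.8,3.2,0,0,0,0],[-3.8,3.2,0,0,0,0],[-3.8,3.2,0,0,0,0],[-3.8,3.2,0,0,0,0],[-3.8,3.2,0,0,0,0],[-3.8,3.2,0,0,0,0]]]'; python3 -c "
from lib import *
info(); go([.602,-.28,.25],down(1.7))"
```

```text
clock: 1.65
tool_pos: [0.406, 0.1922, 0.4468]
eef_rot: [2.551, 1.826, -0.005]
contact_force: [0.6, -0.7, -0.3]
width: 0.0911
t 1.65 pos [0.406  0.1922 0.4468] z [-0.    -0.005 -1.   ] xjaw [ 0.323  0.947 -0.005] yaw 71.2 q [ 0.393 -0.268  1.954 -0.005  1.458 -0.849] F [ 0.6 -0.7 -0.3] w 0.0911
shift cm (tool axes) [-38.28  33.75  19.92]
turn deg [ 0.25  0.2  69.49]
```

```bash
python3 -m pendant '[[[-3.8,3.2,0,0,0,0],[-3.8,3.3,0,0,0,0],[-3.8,3.3,0,0,0,0],[-3.8,3.3,0,0,0,0],[-3.8,3.3,0,0,0,0],[-3.8,3.3,0,0,0,0],[-3.8,3.3,0,0,0,0],[-3.8,3.3,0,0,0,0],[-3.8,3.3,0,0,0,0],[-3.8,3.3,0,0,0,0]]]';python3 -m pendant '[[[0,0,2,0,0,7.7],[0,0,2,0,0,7.7],[0,0,2,0,0,7.7],[0,0,2,0,0,7.7],[0,0,2,0,0,7.7],[0,0,2,0,0,7.7],[0,0,2,0,0,7.7],[0,0,2,0,0,7.7],[0,0,2,0,0,7.7],[0,0,0,0,0,0]]]'; python3 -c "
from lib import *
info(); go([.602,-.28,.15],down(1.7)); im=show_jars(); cv2.imwrite('pics/top1.png',im)"
```

```text
clock: 2.65
tool_pos: [0.5877, -0.2739, 0.4492]
eef_rot: [2.553, 1.823, -0.001]
contact_force: [0.8, 1.0, 0.5]
width: 0.091
clock: 3.65
tool_pos: [0.5873, -0.281, 0.2582]
eef_rot: [3.139, -0.036, -0.004]
contact_force: [0.7, -0.0, 0.4]
width: 0.091
t 3.65 pos [ 0.5873 -0.281   0.2582] z [-0.003 -0.002 -1.   ] xjaw [ 1.    -0.023 -0.003] yaw -1.3 q [-0.481  0.234  1.795 -0.004  1.114 -0.456] F [ 0.7 -0.   0.4] w 0.091
shift cm (tool axes) [ 1.5  -0.16 10.82]
turn deg [ 0.14  0.15 -3.01]
px [312.3 251.5] hue 107 ctr [ 0.6149 -1.3578] rect [ 0.6669 -1.1803] [1.3063 1.6275] axis deg(cap) -63.4 
px [300.8 213.5] hue 140 ctr [-2.0055 -2.1465] rect [-2.0126 -2.1514] [1.2591 1.6264] axis deg(cap) -53.5 
px [343.  165.6] hue 12 ctr [-5.359   0.8263] rect [-5.3669  0.8287] [1.2533 1.77  ] axis deg(cap) 134.7 brass 84
px [383.4 215.2] hue 89 ctr [-1.8371  3.5547] rect [-2.6133  2.7677] [7.1784 8.4384] axis deg(cap) -2.2 brass 62
```

```bash
sed -i 's/z=27)/z=.027)/' lib.py; python3 -m pendant '[[[0.8,-0.1,4,0,0,-1.5],[0.7,-0.1,4,0,0,-1.5],[0,0,3.5,0,0,0],[0,0,2,0,0,0],[0,0,0,0,0,0]]]'; python3 -c "
from lib import *
info(); go([.602,-.28,.036],down(1.7)); im=optics.capture('side'); crop('s',im,300,170,440,310,4,'s1'); im=optics.capture('top'); crop('s',im,300,120,440,260,4,'t1')"
```

```text
clock: 4.2
tool_pos: [0.6084, -0.2823, 0.1291]
eef_rot: [3.132, 0.093, 0.013]
contact_force: [-0.7, 0.7, 0.5]
width: 0.0914
t 4.2 pos [ 0.6084 -0.2823  0.1291] z [ 0.009 -0.008 -1.   ] xjaw [0.998 0.059 0.008] yaw 3.4 q [-0.468  0.403  1.83  -0.004  0.897 -0.524] F [-0.7  0.7  0.5] w 0.0914
shift cm (tool axes) [-0.7  -0.35  9.3 ]
turn deg [ 0.49 -0.47  1.69]
```

View pics/s1.png

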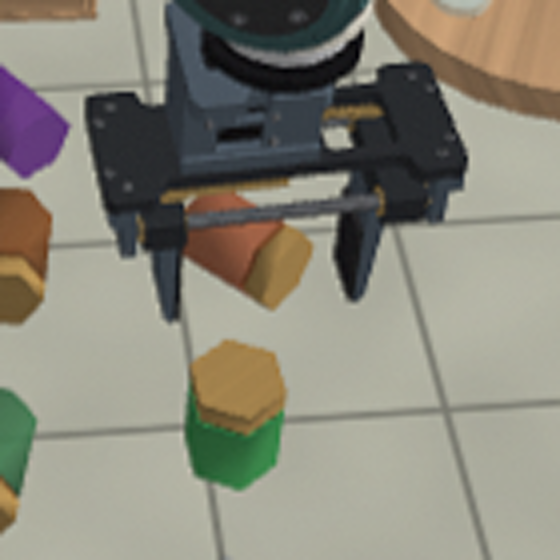

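```bash
python3 -c "
from lib import *
print(proj('side',[.6084,-.2823,.129]), proj('side',[.602,-.28,.072]),'cap at',300+237/4,170+380/4)"
python3 -m pendant '[[[-0.4,-0.2,2,0,0,0.8],[-0.3,-0.1,2,0,0,0.8],[0,0,2,0,0,0],[0,0,1.2,0,0,0],[0,0,1,0,0,0],[0,0,0.4,0,0,0],[0,0,0,0,0,0]]]'; python3 -c "
from lib import *
info(); go([.602,-.28,.036],down(1.7))"
```

```text
[362.9352189  248.00975209] [358.16578729 263.17476519] cap at 359.25 265.0
clock: 5.0
tool_pos: [0.6121, -0.2857, 0.0574]
eef_rot: [3.122, 0.057, 0.044]
contact_force: [-0.3, -0.8, -0.6]
width: 0.0913
t 5.0 pos [ 0.6121 -0.2857  0.0574] z [ 0.028 -0.018 -0.999] xjaw [0.999 0.037 0.028] yaw 2.1 q [-0.47   0.499  1.848 -0.005  0.761 -0.503] F [-0.3 -0.8 -0.6] w 0.0913
shift cm (tool axes) [-1.05 -0.64  2.1 ]
turn deg [ 1.1  -1.59  0.39]
```

```bash
python3 -m pendant '[[[-0.5,-0.3,0,0.5,-0.8,0],[-0.5,-0.3,0,0.5,-0.8,0.4],[0,0,0,0,0,0]]]'; python3 -c "
from lib import *
info(); go([.602,-.28,.036],down(1.7))"
```

```text
clock: 5.3
tool_pos: [0.6019, -0.2799, 0.0589]
eef_rot: [3.14, 0.046, -0.002]
contact_force: [-0.7, 1.0, -0.5]
width: 0.0913
t 5.3 pos [ 0.6019 -0.2799  0.0589] z [-0.001 -0.001 -1.   ] xjaw [ 1.     0.029 -0.001] yaw 1.7 q [-0.47   0.494  1.852 -0.002  0.796 -0.498] F [-0.7  1.  -0.5] w 0.0913
shift cm (tool axes) [0.01 0.   2.29]
turn deg [ 0.07  0.06 -0.03]
```

```bash
python3 -m pendant '[[[0,0,1.2,0,0,0],[0,0,1.1,0,0,0],[0,0,0,0,0,0]]]'; python3 -m pendant '[[[0,0,0,0,0,0],[0,0,0,0,0,0],[0,0,0,0,0,0],[0,0,0,0,0,0],[0,0,0,0,0,0],[0,0,0,0,0,0]]]' 1 20;  python3 -c "
from lib import *
info(); go([.602,-.28,.036],down(1.7))"
```

```text
clock: 5.6
tool_pos: [0.602, -0.28, 0.0344]
eef_rot: [3.14, 0.046, -0.0]
contact_force: [-0.8, -0.2, -0.7]
width: 0.091
clock: 6.2
tool_pos: [0.6021, -0.2801, 0.0341]
eef_rot: [3.14, 0.046, -0.001]
contact_force: [0.0, -0.7, -0.5]
width: 0.0501
t 6.2 pos [ 0.6021 -0.2801  0.0341] z [-0.    -0.001 -1.   ] xjaw [ 1.     0.029 -0.   ] yaw 1.7 q [-0.47   0.531  1.854 -0.002  0.757 -0.497] F [ 0.  -0.7 -0.5] w 0.0501
shift cm (tool axes) [-0.01 -0.01 -0.19]
turn deg [ 0.08  0.03 -0.03]
```

```bash
cat >> lib.py <<'E'
CC=np.array([.4652,.24]); CY=-2.4
def chest(x,y,z):
    a=np.radians(CY); return np.array([CC[0]+x*np.cos(a)-y*np.sin(a),CC[1]+x*np.sin(a)+y*np.cos(a),z])
E
python3 -m pendant '[[[0,0,-2,0,0,0],[0,0,-5,0,0,0],[0,0,-5,0,0,0],[0,0,-5,0,0,0],[0,0,-4,0,0,0]]]';  python3 -c "
from lib import *
info(); P=chest(.042,-.0605,.22); print(P); go(P,down(87.6))"
```

```text
clock: 6.7
tool_pos: [0.598, -0.2777, 0.2431]
eef_rot: [-3.136, -0.046, 0.02]
contact_force: [1.0, -1.8, -2.9]
width: 0.0499
t 6.7 pos [ 0.598  -0.2777  0.2431] z [-0.013  0.005 -1.   ] xjaw [ 0.999  0.029 -0.013] yaw 1.7 q [-0.469  0.268  1.781 -0.002  1.107 -0.498] F [ 1.  -1.8 -2.9] w 0.0499
[0.50462968 0.17779429 0.22      ]
shift cm (tool axes) [ -7.97 -45.79   2.65]
turn deg [ -0.79   0.36 -85.93]
```

```bash
python3 -m pendant '[[[-0.7,-3.8,0,0,0,0],[-0.7,-3.8,0,0,0,0],[-0.7,-3.8,0,0,0,0],[-0.7,-3.8,0,0,0,0],[-0.7,-3.8,0,0,0,0],[-0.7,-3.8,0,0,0,0],[-0.7,-3.8,0,0,0,0],[-0.7,-3.8,0,0,0,0],[-0.7,-3.8,0,0,0,0],[-0.7,-3.8,0,0,0,0],[-0.7,-3.8,0,0,0,0]]]'; python3 -m pendant '[[[0,0,0,0,0,-8],[0,0,0,0,0,-8],[0,0,0,0,0,-8],[0,0,0,0,0,-8],[0,0,0,0,0,-8],[0,0,0,0,0,-8],[0,0,0,0,0,-8],[0,0,0,0,0,-8],[0,0,0,0,0,-8],[0,0,0,0,0,-8],[0,0,0,0,0,-6],[0,0,0,0,0,0]]]';  python3 -c "
from lib import *
info(); P=chest(.042,-.0605,.22); print(P); go(P,down(87.6))"
```

```text
clock: 7.8
tool_pos: [0.5069, 0.1478, 0.2518]
eef_rot: [3.141, 0.035, -0.003]
contact_force: [-0.6, 0.2, -2.1]
width: 0.0498
clock: 9.0
tool_pos: [0.5018, 0.1524, 0.2502]
eef_rot: [-2.198, -2.24, 0.007]
contact_force: [-0.4, 0.8, -3.2]
width: 0.0496
t 9.0 pos [0.5018 0.1524 0.2502] z [-0.005 -0.001 -1.   ] xjaw [-0.019  1.    -0.   ] yaw 91.1 q [ 2.500e-01  2.900e-02  2.044e+00  1.000e-03  1.074e+00 -1.340e+00] F [-0.4  0.8 -3.2] w 0.0496
[0.50462968 0.17779429 0.22      ]
shift cm (tool axes) [2.54 0.35 3.02]
turn deg [-0.31  0.03  3.47]
```

```bash
python3 -m pendant '[[[1.3,0.2,1,0,0,1.8],[1.2,0.1,1,0,0,1.7],[0,0,2,0,0,0],[0,0,2,0,0,0],[0,0,0,0,0,0]]]';  python3 -c "
from lib import *
info(); P=chest(.042,-.0605,.043); print(P); go(P,down(87.6))
im=optics.capture('side'); crop('s',im,220,60,370,190,4,'s2'); im=optics.capture('top'); crop('s',im,130,130,270,265,4,'t2')"
```

```text
clock: 9.5
tool_pos: [0.5043, 0.1782, 0.1889]
eef_rot: [-2.288, -2.149, 0.005]
contact_force: [-0.8, 0.7, -2.2]
width: 0.0498
t 9.5 pos [0.5043 0.1782 0.1889] z [-0.004 -0.    -1.   ] xjaw [ 0.063  0.998 -0.   ] yaw 86.4 q [ 2.960e-01  1.230e-01  2.066e+00  1.000e-03  9.560e-01 -1.213e+00] F [-0.8  0.7 -2.2] w 0.0498
[0.50462968 0.17779429 0.043     ]
shift cm (tool axes) [-0.04  0.1  14.59]
turn deg [-0.24  0.02 -1.2 ]
```

View pics/s2.png

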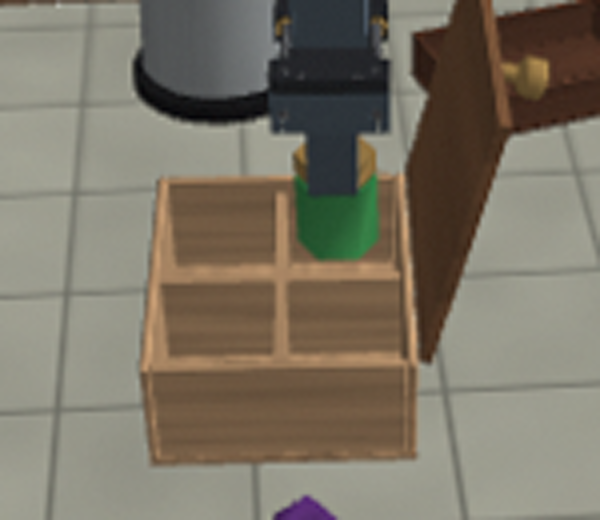

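View pics/t2.png

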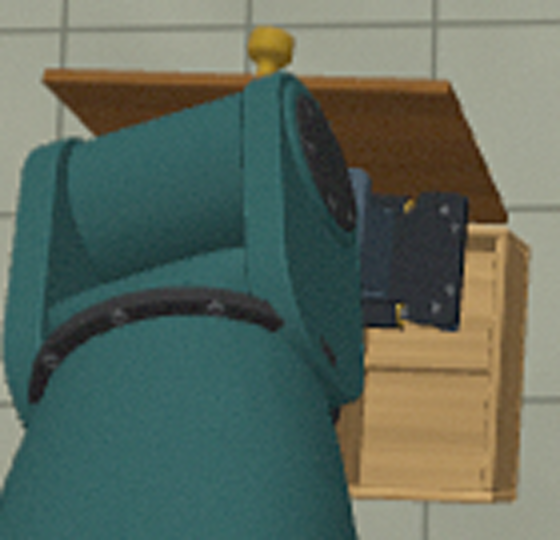

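```bash
python3 -c "
from lib import *
im=optics.capture('side'); crop('s',im,60,0,400,200,2.3,'s3')"
```

```text
(no output)
```

View pics/s3.png

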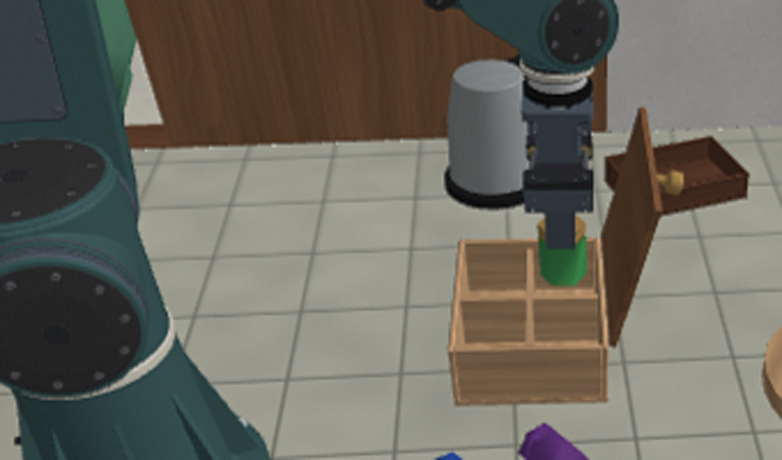

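```bash
python3 -m pendant '[[[0,0.1,2,0,0,-0.6],[0,0,2,0,0,-0.6],[0,0,2,0,0,0],[0,0,1,0,0,0],[0,0,0,0,0,0]]]';  python3 -c "
from lib import *
info(); P=chest(.042,-.0605,.043); go(P,down(87.6))"
```

```text
clock: 10.15
tool_pos: [0.5118, 0.1796, 0.1266]
eef_rot: [2.267, 2.169, 0.015]
contact_force: [-0.5, 0.3, -1.4]
width: 0.0499
t 10.15 pos [0.5118 0.1796 0.1266] z [ 0.01   0.004 -1.   ] xjaw [0.044 0.999 0.004] yaw 87.5 q [ 2.940e-01  2.200e-01  2.089e+00  1.000e-03  8.220e-01 -1.234e+00] F [-0.5  0.3 -1.4] w 0.0499
shift cm (tool axes) [-0.25 -0.79  8.35]
turn deg [ 0.54 -0.25 -0.12]
```

```bash
python3 -m pendant '[[[-0.2,-0.8,0,0.5,-0.2,0],[0,-0.1,1.5,0.3,0,0],[0,-0.1,1.5,0.3,0,0],[0,-0.1,1.5,0.3,0,0],[0,-0.1,1.5,0.2,0,0],[0,0,0,0,0,0]]]';  python3 -c "
from lib import *
info(); P=chest(.042,-.0605,.043); go(P,down(87.6))"
```

```text
clock: 10.75
tool_pos: [0.4997, 0.1785, 0.0642]
eef_rot: [-2.261, -2.161, 0.017]
contact_force: [0.6, -0.1, -1.3]
width: 0.0501
t 10.75 pos [0.4997 0.1785 0.0642] z [-0.017  0.003 -1.   ] xjaw [0.045 0.999 0.002] yaw 87.4 q [ 0.295  0.319  2.113  0.011  0.725 -1.239] F [ 0.6 -0.1 -1.3] w 0.0501
shift cm (tool axes) [-0.06  0.53  2.11]
turn deg [-1.01 -0.11 -0.17]
```

```bash
python3 -m pendant '[[[0,0.5,0,-1,0,0],[0,0,0,0,0,0],[0,0,0.8,0,0,0],[0,0,0.8,0,0,0],[0,0,0.3,0,0,0],[0,0,0,0,0,0]]]';  python3 -c "
from lib import *
info(); P=chest(.042,-.0605,.043); go(P,down(87.6))"
```

```text
clock: 11.35
tool_pos: [0.5058, 0.1785, 0.0438]
eef_rot: [2.271, 2.171, 0.005]
contact_force: [0.3, 0.3, -1.8]
width: 0.0498
t 11.35 pos [0.5058 0.1785 0.0438] z [ 0.002  0.002 -1.   ] xjaw [0.045 0.999 0.002] yaw 87.4 q [ 2.950e-01  3.560e-01  2.115e+00  2.000e-03  6.680e-01 -1.232e+00] F [ 0.3  0.3 -1.8] w 0.0498
shift cm (tool axes) [-0.07 -0.12  0.07]
turn deg [ 0.12 -0.11 -0.18]
```

```bash
python3 -m pendant '[[[0,0,0.15,0,0,0],[0,0,0,0,0,0]]]'; python3 -m pendant '[[[0,0,0,0,0,0],[0,0,0,0,0,0],[0,0,0,0,0,0],[0,0,0,0,0,0]]]' -0.5; python3 -c "
from lib import *
info()"
```

```text
clock: 11.55
tool_pos: [0.5061, 0.1786, 0.0424]
eef_rot: [2.271, 2.171, 0.005]
contact_force: [-0.9, 0.9, -1.6]
width: 0.0501
clock: 11.95
tool_pos: [0.5067, 0.1788, 0.0431]
eef_rot: [2.27, 2.17, 0.007]
contact_force: [0.0, -0.1, 0.2]
width: 0.0682
t 11.95 pos [0.5067 0.1788 0.0431] z [ 0.004  0.002 -1.   ] xjaw [0.045 0.999 0.003] yaw 87.4 q [ 2.950e-01  3.580e-01  2.114e+00  2.000e-03  6.650e-01 -1.232e+00] F [ 0.  -0.1  0.2] w 0.0682
```

```bash
python3 -m pendant '[[[0,0,-2,0,0,0],[0,0,-2,0,0,0],[0,0,-3,0,0,0],[0,0,-4,0,0,0],[0,0,-4,0,0,0],[0,0,-4,0,0,0],[0,0,-4,0,0,0]]]'; python3 -c "
from lib import *
info(); im=optics.capture('side'); crop('s',im,220,60,370,190,4,'s4');go([.4756,-.138,.25])"
```

```text
clock: 12.65
tool_pos: [0.5023, 0.1771, 0.2762]
eef_rot: [-2.268, -2.168, 0.007]
contact_force: [-0.3, 0.1, -0.8]
width: 0.0688
t 12.65 pos [0.5023 0.1771 0.2762] z [-0.006 -0.001 -1.   ] xjaw [ 0.045  0.999 -0.001] yaw 87.4 q [ 2.950e-01  1.600e-02  2.007e+00  1.000e-03  1.125e+00 -1.232e+00] F [-0.3  0.1 -0.8] w 0.0688
shift cm (tool axes) [-31.71  -1.54   3.25]
```

View pics/s4.png

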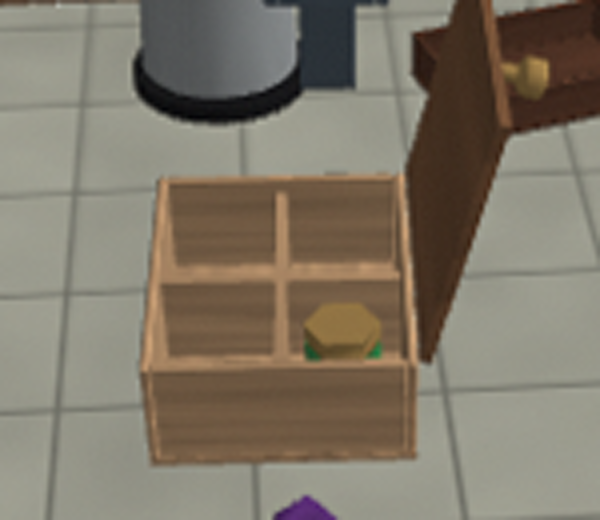

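```bash
python3 -m pendant '[[[-4,0,0,0,0,7],[-3.6,0.5,0,0,0,7],[-3.5,1,0,0,0,7],[-3.2,1.4,0,0,0,7],[-3,1.8,0,0,0,7],[-2.6,2,0,0,0,7],[-2.3,2.3,0,0,0,7],[-2,2.5,0,0,0,7],[-1.5,2.5,0,0,0,7],[-1,2.5,0,0,0,7],[-1,2.5,0,0,0,7],[0,0,0,0,0,7]]]' -1; python3 -c "
from lib import *
show_jars();info();go([.4756,-.138,.20],down(-8))"
```

```text
clock: 13.9
tool_pos: [0.4953, -0.198, 0.285]
eef_rot: [-3.139, -0.008, -0.018]
contact_force: [0.1, 0.5, 0.7]
width: 0.0915
px [300.8 213.5] hue 140 ctr [ 0.4839 -0.0115] rect [ 0.4842 -0.0112] [0.0551 0.0712] axis deg(cap) -53.5 
px [374.1 209.7] hue 89 ctr [ 0.4933 -0.2336] rect [ 0.5108 -0.202 ] [0.3636 0.3705] axis deg(cap) -2.2 brass 72
t 13.95 pos [ 0.4953 -0.1971  0.2849] z [ 0.012  0.003 -1.   ] xjaw [ 1.    -0.003  0.012] yaw -0.2 q [-4.270e-01 -1.000e-03  2.007e+00  8.000e-03  1.126e+00 -4.270e-01] F [-0.2  0.3  0.6] w 0.0912
shift cm (tool axes) [-2.09 -5.87  8.49]
turn deg [-0.23 -0.65  7.85]
```

```bash
python3 -m pendant '[[[-0.7,-2,0,0,0,4],[-0.7,-2,0,0,0,4],[-0.6,-1.9,0,0,0,0],[0,0,0,7.5,0,0],[0,0,0,7.5,0,0],[0,0,0,7.5,0,0],[0,0,0,7.5,0,0],[0,0,0,7.5,0,0],[0,0,0,7.5,0,0],[0,0,0,0,0,0]]]';cat >> lib.py <<'E'
def tilt(phi,th): # jaw yaw phi, then turn th deg about tool x
    return down(phi)@R.from_rotvec([np.radians(th),0,0]).as_matrix()
def gogrip(G,Rt):
    Rt=np.asarray(Rt); go(np.asarray(G)+.0188*Rt[:,2],Rt)
E
python3 -c "
from lib import *
info();gogrip([.4756,-.138,.12],tilt(-8,45)); im=optics.capture('side'); cv2.imwrite('pics/s5.png',im); im=optics.capture('top'); cv2.imwrite('pics/t5.png',im)"
```

```text
clock: 14.95
tool_pos: [0.4809, -0.1302, 0.2864]
eef_rot: [-2.32, 0.124, -0.096]
contact_force: [-1.0, -0.0, -0.3]
width: 0.0912
t 14.95 pos [ 0.4809 -0.1302  0.2864] z [ 0.108  0.723 -0.682] xjaw [ 0.992 -0.12   0.03 ] yaw -6.9 q [-0.691  0.163  2.01   0.679  1.495 -0.826] F [-1.  -0.  -0.3] w 0.0912
shift cm (tool axes) [-0.95 12.79 12.6 ]
turn deg [-1.99 -0.41  2.02]
```

View pics/s5.png

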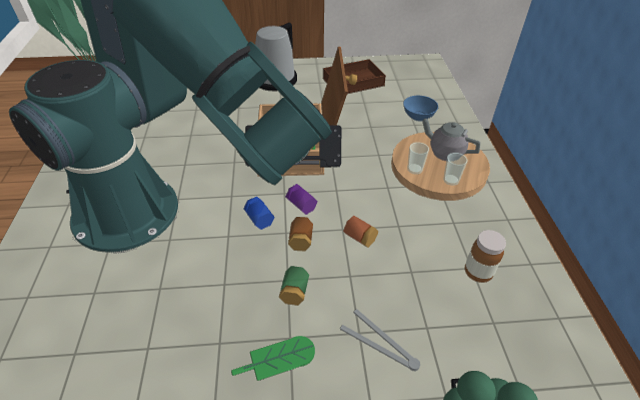

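View pics/t5.png

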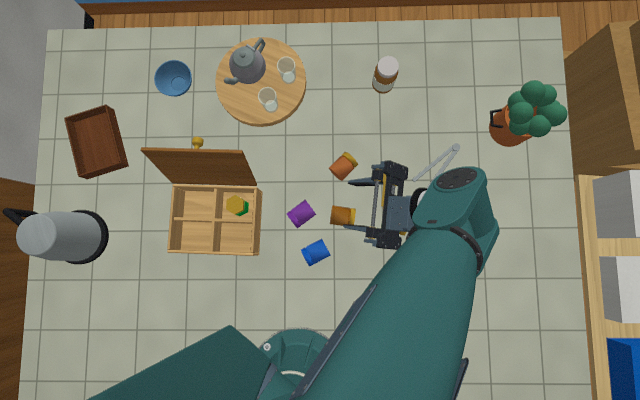

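```bash
python3 -m pendant '[[[-0.3,2.1,2.1,-0.5,0,0.5],[-0.2,2.1,2.1,-0.5,0,0.5],[-0.2,2.1,2.1,-0.5,0,0.5],[-0.2,2.1,2.1,-0.5,0,0.5],[0,2.1,2.1,0,0,0],[0,0,0,0,0,0]]]'; python3 -c "
from lib import *
info();gogrip([.4756,-.138,.031],tilt(-8,45))"
```

```text
clock: 15.65
tool_pos: [0.479, -0.1272, 0.1393]
eef_rot: [-2.387, 0.147, -0.086]
contact_force: [0.2, -0.2, 0.9]
width: 0.0913
t 15.65 pos [ 0.479  -0.1272  0.1393] z [ 0.104  0.675 -0.731] xjaw [ 0.991 -0.131  0.02 ] yaw -7.5 q [-0.668  0.349  2.078  0.681  1.233 -0.951] F [ 0.2 -0.2  0.9] w 0.0913
shift cm (tool axes) [-0.43  8.14  9.02]
turn deg [ 1.95 -0.49  1.16]
```

```bash
python3 -m pendant '[[[-0.2,1.5,1.6,1,-0.3,0.5],[-0.2,1.5,1.6,1,-0.2,0.5],[0,1.5,1.6,0,0,0.2],[0,1,1,0.3,0,0],[0,0,0,0,0,0]]]'; python3 -c "
from lib import *
info();gogrip([.4756,-.138,.031],tilt(-8,45));im=optics.capture('side'); crop('s',im,240,160,400,280,5,'s6'); im=optics.capture('top'); crop('t',im,270,130,450,260,4,'t6')"
```

```text
clock: 16.15
tool_pos: [0.4811, -0.1266, 0.0652]
eef_rot: [-2.358, 0.15, -0.076]
contact_force: [-0.8, 0.5, 0.5]
width: 0.091
t 16.15 pos [ 0.4811 -0.1266  0.0652] z [ 0.099  0.696 -0.711] xjaw [ 0.991 -0.131  0.011] yaw -7.5 q [-0.672  0.501  2.064  0.724  1.157 -1.046] F [-0.8  0.5  0.5] w 0.091
shift cm (tool axes) [-0.44  3.24  3.46]
turn deg [ 0.31 -0.09  0.77]
```

View pics/t6.png

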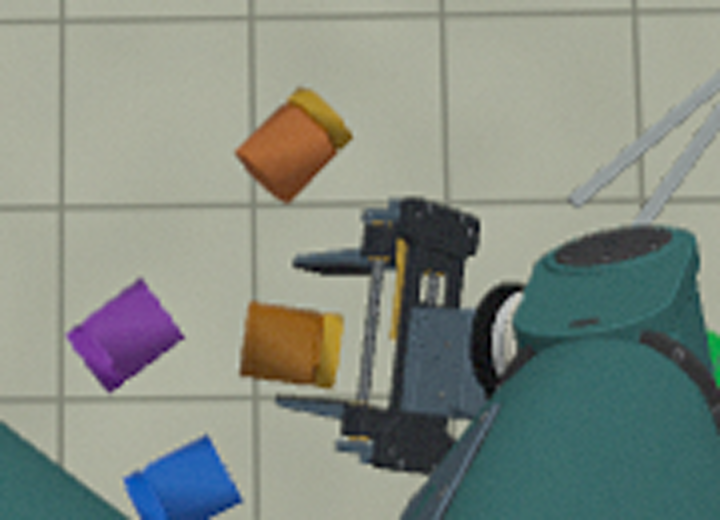

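```bash
python3 -m pendant '[[[-0.3,1.1,1.1,0.3,0,0.4],[-0.2,1.1,1.1,0,0,0.4],[0,0.8,0.8,0,0,0],[0,0.2,0.4,0,0,0],[0,0,0,0,0,0]]]'; python3 -c "
from lib import *
info();gogrip([.4756,-.138,.031],tilt(-8,45));im=optics.capture('side'); crop('s',im,240,160,400,280,5,'s6')"
```

```text
clock: 16.75
tool_pos: [0.4778, -0.1258, 0.0175]
eef_rot: [-2.354, 0.166, -0.074]
contact_force: [0.5, 0.2, 1.2]
width: 0.0913
t 16.75 pos [ 0.4778 -0.1258  0.0175] z [ 0.103  0.698 -0.709] xjaw [ 0.99  -0.142  0.004] yaw -8.1 q [-0.676  0.59   2.059  0.753  1.098 -1.1  ] F [0.5 0.2 1.2] w 0.0913
shift cm (tool axes) [-0.05 -0.08  0.06]
turn deg [ 0.13 -0.26  0.05]
```

View pics/s6.png

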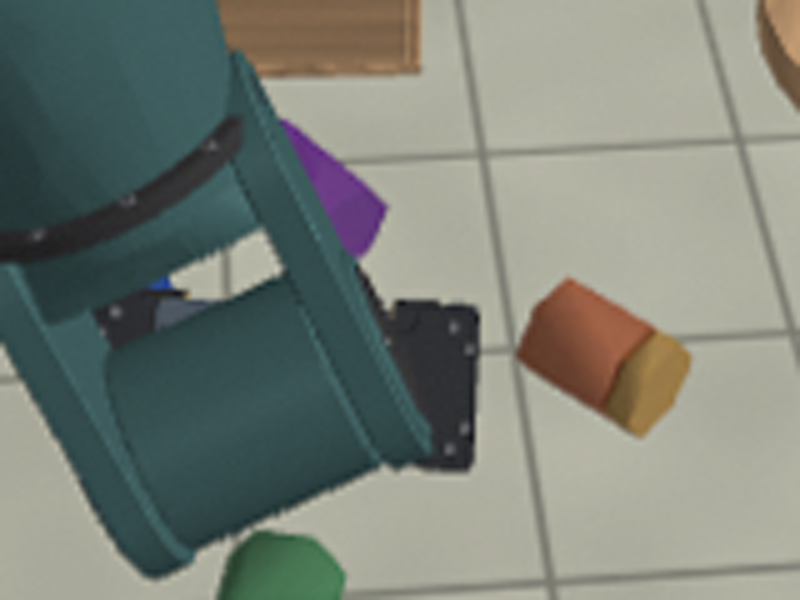

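Clear of neighbours. Close, then lift.

```bash
python3 -m pendant '[[[0,0,0,0,0,0],[0,0,0,0,0,0],[0,0,0,0,0,0],[0,0,0,0,0,0],[0,0,0,0,0,0],[0,0,0,0,0,0]]]' 1 30; python3 -m pendant '[[[0,-0.7,-0.7,0,0,0],[0,-1.4,-1.4,0,0,0],[0,-1.4,-1.4,0,0,0],[0,-1.4,-1.4,0,0,0],[0,-1.4,-1.4,0,0,0],[0,-1.4,-1.4,0,0,0],[0,0,0,0,0,0]]]'; python3 -c "
from lib import *
info();im=optics.capture('top'); crop('t',im,270,130,450,260,4,'t7')"
```

```text
clock: 17.4
tool_pos: [0.4785, -0.1264, 0.0189]
eef_rot: [-2.355, 0.165, -0.076]
contact_force: [0.0, 0.1, -1.1]
width: 0.0534
clock: 18.1
tool_pos: [0.4772, -0.1258, 0.1343]
eef_rot: [-2.357, 0.165, -0.075]
contact_force: [-0.5, 0.1, -3.0]
width: 0.0533
t 18.1 pos [ 0.4772 -0.1258  0.1343] z [ 0.103  0.696 -0.711] xjaw [ 0.99  -0.141  0.005] yaw -8.1 q [-0.676  0.37   2.076  0.695  1.248 -0.955] F [-0.5  0.1 -3. ] w 0.0533
```

View pics/t7.png

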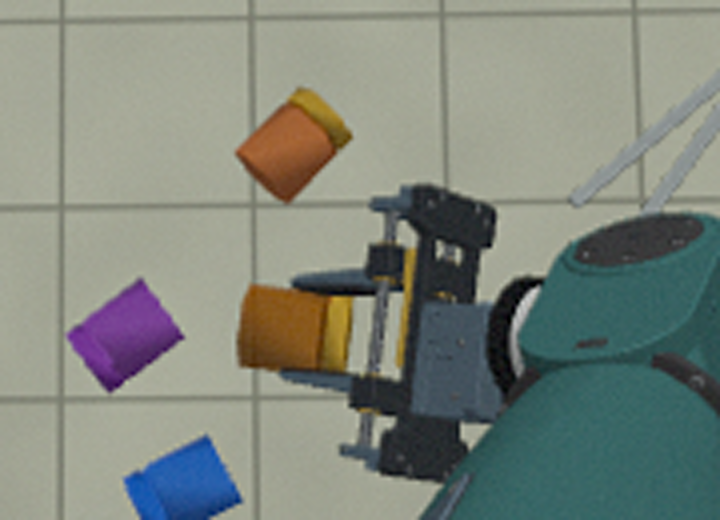

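```bash
python3 -m pendant '[[[0,0,0,-7.6,0,0],[0,0,0,-7.6,0,0],[0,0,0,-7.6,0,0],[0,0,0,-7.6,0,0],[0,0,0,-7.6,0,0],[0,0,0,-7.6,0,0],[0,0,0,-7.6,0,0],[0,0,0,-7.6,0,0],[0,0,0,-7.6,0,0],[0,0,0,-7.6,0,0],[0,0,0,-7.6,0,0],[0,0,0,-7,0,0]]]'; python3 -c "
from lib import *
info();gogrip([.4756,-.138,.06],tilt(-8,-45));im=optics.capture('top'); crop('t',im,270,130,450,260,4,'t8');im=optics.capture('side'); crop('s',im,240,130,400,280,5,'s8')"
```

```text
clock: 19.35
tool_pos: [0.476, -0.1259, 0.1272]
eef_rot: [2.282, -0.166, -0.057]
contact_force: [-0.5, -0.4, -2.4]
width: 0.0533
t 19.35 pos [ 0.476  -0.1259  0.1272] z [-0.096 -0.748 -0.657] xjaw [ 0.99  -0.139  0.013] yaw -8.0 q [ 0.136  0.359  2.161 -0.931  1.138  0.92 ] F [-0.5 -0.4 -2.4] w 0.0533
shift cm (tool axes) [ 0.02 -4.41  7.2 ]
turn deg [ 3.95 -0.55 -0.54]
```

View pics/t8.png

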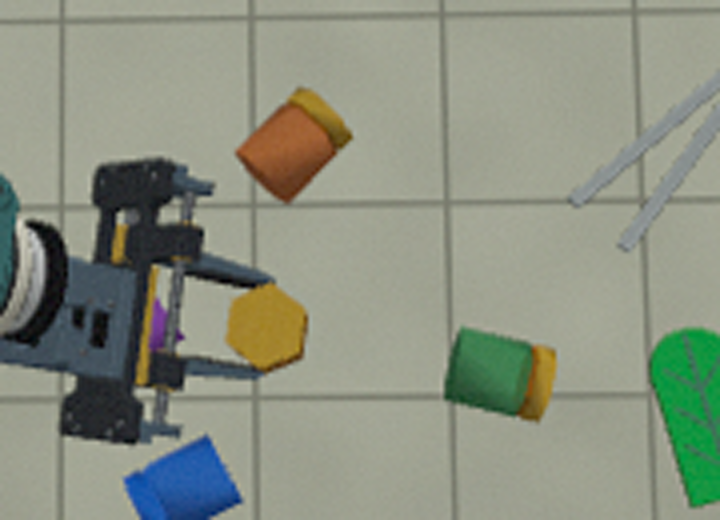

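View pics/s8.png

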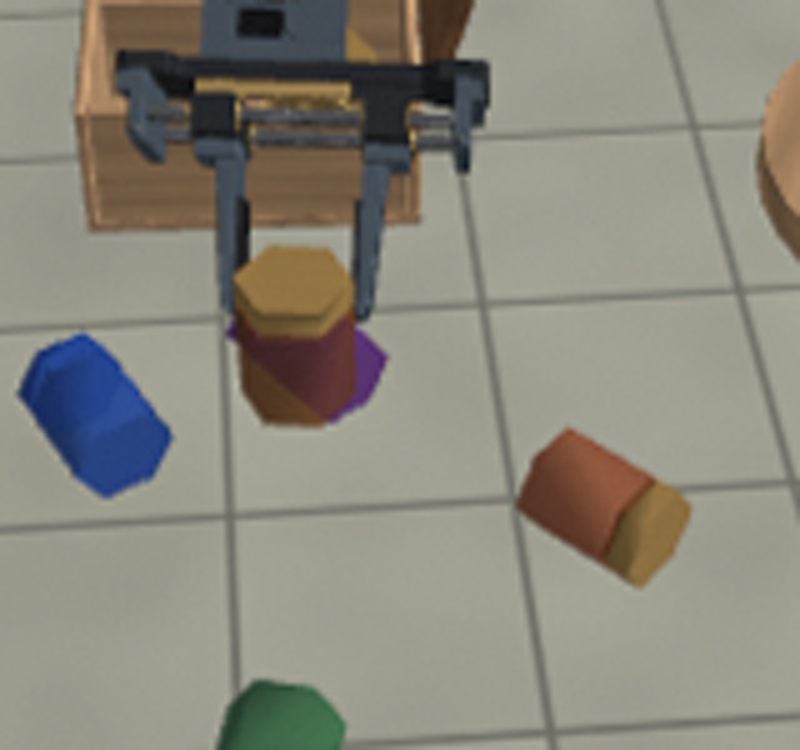

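```bash
python3 -c "
from lib import *
gogrip([.4756,-.175,.06],tilt(-8,-45))"; python3 -m pendant '[[[0,0,1.5,1.8,0,0],[0,0,1.5,1.8,0,0],[0,-0.2,2,0,0,0],[0,-0.4,2,0,0,0],[0,-0.5,2,0,0,0],[0,0,0,0,0,0]]]'; python3 -c "
from lib import *
info();gogrip([.4756,-.175,.042],tilt(-8,-45))"
```

```text
shift cm (tool axes) [ 0.71 -1.78  9.87]
turn deg [ 3.82 -0.37 -0.24]
clock: 20.05
tool_pos: [0.4654, -0.1821, 0.0487]
eef_rot: [2.374, -0.163, -0.065]
contact_force: [0.6, 0.3, -1.2]
width: 0.0534
t 20.05 pos [ 0.4654 -0.1821  0.0487] z [-0.094 -0.685 -0.723] xjaw [ 0.991 -0.137  0.   ] yaw -7.9 q [-0.012  0.46   2.191 -1.025  0.931  0.949] F [ 0.6  0.3 -1.2] w 0.0534
shift cm (tool axes) [ 0.91 -1.03  1.78]
turn deg [-1.28 -0.11  0.09]
```

```bash
python3 -m pendant '[[[0.4,0,0,0,4.1,-4.3],[0.4,0,0,0,4.1,-4.3],[0,0,0,0,0,0]]]'; python3 -c "
from lib import *
info();gogrip([.4756,-.175,.042],tilt(4,-45))"
```

```text
clock: 20.35
tool_pos: [0.4791, -0.1641, 0.0666]
eef_rot: [2.414, 0.07, -0.013]
contact_force: [0.4, 0.3, -1.7]
width: 0.0532
t 20.35 pos [ 0.4791 -0.1641  0.0666] z [ 0.01  -0.664 -0.748] xjaw [ 0.998  0.047 -0.029] yaw 2.7 q [ 0.013  0.389  2.226 -1.057  0.867  0.808] F [ 0.4  0.3 -1.7] w 0.0532
shift cm (tool axes) [-0.26 -0.73  4.43]
turn deg [-3.42  2.09  0.19]
```

```bash
python3 -m pendant '[[[0,1,-1.2,-1,-5.5,6.2],[0,0,0,-1,-5.5,6.2],[0,0,0,-1,-5.5,6.2],[0,0,0,0,0,0]]]'; python3 -c "
from lib import *
info();gogrip([.4756,-.175,.042],tilt(-22,-45))"
```

```text
clock: 20.75
tool_pos: [0.4784, -0.1625, 0.0842]
eef_rot: [2.319, -0.473, -0.213]
contact_force: [0.5, -0.4, -1.9]
width: 0.0532
t 20.75 pos [ 0.4784 -0.1625  0.0842] z [-0.289 -0.645 -0.708] xjaw [ 0.918 -0.397 -0.013] yaw -23.4 q [ 0.004  0.471  2.059 -0.785  1.146  0.941] F [ 0.5 -0.4 -1.9] w 0.0532
shift cm (tool axes) [ 0.34 -2.09  5.75]
turn deg [-0.05  1.48 -0.46]
```

```bash
python3 -m pendant '[[[0.1,-0.7,1.9,0,0.7,0],[0.1,-0.7,1.9,0,0.7,0],[0.1,-0.7,1.9,0,0,0],[0,0,0,0,0,0]]]'; python3 -c "
from lib import *
info();gogrip([.4756,-.175,.038],tilt(-22,-45))"
```

```text
clock: 21.15
tool_pos: [0.4705, -0.1875, 0.0274]
eef_rot: [2.327, -0.453, -0.179]
contact_force: [0.3, 0.2, -2.1]
width: 0.0534
t 21.15 pos [ 0.4705 -0.1875  0.0274] z [-0.259 -0.653 -0.712] xjaw [ 0.928 -0.373  0.005] yaw -21.9 q [-0.037  0.559  2.082 -0.88   1.033  1.023] F [ 0.3  0.2 -2.1] w 0.0534
shift cm (tool axes) [-0.   -0.21  0.18]
turn deg [-0.39 -0.25 -0.14]
```

```bash
python3 -m pendant '[[[0,-0.14,0.14,0,0,0],[0,-0.14,0.14,0,0,0],[0,0,0,0,0,0]]]'; python3 -c "
from lib import *
info();im=optics.capture('top'); crop('t',im,270,130,450,260,4,'t9');im=optics.capture('side'); crop('s',im,240,130,400,280,5,'s9')"
```

```text
clock: 21.45
tool_pos: [0.4707, -0.187, 0.0248]
eef_rot: [2.328, -0.451, -0.178]
contact_force: [-0.1, 0.3, -1.3]
width: 0.0534
t 21.45 pos [ 0.4707 -0.187   0.0248] z [-0.257 -0.652 -0.713] xjaw [ 0.928 -0.371  0.005] yaw -21.8 q [-0.037  0.564  2.082 -0.882  1.028  1.027] F [-0.1  0.3 -1.3] w 0.0534
```

View pics/s9.png

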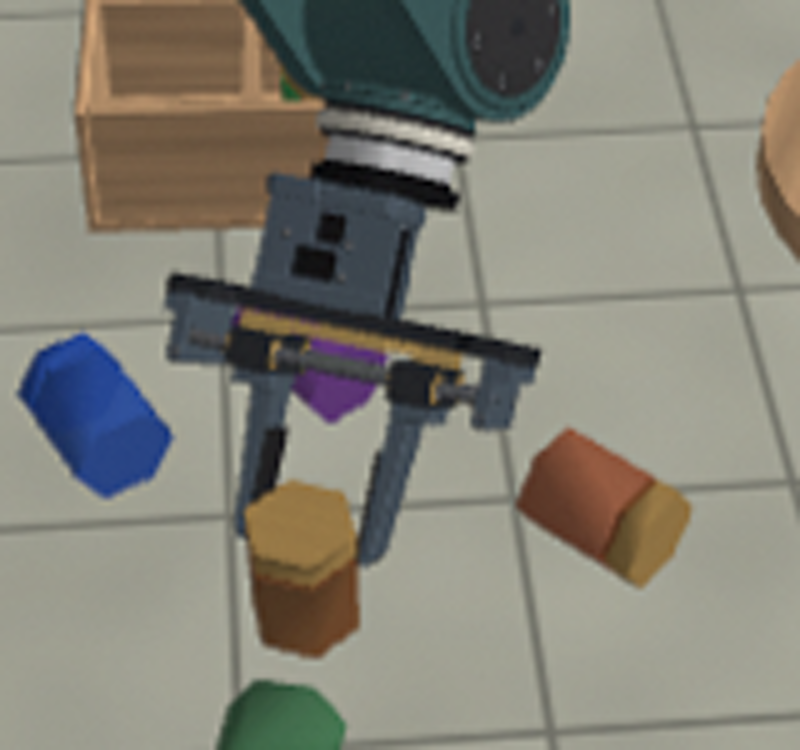

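```bash
python3 -m pendant '[[[0,-0.1,0.1,0,0,0],[0,-0.1,0.1,0,0,0],[0,0,0,0,0,0]]]'; python3 -c "
from lib import *
info()"
```

```text
clock: 21.85
tool_pos: [0.4717, -0.1869, 0.0242]
eef_rot: [2.326, -0.451, -0.176]
contact_force: [-0.1, -0.1, -0.4]
width: 0.0535
t 21.85 pos [ 0.4717 -0.1869  0.0242] z [-0.256 -0.654 -0.711] xjaw [ 0.928 -0.371  0.007] yaw -21.8 q [-0.035  0.567  2.08  -0.885  1.03   1.031] F [-0.1 -0.1 -0.4] w 0.0535
```

```bash
python3 -m pendant '[[[0,0,0,0,0,0],[0,0,0,0,0,0],[0,0,0,0,0,0],[0,0,0,0,0,0],[0,0,0,0,0,0]]]' -1; python3 -m pendant '[[[0,0,-2,0,0,0],[0,0,-3,0,0,0],[0,0,-4,0,0,0],[0,0,-4,0,0,0],[0,0,-4,0,0,0],[0,0,-3,0,0,0],[0,0,0,0,0,0]]]'; python3 -c "
from lib import *
info();im=show_jars(); crop('t',im,270,130,450,260,4,'t10');im=optics.capture('side'); crop('s',im,240,130,400,280,5,'s10')"
```

```text
clock: 22.35
tool_pos: [0.4723, -0.1869, 0.0246]
eef_rot: [2.326, -0.451, -0.175]
contact_force: [0.7, 0.0, 0.2]
width: 0.0899
clock: 23.05
tool_pos: [0.5259, -0.0451, 0.1777]
eef_rot: [2.332, -0.451, -0.177]
contact_force: [-0.7, -1.4, -0.3]
width: 0.0913
t 23.05 pos [ 0.5259 -0.0451  0.1777] z [-0.256 -0.65  -0.715] xjaw [ 0.929 -0.371  0.005] yaw -21.8 q [ 0.199  0.381  1.943 -0.644  1.357  0.9  ] F [-0.7 -1.4 -0.3] w 0.0913
px [315.  252.1] hue 108 ctr [ 0.3672 -0.054 ] rect [ 0.3676 -0.0537] [0.0558 0.0721] axis deg(cap) -62.3 
px [395.  223.4] hue 67 ctr [ 0.4514 -0.2954] rect [ 0.4515 -0.295 ] [0.0771 0.0563] axis deg(cap) -102.7 brass 101
px [357.2 215.6] hue 22 ctr [ 0.476  -0.1825] rect [ 0.4763 -0.1818] [0.0544 0.0516] axis deg(cap) -90.6 brass 264
px [301.  213.8] hue 140 ctr [ 0.4829 -0.0121] rect [ 0.4839 -0.0114] [0.0546 0.0712] axis deg(cap) -53.5 
px [342.9 165.6] hue 12 ctr [ 0.6307 -0.1415] rect [ 0.6311 -0.1417] [0.0549 0.0775] axis deg(cap) -45.3 brass 83
```

View pics/t10.png

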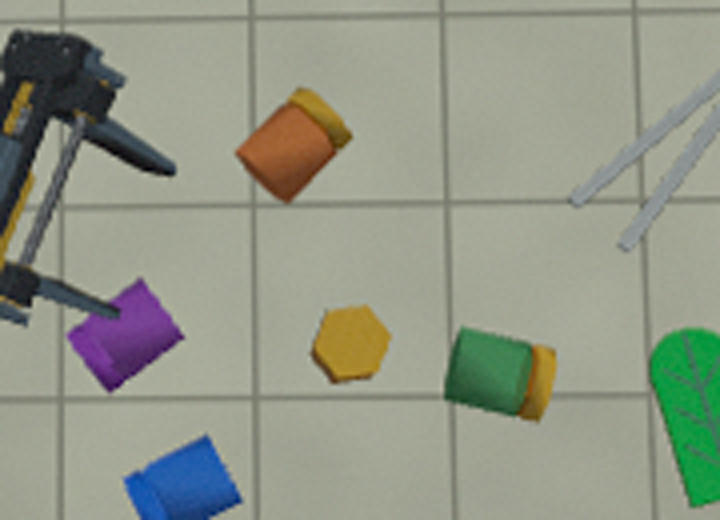

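View pics/s10.png

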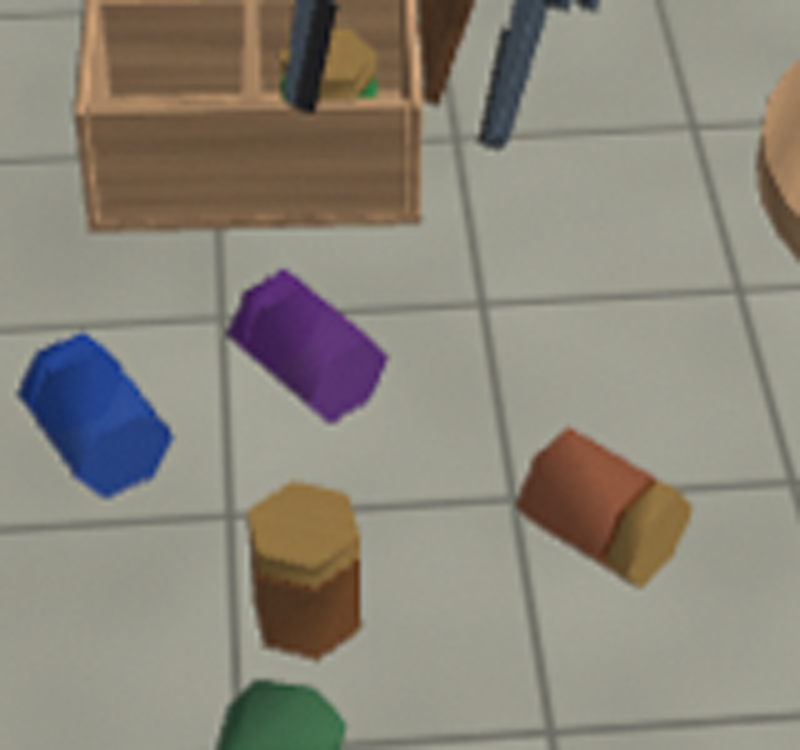

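```bash
cat >> lib.py <<'E'
def hexcap(u,v,z=.072):
    im=optics.capture('top'); hsv=cv2.cvtColor(im,cv2.COLOR_BGR2HSV)
    m=((abs(hsv[...,0].astype(int)-22)<4)&(hsv[...,1]>140)&(hsv[...,2]>120)).astype(np.uint8)
    q=np.zeros_like(m); q[int(v)-14:int(v)+15,int(u)-14:int(u)+15]=1; m*=q
    c,_=cv2.findContours(m,cv2.RETR_EXTERNAL,cv2.CHAIN_APPROX_NONE); k=max(c,key=cv2.contourArea)
    M=cv2.moments(k); P=onz('top',M['m10']/M['m00'],M['m01']/M['m00'],z)[:2]
    W=np.array([onz('top',*p,z)[:2] for p in k[:,0,:]])-P
    t=np.arctan2(W[:,1],W[:,0]); r=np.hypot(*W.T); f=(r*np.exp(6j*t)).mean(); 
    print('cap',P.round(4),'rmean',r.mean().round(4),'corner phase deg',round(np.degrees(np.angle(f))/6,1),'str',abs(f).round(5),'px',M['m10']/M['m00'],M['m01']/M['m00']); return im
E
python3 -c "
from lib import *
hexcap(357.2,215.6)
C=[(391,342),(370,306),(327,310),(313,345),(335,381),(377,377)]
P=np.array([onz('top',270+u/4-.4,130+v/4-.4,.072)[:2] for u,v in C]); c=P.mean(0); print(c,np.linalg.norm(P-c,axis=1).round(4),np.degrees(np.arctan2(*(P-c).T[::-1])).round(1)%60)
"
```

```text
cap [ 0.4732 -0.1803] rmean 0.0248 corner phase deg -22.2 str 0.00261 px 357.60117733627663 215.23031640912436
[ 0.47251303 -0.18040956] [0.0281 0.0304 0.0304 0.0284 0.0301 0.0301] [31.6 33.7 35.9 31.8 34.6 35.5]
```

```bash
python3 -c "
from lib import *
go([.4728,-.1804,.2],down(5.5))"
```

```text
shift cm (tool axes) [ 0.3  11.9   8.07]
turn deg [ 43.67  10.62 -26.  ]
```

```bash
python3 -m pendant '[[[0,0,-1,6.2,1.5,-3.7],[0,0,0,6.2,1.5,-3.7],[0,0,0,6.2,1.5,-3.7],[0,0,0,6.2,1.5,-3.7],[0,0,0,6.2,1.5,-3.7],[0,0,0,6.2,1.5,-3.7],[0,0,0,6.4,1.6,-3.8],[0,0,0,0,0,0]]]';python3 -c "
from lib import *
info();go([.4728,-.1804,.15],down(5.5))"
```

```text
clock: 24.0
tool_pos: [0.5165, -0.0455, 0.1715]
eef_rot: [-3.113, -0.17, 0.011]
contact_force: [-0.2, -1.7, -0.5]
width: 0.0911
t 24.0 pos [ 0.5165 -0.0455  0.1715] z [-0.008  0.024 -1.   ] xjaw [ 0.994  0.109 -0.006] yaw 6.3 q [-0.145  0.124  2.104  0.028  0.926 -0.271] F [-0.2 -1.7 -0.5] w 0.0911
shift cm (tool axes) [-5.8  12.98  1.86]
turn deg [-1.39  0.33  0.75]
```

```bash
python3 -m pendant '[[[-1.4,3.2,0,-0.5,0,0.3],[-1.5,3.2,0,-0.5,0,0.3],[-1.4,3.2,0,-0.4,0,0],[-1.4,3.2,0,0,0,0],[0,0,0,0,0,0]]]';python3 -c "
from lib import *
info();go([.4728,-.1804,.10],down(5.5))"
```

```text
clock: 24.5
tool_pos: [0.4648, -0.1841, 0.1654]
eef_rot: [3.129, 0.125, -0.033]
contact_force: [-0.0, 0.8, 0.1]
width: 0.0913
t 24.5 pos [ 0.4648 -0.1841  0.1654] z [-0.021 -0.011 -1.   ] xjaw [ 0.997  0.079 -0.022] yaw 4.6 q [-0.413  0.105  2.139 -0.023  0.913 -0.478] F [-0.   0.8  0.1] w 0.0913
shift cm (tool axes) [ 0.97 -0.37  6.52]
turn deg [ 0.52  1.25 -0.94]
```

```bash
python3 -m pendant '[[[0.9,-0.4,1.5,0.5,1.2,-0.9],[0,0,2,0,0,0],[0,0,2,0,0,0],[0,0,1,0,0,0],[0,0,0,0,0,0]]]';python3 -c "
from lib import *
info();go([.4728,-.1804,.036],down(5.5))"
```

```text
clock: 25.0
tool_pos: [0.4695, -0.1787, 0.0945]
eef_rot: [3.134, 0.127, -0.018]
contact_force: [0.4, -0.5, 0.5]
width: 0.0912
t 25.0 pos [ 0.4695 -0.1787  0.0945] z [-0.011 -0.006 -1.   ] xjaw [ 0.997  0.081 -0.012] yaw 4.6 q [-0.405  0.223  2.166 -0.014  0.761 -0.475] F [ 0.4 -0.5  0.5] w 0.0912
shift cm (tool axes) [0.38 0.17 5.85]
turn deg [ 0.26  0.67 -0.87]
```

```bash
python3 -m pendant '[[[0.3,0.2,0.5,0.3,0.6,-0.9],[0,0,1.5,0,0,0],[0,0,1.5,0,0,0],[0,0,1.5,0,0,0],[0,0,0.8,0,0,0],[0,0,0,0,0,0]]]';python3 -c "
from lib import *
info();go([.4728,-.1804,.036],down(5.5))"
```

```text
clock: 25.6
tool_pos: [0.4758, -0.1813, 0.037]
eef_rot: [3.136, 0.155, 0.006]
contact_force: [-0.6, -1.0, 1.2]
width: 0.0912
t 25.6 pos [ 0.4758 -0.1813  0.037 ] z [ 0.004 -0.002 -1.   ] xjaw [0.995 0.098 0.004] yaw 5.6 q [-0.41   0.334  2.169  0.     0.634 -0.508] F [-0.6 -1.   1.2] w 0.0912
shift cm (tool axes) [-0.29 -0.12  0.09]
turn deg [ 0.12 -0.22  0.14]
```

```bash
python3 -m pendant '[[[-0.3,-0.1,0.2,0,0,0],[0,0,0,0,0,0]]]'; python3 -m pendant '[[[0,0,0,0,0,0],[0,0,0,0,0,0],[0,0,0,0,0,0],[0,0,0,0,0,0],[0,0,0,0,0,0],[0,0,0,0,0,0]]]' 1 20; python3 -m pendant '[[[0,0,-2,0,0,0],[0,0,-5,0,0,0],[0,0,-5,0,0,0],[0,0,-5,0,0,0],[0,0,-4,0,0,0]]]';  python3 -c "
from lib import *
info(); P=chest(.042,.0605,.22); print(P); go(P,down(87.6))"
```

```text
clock: 25.8
tool_pos: [0.4731, -0.1808, 0.0358]
eef_rot: [3.135, 0.155, 0.008]
contact_force: [-0.8, 0.3, -0.3]
width: 0.0908
clock: 26.4
tool_pos: [0.4742, -0.1813, 0.0375]
eef_rot: [3.134, 0.155, 0.012]
contact_force: [-0.2, -0.9, -0.3]
width: 0.05
clock: 26.9
tool_pos: [0.4682, -0.1788, 0.2475]
eef_rot: [-3.135, -0.155, 0.008]
contact_force: [0.8, -0.3, -2.8]
width: 0.0502
t 26.9 pos [ 0.4682 -0.1788  0.2475] z [-0.005  0.002 -1.   ] xjaw [ 0.995  0.098 -0.005] yaw 5.6 q [-0.411 -0.01   2.088  0.     1.069 -0.51 ] F [ 0.8 -0.3 -2.8] w 0.0502
[0.50969664 0.29868815 0.22      ]
shift cm (tool axes) [  8.84 -47.1    2.84]
turn deg [ -0.33   0.12 -81.96]
```

```bash
python3 -m pendant '[[[0,0,0,0,0,-8],[0,0,0,0,0,-8],[0,0,0,0,0,-8],[0,0,0,0,0,-8],[0,0,0,0,0,-8],[0,0,0,0,0,-8],[0,0,0,0,0,-8],[0,0,0,0,0,-8],[0,0,0,0,0,-8],[0,0,0,0,0,-8],[0,0,0,0,0,-2],[0,0,0,0,0,0]]]';  python3 -c "
from lib import *
info(); P=chest(.042,.0605,.22); print(P); go(P,down(87.6))"
```

```text
clock: 28.1
tool_pos: [0.4677, -0.1785, 0.252]
eef_rot: [-2.2, -2.242, 0.0]
contact_force: [0.3, -0.7, -2.7]
width: 0.0503
t 28.1 pos [ 0.4677 -0.1785  0.252 ] z [-0.001  0.    -1.   ] xjaw [-0.019  1.     0.   ] yaw 91.1 q [-0.411 -0.019  2.088  0.     1.073 -2.001] F [ 0.3 -0.7 -2.7] w 0.0503
[0.50969664 0.29868815 0.22      ]
shift cm (tool axes) [47.63  5.1   3.22]
turn deg [-0.03 -0.02  3.48]
```

```bash
python3 -m pendant '[[[4,0.4,0.2,0,0,1.5],[4.2,0.4,0.2,0,0,1.5],[4.2,0.4,0.2,0,0,0],[4.2,0.4,0,0,0,0],[4.2,0.4,0,0,0,0],[4.2,0.3,0,0,0,0],[4.2,0.3,0,0,0,0],[4.2,0.3,0,0,0,0],[4.2,0.3,0,0,0,0],[4.2,0.2,0,0,0,0],[4,0.2,0,0,0,0],[0,0,0,0,0,0]]]';  python3 -c "
from lib import *
info(); P=chest(.042,.0605,.18); print(P); go(P,down(87.6))"
```

```text
clock: 29.3
tool_pos: [0.5204, 0.2955, 0.2441]
eef_rot: [-2.286, -2.153, 0.002]
contact_force: [0.4, -0.6, -3.1]
width: 0.05
t 29.3 pos [0.5204 0.2955 0.2441] z [-0.002 -0.    -1.   ] xjaw [ 0.06   0.998 -0.   ] yaw 86.6 q [ 4.770e-01  1.610e-01  1.910e+00  1.000e-03  1.072e+00 -1.034e+00] F [ 0.4 -0.6 -3.1] w 0.05
[0.50969664 0.29868815 0.18      ]
shift cm (tool axes) [ 0.26 -1.08  6.41]
turn deg [-0.1   0.01 -1.03]
```

```bash
python3 -m pendant '[[[0.3,-1,1,0,0,-1],[0,-0.1,2,0.2,0,0],[0,-0.1,2,0.2,0,0],[0,-0.1,2,0.2,0,0],[0,0,1.5,0,0,0],[0,0,0,0,0,0]]]';  python3 -c "
from lib import *
info(); P=chest(.042,.0605,.046); go(P,down(87.6));im=optics.capture('side'); crop('s',im,220,60,370,190,4,'s11')"
```

```text
clock: 29.9
tool_pos: [0.5018, 0.2961, 0.1525]
eef_rot: [-2.263, -2.165, 0.02]
contact_force: [0.3, -0.6, -2.8]
width: 0.0498
t 29.9 pos [0.5018 0.2961 0.1525] z [-0.016 -0.002 -1.   ] xjaw [ 0.044  0.999 -0.002] yaw 87.5 q [ 0.49   0.254  1.986  0.008  0.917 -1.041] F [ 0.3 -0.6 -2.8] w 0.0498
shift cm (tool axes) [ 0.31  0.95 10.63]
turn deg [-0.91  0.13 -0.13]
```

View pics/s11.png

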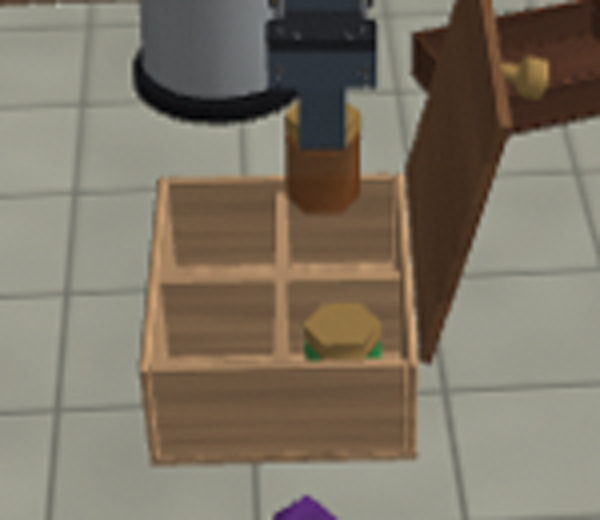

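```bash
python3 -m pendant '[[[0.3,0.9,0.3,-0.9,0,0],[0,-0.05,2,0.05,0,0],[0,-0.05,2,0.05,0,0],[0,-0.05,1.5,0.05,0,0],[0,0,1,0,0,0],[0,0,0,0,0,0]]]';  python3 -c "
from lib import *
info(); P=chest(.042,.0605,.046); go(P,down(87.6))"
```

```text
clock: 30.55
tool_pos: [0.5161, 0.3009, 0.0877]
eef_rot: [2.267, 2.167, 0.014]
contact_force: [-0.3, -0.4, -1.3]
width: 0.05
t 30.55 pos [0.5161 0.3009 0.0877] z [ 0.01   0.002 -1.   ] xjaw [0.045 0.999 0.003] yaw 87.4 q [ 0.49   0.36   1.991 -0.004  0.781 -1.033] F [-0.3 -0.4 -1.3] w 0.05
shift cm (tool axes) [-0.26 -0.67  4.16]
turn deg [ 0.57 -0.16 -0.18]
```

```bash
python3 -m pendant '[[[-0.3,-0.7,0,0.6,-0.2,-0.2],[0,0,0,0,0,0],[0,0,1.2,0,0,0],[0,0,1.2,0,0,0],[0,0,0,0,0,0]]]';  python3 -c "
from lib import *
info(); P=chest(.042,.0605,.046); go(P,down(87.6))"
```

```text
clock: 31.05
tool_pos: [0.5097, 0.2987, 0.064]
eef_rot: [2.266, 2.175, 0.003]
contact_force: [0.2, -0.7, -1.7]
width: 0.05
t 31.05 pos [0.5097 0.2987 0.064 ] z [ 0.002  0.001 -1.   ] xjaw [0.041 0.999 0.001] yaw 87.6 q [ 0.491  0.391  2.004 -0.     0.745 -1.039] F [ 0.2 -0.7 -1.7] w 0.05
shift cm (tool axes) [-0.  -0.   1.8]
turn deg [ 0.1  -0.04  0.04]
```

```bash
python3 -m pendant '[[[0,0,1,0,0,0],[0,0,0.6,0,0,0],[0,0,0.3,0,0,0],[0,0,0,0,0,0]]]';  python3 -c "
from lib import *
info()"
```

```text
clock: 31.45
tool_pos: [0.5107, 0.2991, 0.0438]
eef_rot: [2.265, 2.175, 0.004]
contact_force: [-1.2, -0.9, 2.2]
width: 0.0497
t 31.45 pos [0.5107 0.2991 0.0438] z [ 0.003  0.001 -1.   ] xjaw [0.041 0.999 0.001] yaw 87.7 q [ 4.910e-01  4.250e-01  2.004e+00 -1.000e-03  7.090e-01 -1.039e+00] F [-1.2 -0.9  2.2] w 0.0497
```

Contact with the floor. Release and rise.

```bash
python3 -m pendant '[[[0,0,0,0,0,0],[0,0,0,0,0,0],[0,0,0,0,0,0],[0,0,0,0,0,0]]]' -0.5; python3 -m pendant '[[[0,0,-2,0,0,0],[0,0,-2,0,0,0],[0,0,-3,0,0,0],[0,0,-4,0,0,0],[0,0,-4,0,0,0],[0,0,-4,0,0,0],[0,0,-4,0,0,0]]]'; python3 -c "
from lib import *
info(); im=optics.capture('side'); crop('s',im,220,60,370,190,4,'s12');show_jars()"
```

```text
clock: 31.85
tool_pos: [0.5111, 0.2994, 0.0438]
eef_rot: [2.265, 2.175, 0.005]
contact_force: [-0.8, -0.4, -0.2]
width: 0.0685
clock: 32.55
tool_pos: [0.5071, 0.2974, 0.2761]
eef_rot: [-2.265, -2.174, 0.011]
contact_force: [0.5, 0.2, -0.6]
width: 0.0684
t 32.55 pos [0.5071 0.2974 0.2761] z [-0.006 -0.004 -1.   ] xjaw [ 0.041  0.999 -0.004] yaw 87.7 q [ 0.491  0.113  1.903 -0.     1.133 -1.039] F [ 0.5  0.2 -0.6] w 0.0684
px [315.  252.1] hue 108 ctr [ 0.3672 -0.054 ] rect [ 0.3676 -0.0537] [0.0558 0.0721] axis deg(cap) -62.3 
px [395.1 223.4] hue 67 ctr [ 0.4514 -0.2954] rect [ 0.4509 -0.2951] [0.0769 0.0562] axis deg(cap) -101.3 brass 89
px [300.8 213.5] hue 140 ctr [ 0.4839 -0.0115] rect [ 0.4842 -0.0112] [0.0551 0.0712] axis deg(cap) -53.5 
px [342.9 165.6] hue 12 ctr [ 0.6307 -0.1415] rect [ 0.6311 -0.1417] [0.0549 0.0775] axis deg(cap) -45.3 brass 76
```

View pics/s12.png

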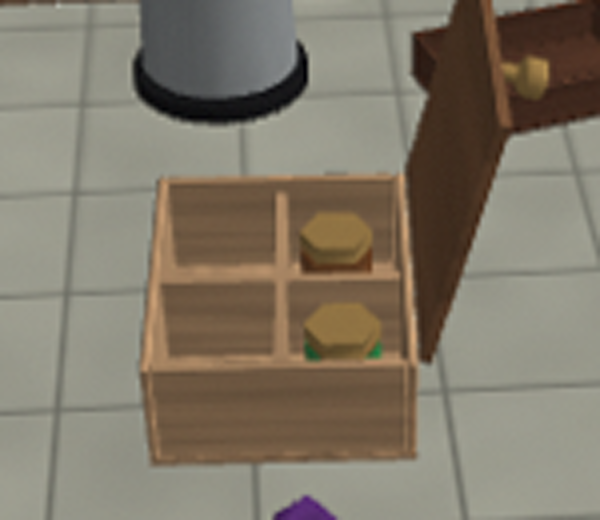

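```bash
python3 -m pendant '[[[-2,0,-2,0,0,0],[-4.5,0,-1,0,0,0],[-4.5,0,0,0,0,0],[-4.5,0,0,0,0,0],[-4.5,0,0,0,0,0],[-4.5,0.5,0,0,0,0],[-4.5,0.5,0,0,0,0],[-4.5,1.5,0,0,0,0],[-4.5,2,0,0,0,0],[-4,2.5,0,0,0,0],[-2.5,2.5,0,0,0,0],[0,0,0,0,0,0]]]' -1; python3 -c "
from lib import *
info(); gogrip([.631,-.1416,.22],down(45))"
```

```text
clock: 33.85
tool_pos: [0.5865, -0.1659, 0.3074]
eef_rot: [2.262, 2.178, 0.005]
contact_force: [-1.4, 1.2, -0.2]
width: 0.091
t 33.85 pos [ 0.5865 -0.1659  0.3074] z [ 0.003  0.001 -1.   ] xjaw [0.038 0.999 0.001] yaw 87.8 q [-0.315  0.117  1.84   0.002  1.181 -1.848] F [-1.4  1.2 -0.2] w 0.091
shift cm (tool axes) [ 2.59  4.32 10.64]
turn deg [ 0.16 -0.14 42.82]
```

```bash
python3 -m pendant '[[[0,0,0,0,0,7.1],[0,0,0,0,0,7.1],[0,0,0,0,0,7.1],[0,0,0,0,0,7.1],[0,0,0,0,0,7.1],[0,0,0,0,0,7.1],[0,0,0,7.5,0,0],[0,0,0,7.5,0,0],[0,0,0,7.5,0,0],[0,0,0,7.5,0,0],[0,0,0,7.5,0,0],[0,0,0,7.5,0,0]]]'; python3 -c "
from lib import *
info(); gogrip([.631,-.1416,.15],tilt(45,45))"
```

```text
clock: 35.05
tool_pos: [0.5816, -0.1591, 0.3045]
eef_rot: [-2.189, -0.877, 0.374]
contact_force: [-0.1, 1.5, 0.7]
width: 0.0907
t 35.05 pos [ 0.5816 -0.1591  0.3045] z [-0.5    0.528 -0.686] xjaw [0.724 0.689 0.003] yaw 43.6 q [-0.436  0.5    1.515  0.286  1.892 -1.217] F [-0.1  1.5  0.7] w 0.0907
shift cm (tool axes) [ 4.7  12.77 10.93]
turn deg [-1.67 -1.13 -0.86]
```

```bash
python3 -m pendant '[[[0.8,2.1,1.8,-0.3,-0.3,0],[0.8,2.1,1.8,-0.3,-0.2,-0.2],[0.8,2.1,1.8,-0.3,-0.2,-0.2],[0.8,2.1,1.8,-0.3,-0.2,-0.2],[0.8,2.1,1.8,-0.3,-0.2,-0.2],[0.7,2,1.8,0,0,0],[0,0,0,0,0,0]]]'; python3 -c "
from lib import *
info(); gogrip([.631,-.1416,.031],tilt(45,45));im=optics.capture('top'); crop('t',im,270,90,450,220,4,'t13');im=optics.capture('side'); crop('s',im,240,130,440,290,4,'s13')"
```

```text
clock: 35.75
tool_pos: [0.6186, -0.1282, 0.1268]
eef_rot: [-2.195, -0.906, 0.391]
contact_force: [-0.3, -0.4, 0.4]
width: 0.0909
t 35.75 pos [ 0.6186 -0.1282  0.1268] z [-0.511  0.505 -0.696] xjaw [ 0.707  0.707 -0.006] yaw 45.0 q [-0.373  0.72   1.51   0.289  1.666 -1.243] F [-0.3 -0.4  0.4] w 0.0909
shift cm (tool axes) [-0.01  8.18  7.24]
turn deg [-0.9   0.23 -0.26]
```

View pics/t13.png

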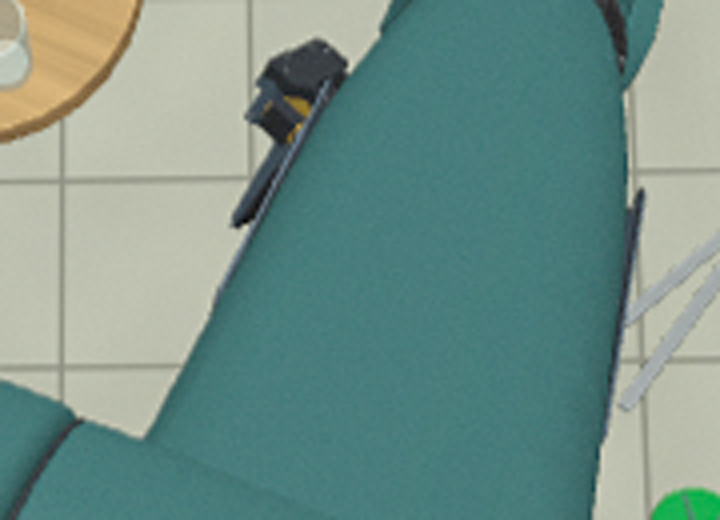

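View pics/s13.png

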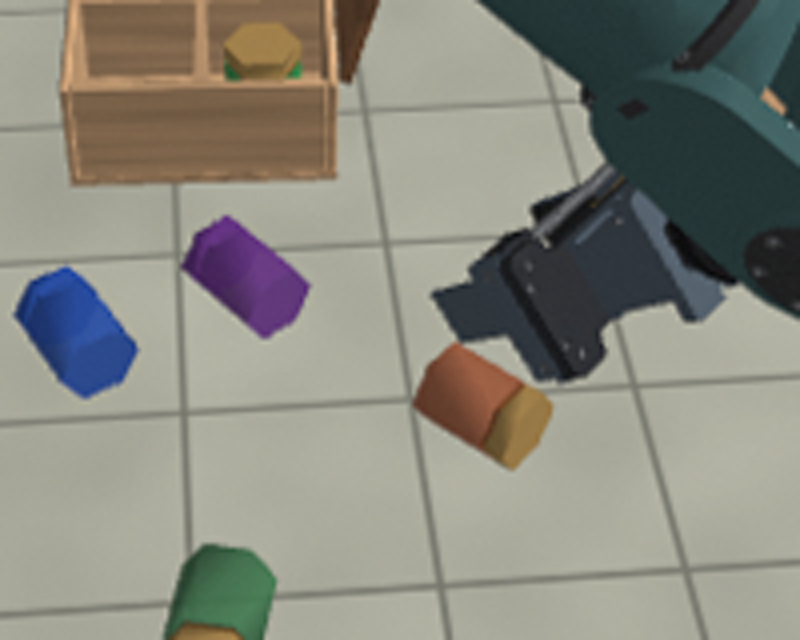

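```bash
python3 -m pendant '[[[0,1.6,1.4,-0.5,0,0],[0,1.6,1.4,-0.4,0.2,-0.2],[0,1.6,1.4,0,0,0],[0,1.4,1.2,0,0,0],[0,0,0,0,0,0]]]'; python3 -c "
from lib import *
info(); gogrip([.631,-.1416,.031],tilt(45,45))"
```

```text
clock: 36.35
tool_pos: [0.6262, -0.1354, 0.0499]
eef_rot: [-2.216, -0.918, 0.369]
contact_force: [-0.7, -0.1, -0.9]
width: 0.0912
t 36.35 pos [ 0.6262 -0.1354  0.0499] z [-0.492  0.497 -0.715] xjaw [0.708 0.706 0.004] yaw 44.9 q [-0.378  0.815  1.496  0.285  1.562 -1.276] F [-0.7 -0.1 -0.9] w 0.0912
shift cm (tool axes) [-0.11  1.85  2.68]
turn deg [ 0.63 -0.23  0.11]
```

```bash
python3 -m pendant '[[[0,0.8,1.2,0.6,-0.2,0],[0,0.8,1.1,0,0,0],[0,0.3,0.4,0,0,0],[0,0,0,0,0,0]]]'; python3 -c "
from lib import *
info(); gogrip([.631,-.1416,.031],tilt(45,45));im=optics.capture('side'); crop('s',im,290,180,410,280,6,'s14')"
```

```text
clock: 36.75
tool_pos: [0.6222, -0.1312, 0.0147]
eef_rot: [-2.205, -0.916, 0.378]
contact_force: [-0.1, 0.4, 0.4]
width: 0.0912
t 36.75 pos [ 0.6222 -0.1312  0.0147] z [-0.5    0.501 -0.706] xjaw [0.706 0.708 0.001] yaw 45.1 q [-0.375  0.862  1.493  0.287  1.531 -1.286] F [-0.1  0.4  0.4] w 0.0912
shift cm (tool axes) [-0.11 -0.19 -0.23]
turn deg [-0.05 -0.01  0.1 ]
```

View pics/s14.png

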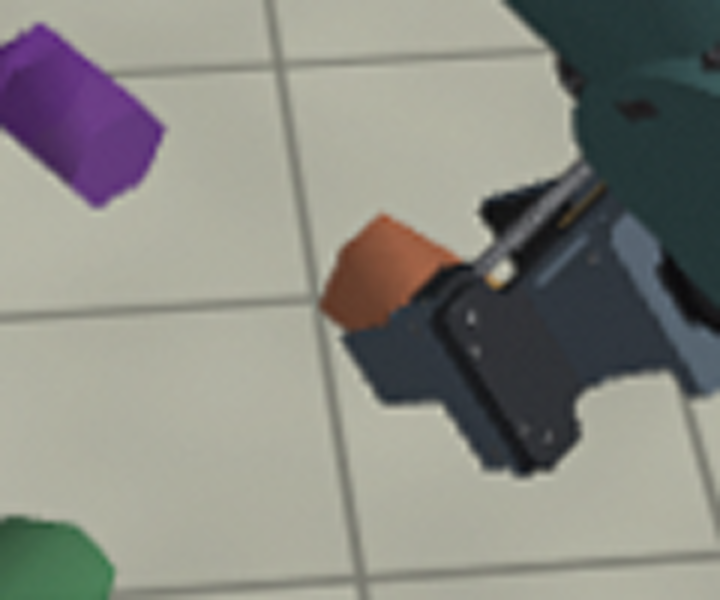

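```bash
python3 -m pendant '[[[-0.1,-0.2,-0.2,0,0,0],[0,0,0,0,0,0]]]'; python3 -m pendant '[[[0,0,0,0,0,0],[0,0,0,0,0,0],[0,0,0,0,0,0],[0,0,0,0,0,0],[0,0,0,0,0,0],[0,0,0,0,0,0]]]' 1 30; python3 -m pendant '[[[0,-0.7,-0.7,0,0,0],[0,-1.4,-1.4,0,0,0],[0,-1.4,-1.4,0,0,0],[0,-1.4,-1.4,0,0,0],[0,-1.4,-1.4,0,0,0],[0,-1.4,-1.4,0,0,0],[0,-1.4,-1.4,0,0,0],[0,0,0,0,0,0]]]'; python3 -c "
from lib import *
info();im=optics.capture('side'); crop('s',im,290,160,410,260,6,'s15')"
```

```text
clock: 37.0
tool_pos: [0.6222, -0.1322, 0.019]
eef_rot: [-2.206, -0.917, 0.377]
contact_force: [0.4, 1.0, 0.6]
width: 0.091
clock: 37.6
tool_pos: [0.6228, -0.1327, 0.0202]
eef_rot: [-2.208, -0.918, 0.375]
contact_force: [-0.2, 0.3, -2.0]
width: 0.0523
clock: 38.4
tool_pos: [0.6231, -0.1329, 0.1629]
eef_rot: [-2.211, -0.92, 0.372]
contact_force: [-0.2, 0.3, -3.1]
width: 0.0386
t 38.4 pos [ 0.6231 -0.1329  0.1629] z [-0.495  0.498 -0.712] xjaw [0.706 0.708 0.004] yaw 45.1 q [-0.376  0.673  1.504  0.287  1.695 -1.239] F [-0.2  0.3 -3.1] w 0.0386
```

View pics/s15.png

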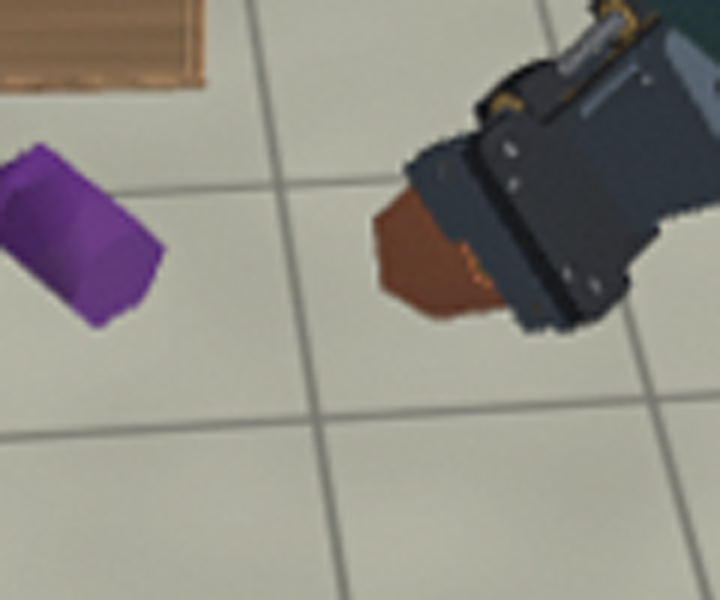

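```bash
python3 -m pendant '[[[0,1.4,1.4,0,0,0],[0,1.4,1.4,0,0,0],[0,1.4,1.4,0,0,0],[0,1.2,1.2,0,0,0],[0,1,1,0,0,0],[0,0,0,0,0,0]]]'; python3 -c "
from lib import *
info();im=optics.capture('side'); crop('s',im,290,160,410,260,6,'s16')"
```

```text
clock: 39.05
tool_pos: [0.6192, -0.1315, 0.0563]
eef_rot: [-2.204, -0.914, 0.381]
contact_force: [-0.0, -0.3, -3.6]
width: 0.0391
t 39.05 pos [ 0.6192 -0.1315  0.0563] z [-0.502  0.501 -0.705] xjaw [ 0.706  0.708 -0.001] yaw 45.1 q [-0.376  0.804  1.508  0.285  1.575 -1.273] F [-0.  -0.3 -3.6] w 0.0391
```

View pics/s16.png

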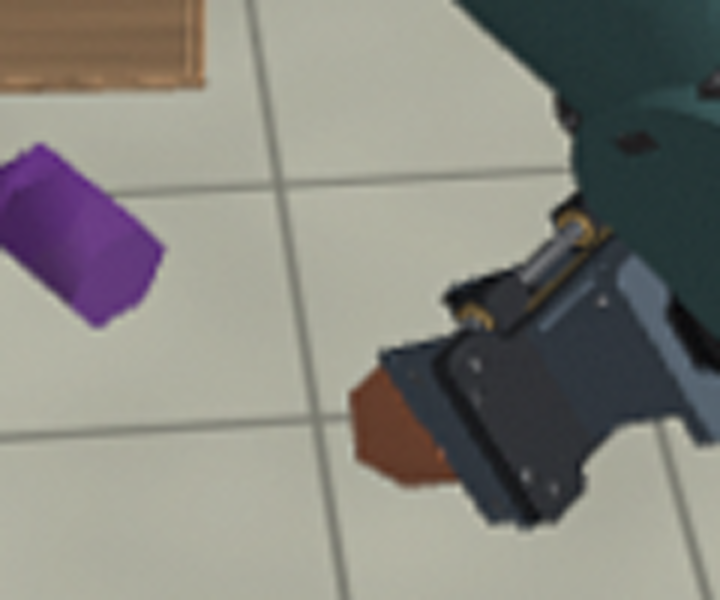

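```bash
python3 -m pendant '[[[0,0.6,0.6,0,0,0],[0,0.6,0.6,0,0,0],[0,0.4,0.4,0,0,0],[0,0,0,0,0,0]]]'; python3 -c "
from lib import *
info()"
```

```text
clock: 39.5
tool_pos: [0.6293, -0.1374, 0.0512]
eef_rot: [-2.211, -0.923, 0.367]
contact_force: [-0.5, -0.4, -0.1]
width: 0.0325
t 39.5 pos [ 0.6293 -0.1374  0.0512] z [-0.493  0.499 -0.713] xjaw [0.706 0.709 0.008] yaw 45.1 q [-0.379  0.819  1.486  0.285  1.57  -1.28 ] F [-0.5 -0.4 -0.1] w 0.0325
```

```bash
python3 -m pendant '[[[0,0,0,0,0,0],[0,0,0,0,0,0],[0,0,0,0,0,0],[0,0,0,0,0,0],[0,0,0,0,0,0],[0,0,0,0,0,0]]]' -1; python3 -m pendant '[[[0,0,-3,0,0,0],[0,0,-3,0,0,0],[0,0,-3,0,0,0],[0,0,-3,0,0,0],[0,0,-2,0,0,0],[0,-2,-2,0,0,0],[0,0,0,0,0,0]]]'; python3 -c "
from lib import *
info();im=optics.capture('side'); crop('s',im,290,160,410,260,6,'s17');im=optics.capture('top'); crop('t',im,270,90,450,220,4,'t17')"
```

```text
clock: 40.1
tool_pos: [0.6306, -0.1375, 0.0532]
eef_rot: [-2.213, -0.924, 0.364]
contact_force: [-0.0, 0.2, 0.6]
width: 0.0772
clock: 40.8
tool_pos: [0.7, -0.2089, 0.1839]
eef_rot: [-2.209, -0.923, 0.369]
contact_force: [0.1, 1.1, 0.8]
width: 0.0912
t 40.8 pos [ 0.7    -0.2089  0.1839] z [-0.494  0.5   -0.711] xjaw [0.705 0.709 0.008] yaw 45.2 q [-0.423  0.801  1.239  0.265  1.837 -1.243] F [0.1 1.1 0.8] w 0.0912
```

View pics/s17.png

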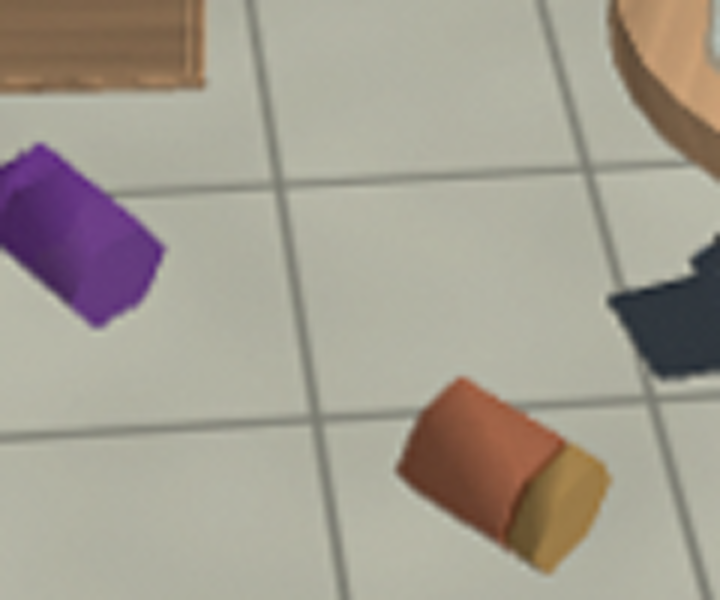

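View pics/t17.png

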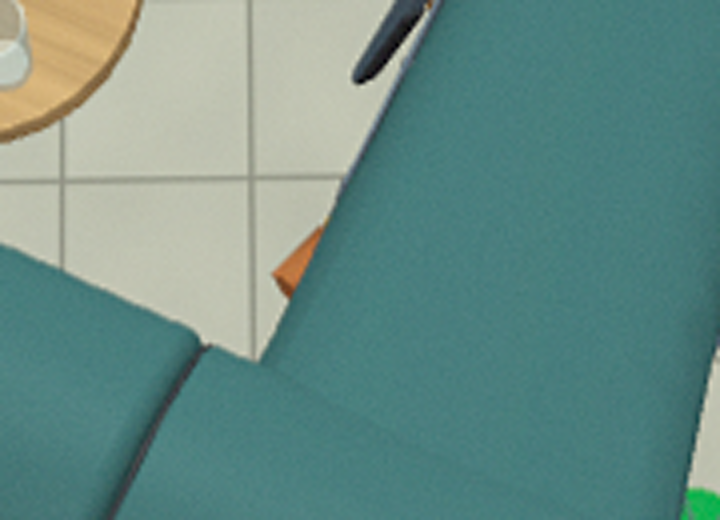

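Run:
```python
from lib import *
def m(im):
    hsv=cv2.cvtColor(im,cv2.COLOR_BGR2HSV)
    k=((hsv[...,1]>95)&(hsv[...,2]>40)&(hsv[...,0]<28)).astype(np.uint8); q=np.zeros_like(k); q[205:265,335:395]=1; k*=q
    c,_=cv2.findContours(cv2.morphologyEx(k,cv2.MORPH_OPEN,np.ones((3,3))),cv2.RETR_EXTERNAL,cv2.CHAIN_APPROX_NONE); c=max(c,key=cv2.contourArea)
    M=cv2.moments(c); W=np.array([onz('side',*p,.025)[:2] for p in c[:,0,:]],np.float32)
    return (M['m10']/M['m00'],M['m01']/M['m00']),cv2.minAreaRect(c),cv2.contourArea(c)
for im in (cv2.imread('pics/side0.png'),optics.capture('side')):
    c,r,a=m(im); print(np.round(c,1),r,a,onz('side',*c,.025)[:2].round(4))
```

```text
[360.6 230.8] ((360.36767578125, 230.7205810546875), (32.927730560302734, 19.72233772277832), 30.963756561279297) 571.5 [ 0.6316 -0.1428]
[373.7 238.5] ((373.6629333496094, 238.539306640625), (33.283935546875, 20.13995933532715), 32.0053825378418) 590.5 [ 0.6608 -0.171 ]
```

```bash
python3 -m pendant '[[[0,0,0,-6.6,0,0],[0,0,0,-6.6,0,0],[0,0,0,-6.6,0,0],[0,0,0,0,0,0]]]';python3 -c "
from lib import *
info(); gogrip([.660,-.170,.09],tilt(44,25))"
```

```text
clock: 41.35
tool_pos: [0.6952, -0.2068, 0.1725]
eef_rot: [-2.52, -1.049, 0.229]
contact_force: [0.4, 0.0, 0.2]
width: 0.0916
t 41.35 pos [ 0.6952 -0.2068  0.1725] z [-0.298  0.299 -0.907] xjaw [0.705 0.709 0.002] yaw 45.2 q [-0.387  0.631  1.439  0.166  1.477 -1.226] F [0.4 0.  0.2] w 0.0916
shift cm (tool axes) [ 0.12 -1.14 11.51]
turn deg [0.04 0.39 1.14]
```

```bash
python3 -m pendant '[[[0,-0.3,2.5,0,0.2,0.6],[0,-0.3,2.5,0,0.2,0.6],[0,-0.3,2.5,0,0,0],[0,-0.2,2.5,0,0,0],[0,0,0.8,0,0,0],[0,0,0,0,0,0]]]';python3 -c "
from lib import *
info(); gogrip([.660,-.170,.027],tilt(44,25));im=optics.capture('side'); crop('s',im,310,170,430,270,6,'s18')"
```

```text
clock: 41.95
tool_pos: [0.6517, -0.1639, 0.0721]
eef_rot: [-2.515, -1.011, 0.24]
contact_force: [-0.2, 0.1, 0.5]
width: 0.0912
t 41.95 pos [ 0.6517 -0.1639  0.0721] z [-0.308  0.315 -0.898] xjaw [ 0.721  0.693 -0.004] yaw 43.9 q [-0.362  0.673  1.585  0.193  1.307 -1.217] F [-0.2  0.1  0.5] w 0.0912
shift cm (tool axes) [0.21 2.93 5.48]
turn deg [-1.1   0.16 -0.21]
```

View pics/s18.png

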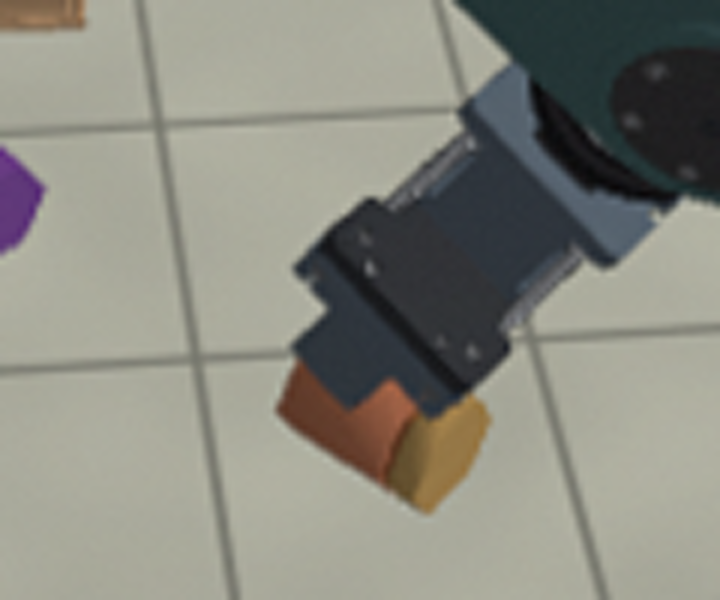

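```bash
python3 -m pendant '[[[0.2,0.9,1.6,-0.8,0,0],[0,0.7,1.4,-0.3,0,0],[0,0.7,1.4,0,0,0],[0,0.3,0.6,0,0,0],[0,0,0,0,0,0]]]';python3 -c "
from lib import *
info(); gogrip([.660,-.170,.0265],tilt(44,25))"
```

```text
clock: 42.5
tool_pos: [0.6581, -0.1668, 0.0163]
eef_rot: [-2.534, -1.018, 0.227]
contact_force: [-0.2, -0.4, -0.5]
width: 0.0915
t 42.5 pos [ 0.6581 -0.1668  0.0163] z [-0.292  0.302 -0.908] xjaw [ 0.722  0.692 -0.002] yaw 43.8 q [-0.36   0.743  1.58   0.192  1.221 -1.227] F [-0.2 -0.4 -0.5] w 0.0915
shift cm (tool axes) [-0.09 -0.11  0.8 ]
turn deg [ 0.16  0.02 -0.21]
```

```bash
python3 -m pendant '[[[-0.1,-0.1,0.5,0,0,0],[0,0,0.3,0,0,0],[0,0,0,0,0,0]]]'; python3 -m pendant '[[[0,0,0,0,0,0],[0,0,0,0,0,0],[0,0,0,0,0,0],[0,0,0,0,0,0],[0,0,0,0,0,0],[0,0,0,0,0,0]]]' 1 30;python3 -c "
from lib import *
info(); gogrip([.660,-.170,.0265],tilt(44,25))"
```

```text
clock: 42.8
tool_pos: [0.6547, -0.1646, 0.0098]
eef_rot: [-2.535, -1.018, 0.226]
contact_force: [-0.1, 0.0, 0.1]
width: 0.0912
clock: 43.4
tool_pos: [0.6553, -0.1649, 0.011]
eef_rot: [-2.536, -1.019, 0.224]
contact_force: [0.3, -0.5, -2.1]
width: 0.0531
t 43.4 pos [ 0.6553 -0.1649  0.011 ] z [-0.29   0.301 -0.908] xjaw [ 0.722  0.692 -0.001] yaw 43.8 q [-0.359  0.745  1.588  0.194  1.208 -1.229] F [ 0.3 -0.5 -2.1] w 0.0531
shift cm (tool axes) [-0.02 -0.02  0.18]
turn deg [ 0.28 -0.04 -0.19]
```

```bash
python3 -m pendant '[[[0,-0.4,-0.9,0,0,0],[0,-0.4,-0.9,0,0,0],[0,0,0,0,0,0]]]';python3 -c "
from lib import *
info()"
```

```text
clock: 43.7
tool_pos: [0.6553, -0.165, 0.032]
eef_rot: [-2.535, -1.019, 0.225]
contact_force: [1.0, 0.2, -2.5]
width: 0.0448
t 43.7 pos [ 0.6553 -0.165   0.032 ] z [-0.29   0.301 -0.908] xjaw [ 0.722  0.692 -0.001] yaw 43.8 q [-0.359  0.717  1.59   0.192  1.235 -1.224] F [ 1.   0.2 -2.5] w 0.0448
```

```bash
python3 -c "
from lib import *
im=optics.capture('side'); crop('s',im,310,170,430,270,6,'s19');im=optics.capture('top'); crop('t',im,270,90,450,220,4,'t19')"
```

```text
(no output)
```

View pics/s19.png

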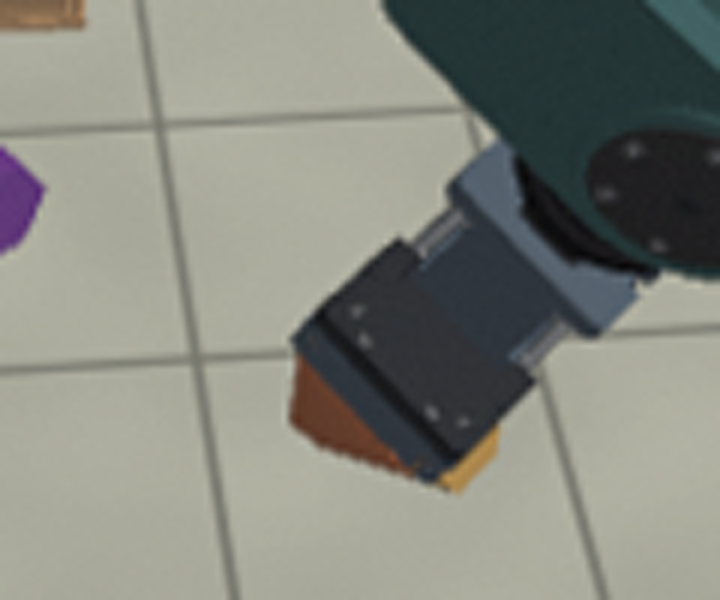

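View pics/t19.png

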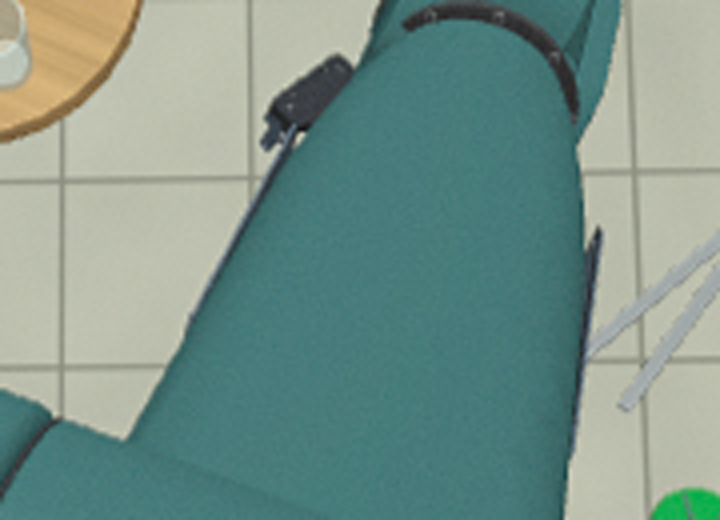

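```bash
python3 -c "
from lib import *
import numpy as np
T=np.array([.6517,-.1639,.0721]); x=np.array([.721,.693,-.004]); z=np.array([-.308,.315,-.898]); y=np.cross(z,x)
for s in(-1,1):
  for b in (-.016,.016):
    print(s,b,(proj('side',T+s*x*(.0455+.0)+b*y)-[310,170])*6, (proj('side',T+s*x*(.0455+.0135)+b*y)-[310,170])*6)
print('jar ends', [(proj('side',np.array([.660,-.170,.025])+a*np.array([.695,-.719,0]))-[310,170])*6 for a in(-.036,.036)])
"
```

```text
-1 -0.016 [273.2770169  358.18431998] [252.52051241 377.02105997]
-1 0.016 [327.25372174 417.07186779] [306.79418936 436.36754922]
1 -0.016 [406.26232435 237.49879412] [425.02011479 220.47590756]
1 0.016 [458.31523674 293.46585403] [476.79873409 276.03379988]
jar ends [array([312.05737087, 366.7424748 ]), array([449.52399602, 452.95810743])]
```

```bash
python3 -c "
from lib import *
import numpy as np
T=np.array([.5043,.1782,.1889]); x=np.array([.063,.998,0])
for dz in (0,.005,.01,.015):
  for o in(.025,.0385):
    print(dz,o,(proj('side',T-x*o+[0,0,dz])-[220,60])*4)
"
```

```text
0 0.025 [331.44535857 217.00780512]
0 0.0385 [331.33035806 228.18532141]
0.005 0.025 [331.29199844 210.899647  ]
0.005 0.0385 [331.17546807 222.06169084]
0.01 0.025 [331.13775779 204.75641817]
0.01 0.0385 [331.01968179 215.90262526]
0.015 0.025 [330.98262899 198.57781573]
0.015 0.0385 [330.86299142 209.70781621]
```

```bash
python3 -m pendant '[[[0,0.3,0.7,0,0,0],[0,0.3,0.7,0,0,0],[0,0,0,0,0,0]]]';python3 -m pendant '[[[0,0,0,0,0,0],[0,0,0,0,0,0],[0,0,0,0,0,0],[0,0,0,0,0,0],[0,0,0,0,0,0],[0,0,0,0,0,0]]]' -1;  python3 -c "
from lib import *
info()"; python3 -m pendant '[[[0,0,-3,0,0,0],[0,0,-3,0,0,0],[0,0,-3,0,0,0],[0,0,-2,0,0,0],[0,0,0,0,0,0]]]';  python3 - <<'E'
from lib import *
im=optics.capture('side'); crop('s',im,310,170,430,270,6,'s20')
info()
hsv=cv2.cvtColor(im,cv2.COLOR_BGR2HSV)
k=((hsv[...,1]>95)&(hsv[...,2]>40)&(hsv[...,0]<28)).astype(np.uint8); q=np.zeros_like(k); q[205:285,335:405]=1; k*=q
c,_=cv2.findContours(cv2.morphologyEx(k,cv2.MORPH_OPEN,np.ones((3,3))),cv2.RETR_EXTERNAL,cv2.CHAIN_APPROX_NONE); c=max(c,key=cv2.contourArea)
M=cv2.moments(c); cc=(M['m10']/M['m00'],M['m01']/M['m00']); print(cc,cv2.minAreaRect(c),cv2.contourArea(c),onz('side',*cc,.025)+[-.0009,.0012,0])
E
```

```text
clock: 44.1
tool_pos: [0.6555, -0.1648, 0.0181]
eef_rot: [-2.534, -1.019, 0.225]
contact_force: [-5.1, 1.1, 11.1]
width: 0.0442
clock: 44.7
tool_pos: [0.6543, -0.1642, 0.0156]
eef_rot: [-2.531, -1.017, 0.228]
contact_force: [-0.2, -0.2, 0.4]
width: 0.089
t 44.7 pos [ 0.6543 -0.1642  0.0156] z [-0.294  0.304 -0.906] xjaw [ 0.722  0.692 -0.002] yaw 43.8 q [-0.359  0.74   1.588  0.194  1.219 -1.228] F [-0.2 -0.2  0.4] w 0.089
clock: 45.2
tool_pos: [0.6866, -0.1982, 0.1172]
eef_rot: [-2.529, -1.017, 0.231]
contact_force: [0.4, -0.3, 0.3]
width: 0.0911
t 45.25 pos [ 0.6857 -0.1975  0.1157] z [-0.298  0.305 -0.904] xjaw [ 0.721  0.693 -0.004] yaw 43.8 q [-0.384  0.674  1.483  0.175  1.395 -1.215] F [ 0.2 -0.4  0.4] w 0.0911
(374.4148397976391, 238.7686902754356) ((374.2247009277344, 238.64044189453125), (33.283935546875, 20.13995933532715), 32.0053825378418) 593.0 [ 0.66161705 -0.17088188  0.025     ]
```

View pics/s20.png

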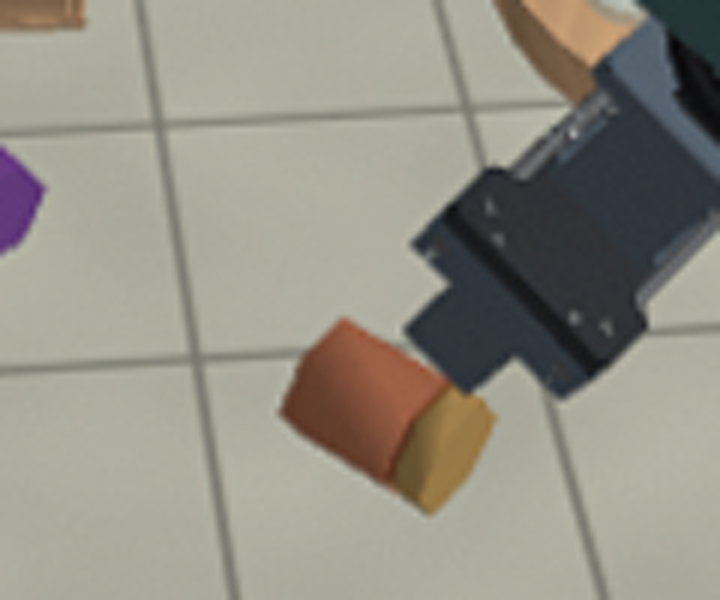

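```bash
python3 -c "
from lib import *
gogrip([.661,-.171,.035],tilt(44,25))"; python3 -m pendant '[[[0,0.3,2.5,0,0,0],[0,0.3,2.5,0,0,0],[0,0.3,2.5,0,0,0],[0,0.2,1,0,0,0],[0,0,0,0,0,0]]]';  python3 -c "
from lib import *
info(); gogrip([.661,-.171,.019],tilt(44,25))"
```

```text
shift cm (tool axes) [ 0.1   0.18 10.73]
turn deg [-0.28  0.14 -0.24]
clock: 45.75
tool_pos: [0.6625, -0.1757, 0.0262]
eef_rot: [-2.524, -1.014, 0.239]
contact_force: [-0.1, -0.7, 0.9]
width: 0.0911
t 45.75 pos [ 0.6625 -0.1757  0.0262] z [-0.303  0.307 -0.902] xjaw [ 0.721  0.693 -0.006] yaw 43.9 q [-0.369  0.745  1.555  0.187  1.258 -1.229] F [-0.1 -0.7  0.9] w 0.0911
shift cm (tool axes) [ 0.23 -0.08  2.72]
turn deg [-0.56  0.28 -0.27]
```

```bash
python3 -m pendant '[[[0.2,0,1,-0.5,0.3,-0.3],[0,0,1,0,0,0],[0,0,0.5,0,0,0],[0,0,0,0,0,0]]]';  python3 -c "
from lib import *
info(); gogrip([.661,-.171,.019],tilt(44,25))"
```

```text
clock: 46.15
tool_pos: [0.6569, -0.1662, 0.0029]
eef_rot: [-2.529, -1.023, 0.224]
contact_force: [-0.9, -0.0, -0.1]
width: 0.0912
t 46.15 pos [ 0.6569 -0.1662  0.0029] z [-0.292  0.304 -0.907] xjaw [0.719 0.695 0.002] yaw 44.0 q [-0.361  0.76   1.581  0.196  1.205 -1.237] F [-0.9 -0.  -0.1] w 0.0912
shift cm (tool axes) [-0.04 -0.11  0.16]
turn deg [ 0.06 -0.09  0.07]
```

```bash
python3 -m pendant '[[[0,0,0.2,0,0,0],[0,0,0,0,0,0],[0,0,0,0,0,0],[0,0,0,0,0,0],[0,0,0,0,0,0],[0,0,0,0,0,0]]]' 1 30;python3 -c "
from lib import *
info()";  python3 -m pendant '[[[0,-0.4,-0.9,0,0,0],[0,-0.4,-0.9,0,0,0],[0,0,0,0,0,0]]]';python3 -c "
from lib import *
info()"
```

```text
clock: 46.75
tool_pos: [0.6575, -0.1663, 0.0024]
eef_rot: [-2.531, -1.024, 0.221]
contact_force: [-0.6, 0.6, -2.0]
width: 0.0561
t 46.75 pos [ 0.6575 -0.1663  0.0024] z [-0.29   0.304 -0.908] xjaw [0.719 0.695 0.003] yaw 44.0 q [-0.361  0.76   1.581  0.196  1.202 -1.238] F [-0.6  0.6 -2. ] w 0.0561
clock: 47.05
tool_pos: [0.6576, -0.1666, 0.0235]
eef_rot: [-2.531, -1.024, 0.222]
contact_force: [-0.8, 0.1, -3.6]
width: 0.0561
t 47.05 pos [ 0.6576 -0.1666  0.0235] z [-0.29   0.303 -0.908] xjaw [0.719 0.695 0.003] yaw 44.0 q [-0.361  0.732  1.583  0.194  1.228 -1.232] F [-0.8  0.1 -3.6] w 0.0561
```

```bash
python3 -m pendant '[[[0,-1.5,-3,0,0,0],[0,-1.5,-3.5,0,0,0],[0,-1.5,-3.5,0,0,0],[0,0,-2,-6.2,0,0],[0,0,0,-6.2,0,0],[0,0,0,-6.2,0,0],[0,0,0,-6.2,0,0],[0,0,0,0,0,8],[0,0,0,0,0,8],[0,0,0,0,0,8],[0,0,0,0,0,8],[0,0,0,0,0,8]]]';python3 -m pendant '[[[0,0,0,0,0,8],[0,0,0,0,0,8],[0,0,0,0,0,8],[0,0,0,0,0,8],[0,0,0,0,0,8],[0,0,0,0,0,8],[0,0,0,0,0,8],[0,0,0,0,0,0]]]'; python3 -c "
from lib import *
info(); go([.55,-.20,.18],down(-55));im=optics.capture('side'); crop('s',im,290,100,430,270,3.5,'s21')"
```

```text
clock: 48.25
tool_pos: [0.663, -0.1734, 0.1604]
eef_rot: [3.13, 0.073, 0.026]
contact_force: [-0.3, -0.2, -3.1]
width: 0.0562
clock: 49.05
tool_pos: [0.661, -0.1726, 0.1616]
eef_rot: [2.774, -1.473, 0.027]
contact_force: [-0.2, -0.7, -2.2]
width: 0.056
t 49.05 pos [ 0.661  -0.1726  0.1616] z [ 0.015 -0.009 -1.   ] xjaw [ 0.56  -0.828  0.016] yaw -55.9 q [-0.288  0.379  1.795 -0.005  0.951  0.691] F [-0.2 -0.7 -2.2] w 0.056
shift cm (tool axes) [-3.92 10.71 -1.98]
turn deg [-0.42 -0.91 -0.92]
```

View pics/s21.png

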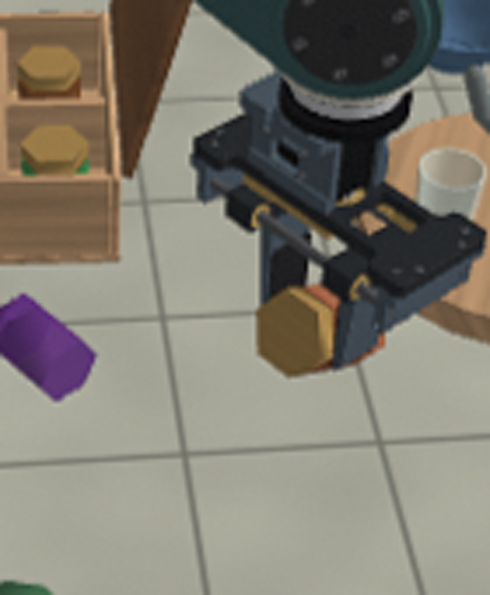

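```bash
python3 -m pendant '[[[-1,2.7,0,-0.2,-0.4,0],[-1,2.7,0,-0.2,-0.4,0],[-1,2.7,0,0,0,0],[-1,2.7,0,0,0,0],[0,0,0,-7,0,0],[0,0,0,-7,0,0],[0,0,0,-7,0,0],[0,0,0,-7,0,0],[0,0,0,-7,0,0],[0,0,0,-7,0,0],[0,0,0,-7,0,0],[0,0,0,-7,0,0]]]';python3 -c "
from lib import *
info();gogrip([.52,-.2,.10],tilt(-55,-65)) ;im=optics.capture('side'); crop('s',im,290,140,430,300,3.5,'s22')"
```

```text
clock: 50.3
tool_pos: [0.5463, -0.2039, 0.167]
eef_rot: [1.959, -0.969, -0.542]
contact_force: [-0.2, -0.4, -3.4]
width: 0.0561
t 50.3 pos [ 0.5463 -0.2039  0.167 ] z [-0.676 -0.507 -0.535] xjaw [ 0.604 -0.797 -0.007] yaw -52.9 q [-0.106  0.636  1.675 -0.617  1.666  1.033] F [-0.2 -0.4 -3.4] w 0.0561
shift cm (tool axes) [-1.91 -4.43  7.03]
turn deg [-7.36 -1.69  1.36]
```

View pics/s22.png

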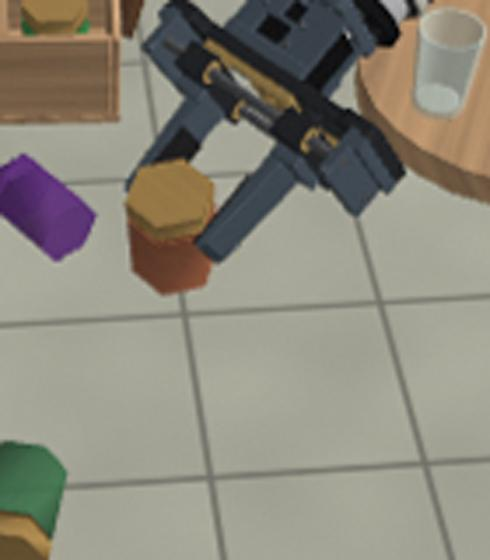

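```bash
python3 -m pendant '[[[-0.4,-1,1.6,-3.6,-0.8,0.7],[-0.4,-1,1.6,-3.7,-0.8,0.7],[-0.5,-1.2,1.8,0,0,0],[-0.5,-1.2,1.8,0,0,0],[0,0,0,0,0,0]]]';python3 -c "
from lib import *
info();gogrip([.52,-.2,.045],tilt(-55,-65)) ;im=optics.capture('side'); crop('s',im,290,140,430,300,3.5,'s22');im=optics.capture('top'); crop('t',im,270,90,450,260,3.5,'t22')"
```

```text
clock: 50.85
tool_pos: [0.5018, -0.211, 0.0905]
eef_rot: [1.839, -0.93, -0.62]
contact_force: [-0.3, 0.4, -2.4]
width: 0.0563
t 50.85 pos [ 0.5018 -0.211   0.0905] z [-0.743 -0.521 -0.42 ] xjaw [ 0.582 -0.813 -0.02 ] yaw -54.4 q [-0.114  0.767  1.713 -0.649  1.657  1.127] F [-0.3  0.4 -2.4] w 0.0563
shift cm (tool axes) [ 0.25 -5.02  1.87]
turn deg [ 0.15 -0.04  1.29]
```

View pics/s22.png

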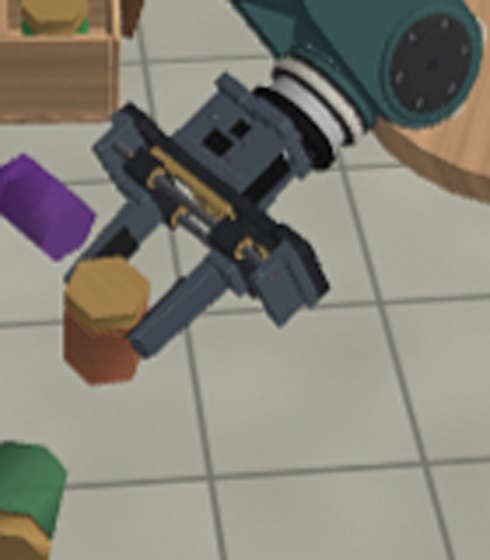

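View pics/t22.png

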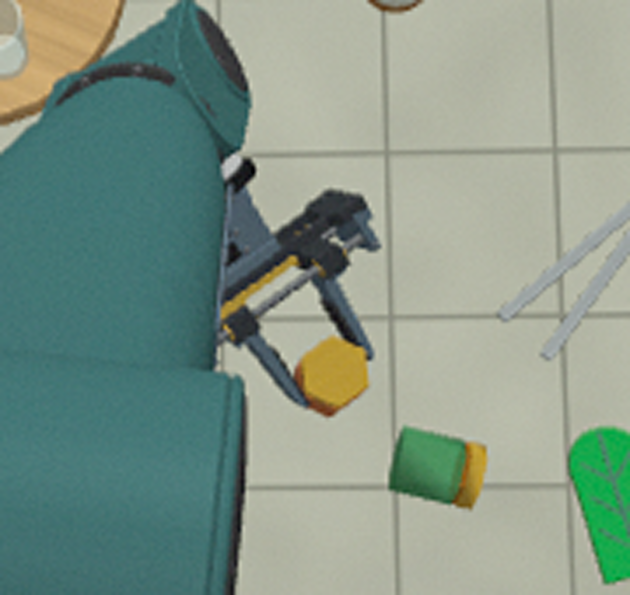

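```bash
python3 -m pendant '[[[0.1,-1.3,0.5,0,0,0.5],[0.1,-1.3,0.5,0,0,0.5],[0,-1.3,0.5,0,0,0],[0,-0.5,0.2,0,0,0],[0,0,0,0,0,0]]]';python3 -c "
from lib import *
info();gogrip([.515,-.2,.045],tilt(-55,-65))"
```

```text
clock: 51.45
tool_pos: [0.512, -0.2107, 0.044]
eef_rot: [1.833, -0.953, -0.599]
contact_force: [-0.1, -0.3, -3.0]
width: 0.056
t 51.45 pos [ 0.512  -0.2107  0.044 ] z [-0.738 -0.522 -0.428] xjaw [ 0.576 -0.817  0.003] yaw -54.8 q [-0.112  0.844  1.677 -0.646  1.615  1.177] F [-0.1 -0.3 -3. ] w 0.056
shift cm (tool axes) [-0.71 -0.27  1.06]
turn deg [-0.34 -0.25 -0.08]
```

```bash
python3 -m pendant '[[[0,-0.4,0.2,0,0,0],[0,-0.4,0.2,0,0,0],[0,0,0,0,0,0]]]';python3 -c "
from lib import *
info()";python3 -m pendant '[[[0,-0.2,0.1,0,0,0],[0,-0.2,0.1,0,0,0],[0,0,0,0,0,0]]]';python3 -c "
from lib import *
info()"
```

```text
clock: 51.75
tool_pos: [0.512, -0.2108, 0.0344]
eef_rot: [1.833, -0.952, -0.599]
contact_force: [0.4, -0.7, -2.2]
width: 0.056
t 51.75 pos [ 0.512  -0.2108  0.0344] z [-0.738 -0.522 -0.428] xjaw [ 0.577 -0.817  0.003] yaw -54.8 q [-0.112  0.859  1.672 -0.646  1.607  1.183] F [ 0.4 -0.7 -2.2] w 0.056
clock: 52.05
tool_pos: [0.5121, -0.2109, 0.03]
eef_rot: [1.833, -0.953, -0.598]
contact_force: [0.7, -0.5, -3.2]
width: 0.0563
t 52.05 pos [ 0.5121 -0.2109  0.03  ] z [-0.737 -0.522 -0.428] xjaw [ 0.577 -0.817  0.003] yaw -54.8 q [-0.112  0.866  1.67  -0.646  1.603  1.186] F [ 0.7 -0.5 -3.2] w 0.0563
```

```bash
python3 -m pendant '[[[0,-0.15,0.08,0,0,0],[0,-0.15,0.08,0,0,0],[0,0,0,0,0,0]]]';python3 -c "
from lib import *
info()";python3 -c "
from lib import *
im=optics.capture('side'); crop('s',im,290,180,430,300,5,'s23')"
```

```text
clock: 52.35
tool_pos: [0.5126, -0.2107, 0.0302]
eef_rot: [1.828, -0.953, -0.599]
contact_force: [0.1, 0.3, -3.5]
width: 0.056
t 52.35 pos [ 0.5126 -0.2107  0.0302] z [-0.739 -0.523 -0.424] xjaw [ 0.575 -0.818  0.005] yaw -54.9 q [-0.112  0.868  1.667 -0.646  1.607  1.188] F [ 0.1  0.3 -3.5] w 0.056
```

View pics/s23.png

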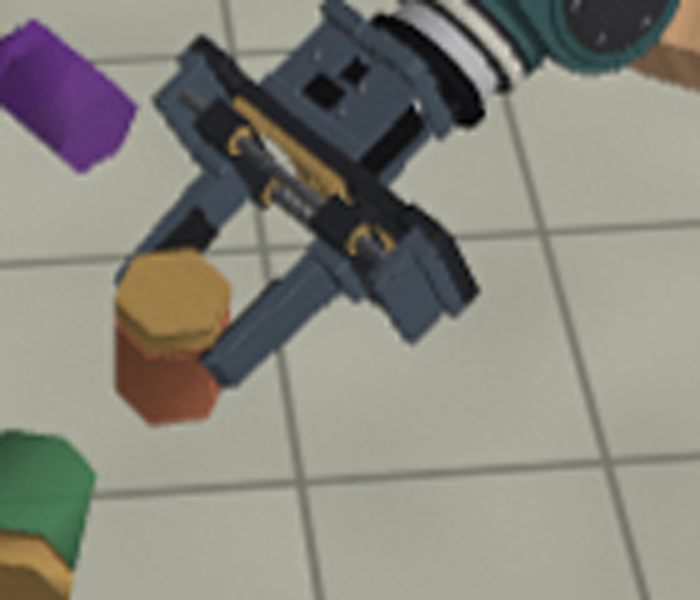

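```bash
python3 -m pendant '[[[0,-0.3,0.15,0,0,0],[0,0,0,0,0,0]]]';python3 -c "
from lib import *
info(); print(manip.sense()['torque'])"
```

```text
clock: 52.6
tool_pos: [0.5126, -0.2103, 0.0295]
eef_rot: [1.823, -0.953, -0.601]
contact_force: [0.4, 0.3, -3.4]
width: 0.0563
t 52.6 pos [ 0.5126 -0.2103  0.0295] z [-0.742 -0.523 -0.421] xjaw [ 0.574 -0.819  0.006] yaw -55.0 q [-0.111  0.872  1.665 -0.646  1.611  1.191] F [ 0.4  0.3 -3.4] w 0.0563
[ 0.52870691 -0.74952461  0.02438445]
```

```bash
python3 -c "
from lib import *
im=optics.capture('side'); crop('s',im,240,60,520,270,2.8,'s24')
im=optics.capture('top'); crop('s',im,200,20,450,220,3,'t24'); print(manip.sense()['joint_torque'])"
```

```text
[-1.93248734e+00 -9.04521990e+01 -2.37589270e+01 -1.28515586e+00
  1.72206078e+00  5.06175903e-02]
```

View pics/s24.png

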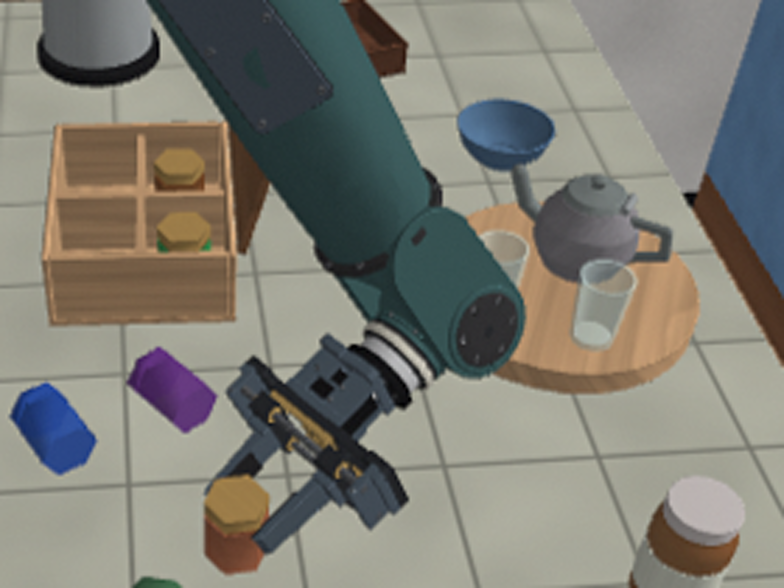

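View pics/t24.png

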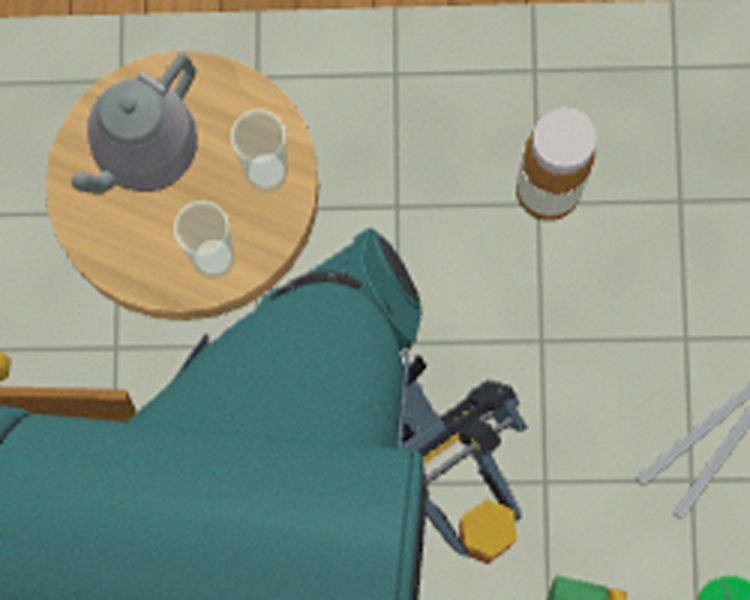

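```bash
python3 -m pendant '[[[0,-0.36,0.17,0.3,0,0],[0,-0.36,0.17,0.3,0,0]]]';python3 -c "
from lib import *
info(); print(manip.sense()['torque'])"
```

```text
clock: 52.9
tool_pos: [0.5129, -0.2104, 0.0281]
eef_rot: [1.821, -0.956, -0.601]
contact_force: [-3.2, 9.8, 41.4]
width: 0.056
t 52.9 pos [ 0.5129 -0.2104  0.0281] z [-0.742 -0.522 -0.42 ] xjaw [ 0.572 -0.82   0.008] yaw -55.1 q [-0.111  0.875  1.663 -0.645  1.611  1.194] F [-3.2  9.8 41.4] w 0.056
[-2.75183452  5.76512366 -1.75592766]
```

```bash
python3 -m pendant '[[[0,0.2,-0.1,0,0,0],[0,0,0,0,0,0]]]';python3 -c "
from lib import *
info(); print(manip.sense()['torque'])
im=optics.capture('side'); crop('s',im,290,180,430,300,5,'s25')"
```

```text
clock: 53.1
tool_pos: [0.5132, -0.2104, 0.0309]
eef_rot: [1.821, -0.957, -0.6]
contact_force: [0.0, 0.6, -3.7]
width: 0.0558
t 53.1 pos [ 0.5132 -0.2104  0.0309] z [-0.742 -0.522 -0.421] xjaw [ 0.572 -0.82   0.009] yaw -55.1 q [-0.111  0.87   1.664 -0.645  1.613  1.192] F [ 0.   0.6 -3.7] w 0.0558
[ 0.53661726 -0.7123733   0.02704401]
```

View pics/s25.png

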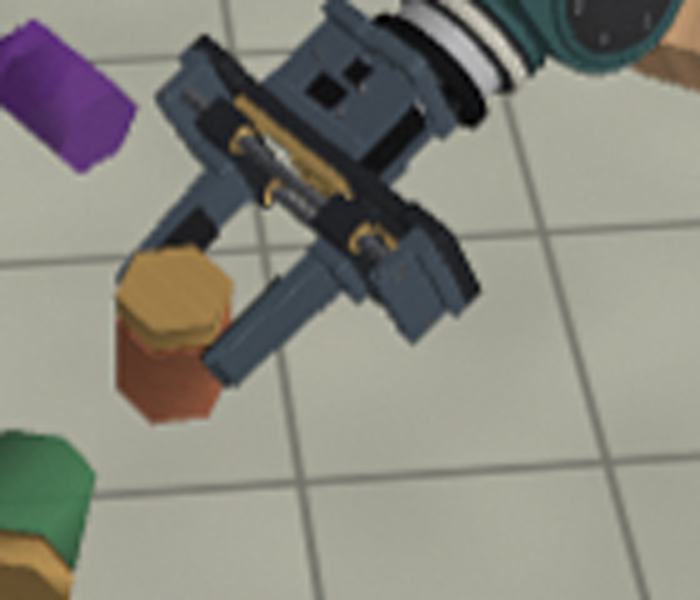

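```bash
python3 -c "
from lib import *
for b in (0,.005,.01): print(b, onz('side',290+174/5,180+291/5,.072+b), onz('side',290+165/5,180+423/5,b), onz('side',290+208/5,180+417/5,b))
T=np.array([.5132,-.2104,.0309]);z=np.array([-.742,-.522,-.421]); print('G',T-.0188*z)
x=np.array([.572,-.82,.009]); y=np.cross(z,x)
print(y, 'bodylow', [ (T-(.0788)*z+a*.089*x+b*.038*y)[2] for a in(-1,1) for b in(-1,1)])
"
```

```text
0 [ 0.53281665 -0.19979455  0.072     ] [ 0.52709126 -0.22389488  0.        ] [ 5.48717299e-01 -2.21915832e-01 -1.11022302e-16]
0.005 [ 0.53236063 -0.20400064  0.077     ] [ 0.52670404 -0.22762705  0.005     ] [ 0.54820903 -0.22565909  0.005     ]
0.01 [ 0.53190461 -0.20820673  0.082     ] [ 0.52631682 -0.23135923  0.01      ] [ 0.54770076 -0.22940234  0.01      ]
G [ 0.5271496 -0.2005864  0.0388148]
[-0.349918 -0.234134  0.907024] bodylow [np.float64(0.02880688800000001), np.float64(0.09774071200000001), np.float64(0.030408888000000002), np.float64(0.099342712)]
```

```bash
python3 -m pendant '[[[0,-0.15,0.07,0,0,0],[0,0,0,0,0,0],[0,0,0,0,0,0],[0,0,0,0,0,0],[0,0,0,0,0,0],[0,0,0,0,0,0]]]' -1; python3 -m pendant '[[[0,0,-2,0,0,0],[0,0,-3,0,0,0],[0,0,-4,0,0,0],[0,1,-4,0,0,0],[0,2,-3,0,0,0],[0,3,-2,0,0,0],[0,0,0,0,0,0]]]'; python3 -c "
from lib import *
info();im=show_jars(); crop('t',im,270,90,450,260,3.5,'t26');im=optics.capture('side'); crop('s',im,240,130,440,300,4,'s26')"
```

```text
clock: 53.75
tool_pos: [0.5124, -0.2108, 0.0276]
eef_rot: [1.821, -0.956, -0.601]
contact_force: [0.1, 0.4, -0.0]
width: 0.0913
clock: 54.45
tool_pos: [0.6336, -0.1234, 0.1656]
eef_rot: [1.823, -0.956, -0.602]
contact_force: [-0.1, 0.0, 1.2]
width: 0.0911
t 54.45 pos [ 0.6336 -0.1234  0.1656] z [-0.742 -0.521 -0.422] xjaw [ 0.572 -0.82   0.006] yaw -55.1 q [ 0.006  0.817  1.421 -0.577  1.901  1.085] F [-0.1  0.   1.2] w 0.0911
px [314.9 252.1] hue 107 ctr [ 0.3672 -0.0537] rect [ 0.3674 -0.0533] [0.0558 0.073 ] axis deg(cap) -62.3 
px [395.  223.4] hue 68 ctr [ 0.4512 -0.2952] rect [ 0.4509 -0.2948] [0.0772 0.0547] axis deg(cap) -103.3 brass 104
px [306.1 211.5] hue 140 ctr [ 0.4901 -0.0276] rect [ 0.4901 -0.0319] [0.0396 0.0642] axis deg(cap) -0.1 
px [362.1 196.5] hue 22 ctr [ 0.5341 -0.1984] rect [ 0.5341 -0.198 ] [0.0546 0.0583] axis deg(cap) -0.7 brass 260
px [283.3 202.4] hue 89 ctr [0.5186 0.0421] rect [0.5156 0.038 ] [0.367  0.0591] axis deg(cap) 0.4
```

View pics/t26.png

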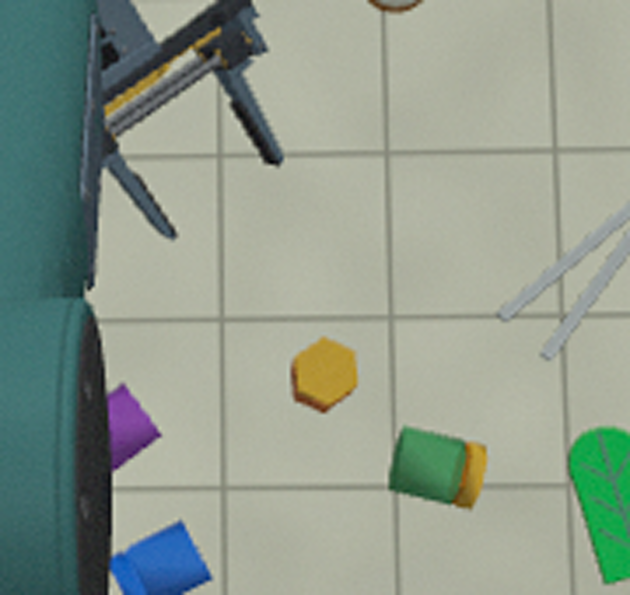

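View pics/s26.png

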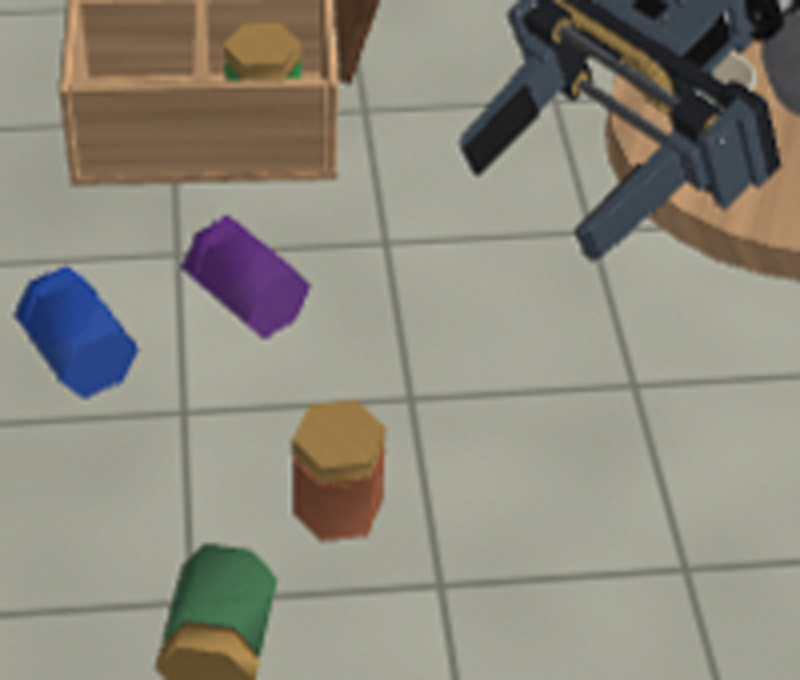

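```bash
python3 -c "
from lib import *
im=hexcap(362.1,196.5); crop('t',im,342,176,382,216,12,'t27')
go([.6336,-.1234,.2],down(0))"
```

```text
cap [ 0.5298 -0.1963] rmean 0.0247 corner phase deg 3.4 str 0.00227 px 362.74416854778025 195.84499623777276
shift cm (tool axes) [ 0.12  3.46 -1.95]
turn deg [ 60.09  31.28 -48.89]
```

View pics/t27.png

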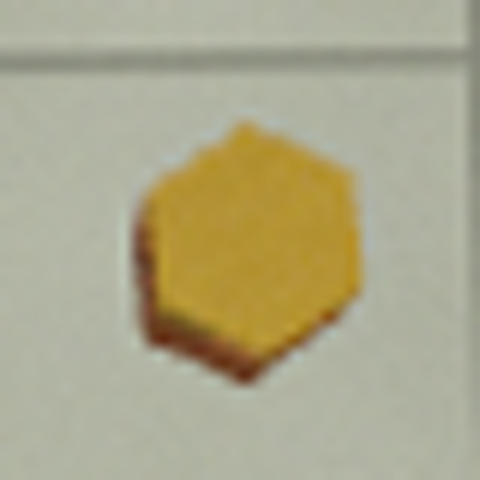

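```bash
python3 -c "
from lib import *
go([.5298,-.1963,.2],down(-87))"
```

```text
shift cm (tool axes) [0.17 8.74 9.59]
turn deg [ 63.6  -18.24  28.24]
```

```bash
python3 -m pendant '[[[0,0.8,-0.5,7,-2,3.1],[0,0.6,-0.5,7,-2,3.1],[0,0,0,7,-2,3.1],[0,0,0,7,-2,3.1],[0,0,0,7,-2,3.1],[0,0,0,7,-2,3.1],[0,0,0,7,-2,3.1],[0,0,0,7,-2,3.1],[0,0,0,7,-2,3.1],[0,0,0,0,0,0]]]'; python3 -c "
from lib import *
info();go([.5298,-.1963,.14],down(-87))"
```

```text
clock: 55.6
tool_pos: [0.6251, -0.1219, 0.1639]
eef_rot: [-2.245, 2.175, 0.003]
contact_force: [0.7, -0.0, -0.6]
width: 0.0915
t 55.6 pos [ 0.6251 -0.1219  0.1639] z [ 0.01   0.013 -1.   ] xjaw [ 0.032 -0.999 -0.013] yaw -88.2 q [-0.236  0.311  1.884  0.018  0.94   1.292] F [ 0.7 -0.  -0.6] w 0.0915
shift cm (tool axes) [7.16 9.79 2.2 ]
turn deg [-0.6   0.71 -1.19]
```

```bash
python3 -m pendant '[[[1.8,2.5,0,-0.6,0.7,-1.2],[1.8,2.5,0,0,0,0],[1.8,2.5,0,0,0,0],[1.8,2.3,0,0,0,0],[0,0,1.5,0,0,0],[0,0,1.5,0,0,0],[0,0,0,0,0,0]]]'; python3 -c "
from lib import *
info();go([.5298,-.1963,.034],down(-87))"
```

```text
clock: 56.3
tool_pos: [0.524, -0.1997, 0.1263]
eef_rot: [2.275, -2.147, -0.027]
contact_force: [-0.1, 0.8, 0.5]
width: 0.091
t 56.3 pos [ 0.524  -0.1997  0.1263] z [-0.021  0.002 -1.   ] xjaw [ 0.058 -0.998 -0.004] yaw -86.7 q [-0.403  0.262  2.036 -0.008  0.865  1.116] F [-0.1  0.8  0.5] w 0.091
shift cm (tool axes) [-0.28 -0.8   9.21]
turn deg [1.22 0.2  0.32]
```

```bash
python3 -m pendant '[[[-0.3,-0.7,0,1.2,0.2,0.3],[0,0,1.5,0,0,0],[0,0.05,1.5,0,0,0],[0,0.05,1.5,0,0,0],[0,0,1,0,0,0],[0,0,0,0,0,0]]]'; python3 -c "
from lib import *
info();go([.5298,-.1963,.034],down(-87))"
```

```text
clock: 56.9
tool_pos: [0.5317, -0.1937, 0.0649]
eef_rot: [2.283, -2.158, -0.002]
contact_force: [-0.0, 0.4, 0.1]
width: 0.0913
t 56.9 pos [ 0.5317 -0.1937  0.0649] z [-0.001  0.001 -1.   ] xjaw [ 0.056 -0.998 -0.001] yaw -86.8 q [-0.391  0.359  2.052  0.     0.733  1.124] F [-0.   0.4  0.1] w 0.0913
shift cm (tool axes) [0.25 0.2  3.09]
turn deg [0.06 0.04 0.21]
```

```bash
python3 -m pendant '[[[0.25,0.2,0.5,0,0,0],[0,0,1.2,0,0,0],[0,0,1.2,0,0,0],[0,0,0.2,0,0,0],[0,0,0,0,0,0]]]'; python3 -c "
from lib import *
info();go([.5298,-.1963,.034],down(-87))";python3 -m pendant '[[[0,0,0,0,0,0],[0,0,0,0,0,0],[0,0,0,0,0,0],[0,0,0,0,0,0],[0,0,0,0,0,0],[0,0,0,0,0,0]]]' 1 20; python3 -c "
from lib import *
info()"; python3 -m pendant '[[[0,0,-2,0,0,0],[0,0,-5,0,0,0],[0,0,-5,0,0,0],[0,0,-5,0,0,0],[0,0,-4,0,0,0]]]';  python3 -c "
from lib import *
info(); P=chest(-.046,.0605,.22); print(P); go(P,down(-92.4))"
```

```text
clock: 57.4
tool_pos: [0.5301, -0.1968, 0.0315]
eef_rot: [2.283, -2.158, -0.001]
contact_force: [0.4, 0.3, 0.8]
width: 0.0909
t 57.4 pos [ 0.5301 -0.1968  0.0315] z [-0.001  0.    -1.   ] xjaw [ 0.056 -0.998 -0.   ] yaw -86.8 q [-0.397  0.415  2.056  0.     0.671  1.118] F [0.4 0.3 0.8] w 0.0909
shift cm (tool axes) [-0.05  0.03 -0.25]
turn deg [0.03 0.02 0.21]
clock: 58.0
tool_pos: [0.5309, -0.1971, 0.0327]
eef_rot: [-2.282, 2.158, -0.002]
contact_force: [-0.9, 0.4, -2.5]
width: 0.05
t 58.0 pos [ 0.5309 -0.1971  0.0327] z [ 0.001 -0.    -1.   ] xjaw [ 0.056 -0.998  0.   ] yaw -86.8 q [-0.397  0.414  2.055  0.     0.672  1.118] F [-0.9  0.4 -2.5] w 0.05
clock: 58.5
tool_pos: [0.526, -0.1951, 0.2421]
eef_rot: [2.279, -2.155, -0.02]
contact_force: [0.5, 0.5, -3.7]
width: 0.05
t 58.5 pos [ 0.526  -0.1951  0.2421] z [-0.012  0.005 -1.   ] xjaw [ 0.056 -0.998 -0.006] yaw -86.8 q [-0.397  0.106  1.977  0.     1.072  1.118] F [ 0.5  0.5 -3.7] w 0.05
[0.42177383 0.30237321 0.22      ]
shift cm (tool axes) [-50.24   7.59   2.6 ]
turn deg [0.7  0.31 5.61]
```

```bash
python3 -m pendant '[[[-4,0.5,0,0.3,0.2,1.9],[-4.3,0.6,0,0.3,0.1,1.9],[-4.3,0.6,0,0,0,1.8],[-4.3,0.8,0,0,0,0],[-4.3,0.8,0,0,0,0],[-4.3,0.8,0,0,0,0],[-4.3,0.8,0,0,0,0],[-4.3,0.8,0,0,0,0],[-4.3,0.8,0,0,0,0],[-4.3,0.8,0,0,0,0],[-4.3,0.8,0,0,0,0],[0,0,0,0,0,0]]]';  python3 -c "
from lib import *
info(); P=chest(-.046,.0605,.18); print(P); go(P,down(-92.4))"
```

```text
clock: 59.7
tool_pos: [0.4553, 0.2927, 0.2468]
eef_rot: [-2.162, 2.273, -0.014]
contact_force: [-0.5, -0.5, -2.7]
width: 0.0498
t 59.7 pos [0.4553 0.2927 0.2468] z [ 0.009 -0.004 -1.   ] xjaw [-0.05  -0.999  0.003] yaw -92.9 q [ 0.532  0.057  2.021 -0.009  1.058  2.158] F [-0.5 -0.5 -2.7] w 0.0498
[0.42177383 0.30237321 0.18      ]
shift cm (tool axes) [-0.81  3.45  6.65]
turn deg [-0.52 -0.18 -0.47]
```

```bash
python3 -m pendant '[[[-0.4,1.7,0,-0.5,-0.2,-0.4],[-0.4,1.7,0,0,0,0],[0,0.1,2,0,0,0],[0,0,2,0,0,0],[0,0,2,0,0,0],[0,0,0,0,0,0]]]';  python3 -c "
from lib import *
info(); P=chest(-.046,.0605,.041); print(P); go(P,down(-92.4));im=optics.capture('side'); crop('s',im,220,60,370,190,4,'s28')"
```

```text
clock: 60.3
tool_pos: [0.4132, 0.3007, 0.1845]
eef_rot: [2.171, -2.268, -0.002]
contact_force: [0.8, -0.4, -3.3]
width: 0.05
t 60.3 pos [0.4132 0.3007 0.1845] z [-0.002 -0.    -1.   ] xjaw [-0.044 -0.999  0.   ] yaw -92.5 q [5.830e-01 8.800e-02 2.115e+00 1.000e-03 9.400e-01 2.197e+00] F [ 0.8 -0.4 -3.3] w 0.05
[0.42177383 0.30237321 0.041     ]
shift cm (tool axes) [-0.21 -0.87 14.35]
turn deg [ 0.1  -0.01 -0.11]
```

View pics/s28.png

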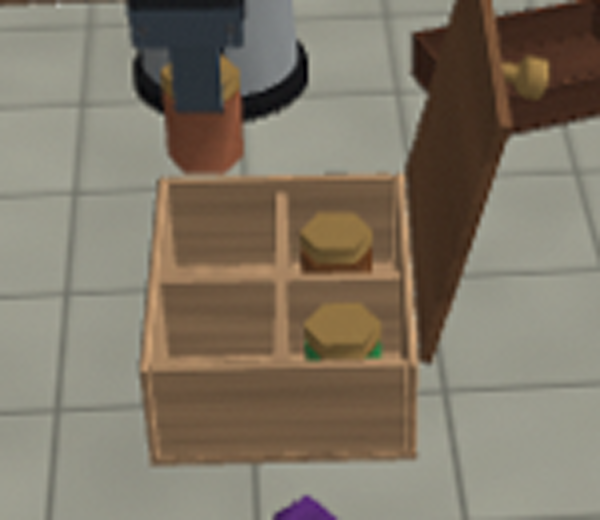

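```bash
python3 -m pendant '[[[-0.2,-0.8,0,0,0,0],[0,0.1,2,0,0,0],[0,0.1,2,0,0,0],[0,0.1,2,0,0,0],[0,0,1,0,0,0],[0,0,0,0,0,0]]]';  python3 -c "
from lib import *
info(); P=chest(-.046,.0605,.041); go(P,down(-92.4))"
```

```text
clock: 60.95
tool_pos: [0.4252, 0.3053, 0.1216]
eef_rot: [-2.162, 2.264, -0.002]
contact_force: [-0.4, 0.0, -2.1]
width: 0.0501
t 60.95 pos [0.4252 0.3053 0.1216] z [ 0.009  0.007 -1.   ] xjaw [-0.046 -0.999 -0.007] yaw -92.6 q [5.780e-01 1.990e-01 2.129e+00 1.000e-03 8.030e-01 2.194e+00] F [-0.4  0.  -2.1] w 0.0501
shift cm (tool axes) [0.37 0.4  8.05]
turn deg [-0.51  0.42 -0.23]
```

```bash
python3 -m pendant '[[[0.4,0.4,0,-0.5,0.4,-0.2],[0,0,0,0,0,0],[0,0.05,1.5,0,0,0],[0,0.05,1.5,0,0,0],[0,0,1.2,0,0,0],[0,0,0,0,0,0]]]';  python3 -c "
from lib import *
info(); P=chest(-.046,.0605,.041); go(P,down(-92.4))"
```

```text
clock: 61.55
tool_pos: [0.4222, 0.3026, 0.0804]
eef_rot: [-2.17, 2.264, -0.002]
contact_force: [0.3, 0.1, -3.4]
width: 0.0495
t 61.55 pos [0.4222 0.3026 0.0804] z [ 0.005  0.003 -1.   ] xjaw [-0.042 -0.999 -0.003] yaw -92.4 q [0.577 0.266 2.144 0.    0.725 2.19 ] F [ 0.3  0.1 -3.4] w 0.0495
shift cm (tool axes) [0.03 0.06 3.94]
turn deg [-0.26  0.19 -0.03]
```

```bash
python3 -m pendant '[[[0,0.1,1.2,-0.2,0.2,0],[0,0.05,1.2,0,0,0],[0,0,1,0,0,0],[0,0,0.4,0,0,0],[0,0,0,0,0,0]]]';  python3 -c "
from lib import *
info(); P=chest(-.046,.0605,.041); go(P,down(-92.4))"
```

```text
clock: 62.05
tool_pos: [0.4213, 0.3033, 0.0397]
eef_rot: [-2.173, 2.267, -0.001]
contact_force: [-4.4, -4.4, 18.0]
width: 0.0501
t 62.05 pos [0.4213 0.3033 0.0397] z [ 0.001  0.    -1.   ] xjaw [-0.042 -0.999 -0.   ] yaw -92.4 q [ 5.790e-01  3.430e-01  2.147e+00 -1.000e-03  6.500e-01  2.193e+00] F [-4.4 -4.4 18. ] w 0.0501
shift cm (tool axes) [ 0.09 -0.05 -0.13]
turn deg [-0.07  0.01 -0.03]
```

On the floor. Release and rise.

```bash
python3 -m pendant '[[[0,0,-0.1,0,0,0],[0,0,0,0,0,0],[0,0,0,0,0,0],[0,0,0,0,0,0]]]' -0.5; python3 -m pendant '[[[0,0,-2,0,0,0],[0,0,-2,0,0,0],[0,0,-3,0,0,0],[0,0,-4,0,0,0],[0,0,-4,0,0,0],[0,0,-4,0,0,0],[0,0,-4,0,0,0]]]'; python3 -c "
from lib import *
info(); im=optics.capture('side'); crop('s',im,220,60,370,190,4,'s29');show_jars()"
```

```text
clock: 62.45
tool_pos: [0.4221, 0.3038, 0.0408]
eef_rot: [-2.172, 2.267, -0.002]
contact_force: [-0.3, 0.2, 0.3]
width: 0.0684
clock: 63.15
tool_pos: [0.4187, 0.3017, 0.2739]
eef_rot: [2.169, -2.263, -0.001]
contact_force: [-0.1, 0.6, 0.0]
width: 0.0684
t 63.15 pos [0.4187 0.3017 0.2739] z [-0.006 -0.005 -1.   ] xjaw [-0.043 -0.999  0.005] yaw -92.4 q [ 5.800e-01 -1.100e-02  2.038e+00 -1.000e-03  1.122e+00  2.193e+00] F [-0.1  0.6  0. ] w 0.0684
px [315.  252.1] hue 108 ctr [ 0.3673 -0.054 ] rect [ 0.3676 -0.0537] [0.0558 0.0721] axis deg(cap) -62.3 
px [395.1 223.4] hue 67 ctr [ 0.4514 -0.2954] rect [ 0.4509 -0.2951] [0.0769 0.0562] axis deg(cap) -101.3 brass 88
px [300.8 213.6] hue 140 ctr [ 0.4838 -0.0115] rect [ 0.4839 -0.0114] [0.0546 0.0712] axis deg(cap) -53.5
```

View pics/s29.png

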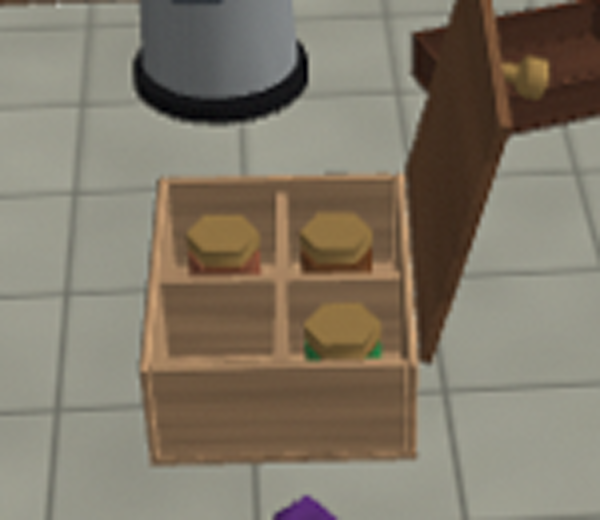

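```bash
python3 -m pendant '[[[4.3,-1,0,0,0,0],[4.3,-1,0,0,0,0],[4.3,-1,0,0,0,0],[4.3,-1,0,0,0,0],[4.3,-0.8,0,0,0,0],[4.3,-0.5,0,0,0,0],[4.3,0,0,0,0,0],[4.3,0,0,0,0,0],[4.3,0,0,0,0,0],[4.3,0.5,0,0,0,0],[4.3,0.5,0,0,0,0],[4.3,0.5,0,0,0,0]]]' -1; python3 -m pendant '[[[3,1,0,0,0,-8],[3,1,0,0,0,-8],[0,0,0,0,0,-8],[0,0,0,0,0,-8],[0,0,0,0,0,-8],[0,0,0,0,0,-8],[0,0,0,0,0,-8],[0,0,0,0,0,-8],[0,0,0,0,0,-8],[0,0,0,0,0,-8],[0,0,0,0,0,0]]]'; python3 -c "
from lib import *
info(); go([.4512,-.2952,.2],down(-12))"
```

```text
clock: 64.45
tool_pos: [0.4372, -0.2292, 0.2737]
eef_rot: [-2.18, 2.256, -0.002]
contact_force: [0.5, 0.2, 0.1]
width: 0.091
clock: 65.55
tool_pos: [0.4141, -0.2967, 0.2659]
eef_rot: [-3.126, 0.252, 0.002]
contact_force: [-0.1, 0.6, 0.5]
width: 0.0913
t 65.55 pos [ 0.4141 -0.2967  0.2659] z [-0.001  0.005 -1.   ] xjaw [ 0.987 -0.16  -0.001] yaw -9.2 q [-0.67  -0.017  2.059  0.004  1.103 -0.511] F [-0.1  0.6  0.5] w 0.0913
shift cm (tool axes) [ 3.65 -0.71  6.59]
turn deg [-0.3   0.09  2.8 ]
```

```bash
python3 -m pendant '[[[1.8,-0.4,0,0,0,1.4],[1.8,-0.4,0,0,0,1.4],[0,0,0,7.5,0,0],[0,0,0,7.5,0,0],[0,0,0,7.5,0,0],[0,0,0,7.5,0,0],[0,0,0,7.5,0,0],[0,0,0,7.5,0,0],[0,0,0,0,0,0]]]'; python3 -c "
from lib import *
info(); gogrip([.4512,-.2952,.12],tilt(-12,45)); im=show_jars(); crop('t',im,330,160,460,260,5,'t30')"
```

```text
clock: 66.45
tool_pos: [0.4534, -0.2945, 0.2644]
eef_rot: [-2.304, 0.294, -0.111]
contact_force: [-0.9, 1.2, -0.2]
width: 0.0913
t 66.45 pos [ 0.4534 -0.2945  0.2644] z [ 0.172  0.712 -0.681] xjaw [ 0.969 -0.246 -0.013] yaw -14.2 q [-0.93   0.316  1.862  0.598  1.567 -0.87 ] F [-0.9  1.2 -0.2] w 0.0913
shift cm (tool axes) [-0.05 10.73 11.62]
turn deg [-2.08 -1.12 -2.08]
px [315. 252.] hue 108 ctr [ 0.3673 -0.054 ] rect [ 0.3676 -0.0537] [0.0558 0.0721] axis deg(cap) -62.3 
px [395.1 223.4] hue 67 ctr [ 0.4514 -0.2955] rect [ 0.4514 -0.2953] [0.0765 0.0563] axis deg(cap) -102.7 brass 93
px [300.8 213.5] hue 140 ctr [ 0.4839 -0.0114] rect [ 0.4842 -0.0112] [0.0551 0.0712] axis deg(cap) -53.5
```

View pics/t30.png

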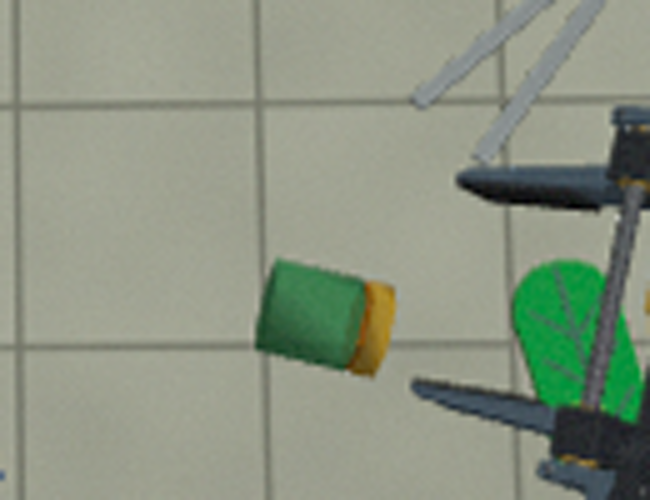

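```bash
python3 -m pendant '[[[0,2,2.2,-0.7,-0.4,-0.7],[0,2,2.2,-0.7,-0.4,-0.7],[0,2,2.2,-0.6,-0.3,-0.6],[0,2,2.2,0,0,0],[0,1.5,1.5,0,0,0],[0,0,0,0,0,0]]]'; python3 -c "
from lib import *
info();gogrip([.4512,-.2952,.035],tilt(-12,45))"
```

```text
clock: 67.1
tool_pos: [0.4565, -0.2883, 0.1233]
eef_rot: [-2.376, 0.257, -0.095]
contact_force: [1.3, -0.1, 0.0]
width: 0.0913
t 67.1 pos [ 0.4565 -0.2883  0.1233] z [ 0.142  0.67  -0.729] xjaw [ 0.977 -0.212 -0.005] yaw -12.3 q [-0.898  0.483  1.909  0.575  1.332 -0.992] F [ 1.3 -0.1  0. ] w 0.0913
shift cm (tool axes) [-0.32  6.56  7.78]
turn deg [ 1.79  0.03 -0.38]
```

```bash
python3 -m pendant '[[[-0.1,1.6,1.9,1,0,-0.2],[-0.1,1.6,1.9,0.8,0,-0.2],[0,1.6,1.8,0,0,0],[0,1.2,1.4,0,0,0],[0,0,0,0,0,0]]]'; python3 -c "
from lib import *
info();gogrip([.4512,-.2952,.0195],tilt(-12,45))"
```

```text
clock: 67.6
tool_pos: [0.4594, -0.2844, 0.0353]
eef_rot: [-2.36, 0.247, -0.103]
contact_force: [0.1, -0.1, 0.5]
width: 0.0915
t 67.6 pos [ 0.4594 -0.2844  0.0353] z [ 0.146  0.681 -0.717] xjaw [ 0.978 -0.208  0.002] yaw -12.0 q [-0.896  0.631  1.899  0.61   1.229 -1.083] F [ 0.1 -0.1  0.5] w 0.0915
shift cm (tool axes) [-0.59  1.95  2.15]
turn deg [ 0.83 -0.09  0.1 ]
```

```bash
python3 -m pendant '[[[-0.6,0.7,0.8,0.8,0,0],[0,0.7,0.7,0,0,0],[0,0.5,0.5,0,0,0],[0,0,0,0,0,0]]]'; python3 -c "
from lib import *
info();gogrip([.4512,-.2952,.0195],tilt(-12,45));im=optics.capture('top'); crop('t',im,330,160,460,260,5,'t31')"
```

```text
clock: 68.0
tool_pos: [0.4546, -0.284, 0.0086]
eef_rot: [-2.349, 0.244, -0.107]
contact_force: [-0.1, 0.9, 0.8]
width: 0.091
t 68.0 pos [ 0.4546 -0.284   0.0086] z [ 0.15   0.689 -0.709] xjaw [ 0.978 -0.208  0.005] yaw -12.0 q [-0.905  0.678  1.896  0.621  1.206 -1.118] F [-0.1  0.9  0.8] w 0.091
shift cm (tool axes) [-0.1   0.06  0.28]
turn deg [ 0.17 -0.19  0.2 ]
```

View pics/t31.png

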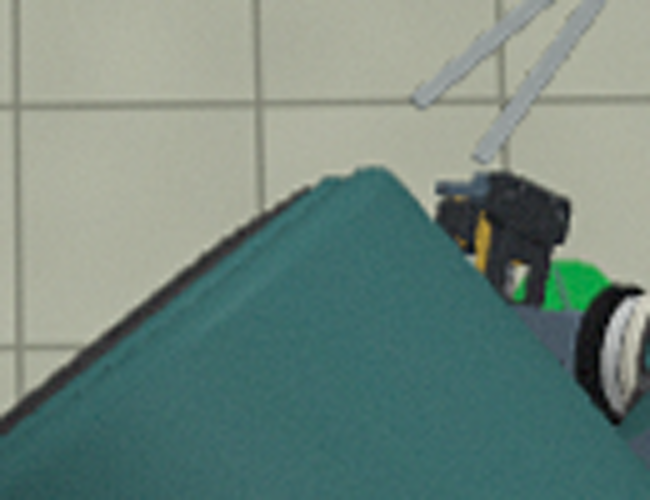

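```bash
python3 -m pendant '[[[0,0.1,0.4,0,0,0],[0,0,0,0,0,0]]]'; python3 -m pendant '[[[0,0,0,0,0,0],[0,0,0,0,0,0],[0,0,0,0,0,0],[0,0,0,0,0,0],[0,0,0,0,0,0],[0,0,0,0,0,0]]]' 1 30; python3 -c "
from lib import *
info();gogrip([.4512,-.2952,.0195],tilt(-12,45))"; python3 -m pendant '[[[0,-0.7,-0.7,0,0,0],[0,-1,-1,0,0,0],[0,0,0,0,0,0]]]'; python3 -c "
from lib import *
info()"
```

```text
clock: 68.25
tool_pos: [0.4556, -0.2823, 0.0057]
eef_rot: [-2.35, 0.244, -0.109]
contact_force: [0.8, 0.3, 0.8]
width: 0.0912
clock: 68.85
tool_pos: [0.4559, -0.2826, 0.0062]
eef_rot: [-2.351, 0.244, -0.109]
contact_force: [-0.1, -0.4, -0.3]
width: 0.0566
t 68.85 pos [ 0.4559 -0.2826  0.0062] z [ 0.151  0.688 -0.71 ] xjaw [ 0.978 -0.208  0.006] yaw -12.0 q [-0.902  0.681  1.897  0.624  1.2   -1.12 ] F [-0.1 -0.4 -0.3] w 0.0566
shift cm (tool axes) [-0.2  0.  -0. ]
turn deg [ 0.26 -0.26  0.26]
clock: 69.15
tool_pos: [0.4556, -0.2824, 0.0319]
eef_rot: [-2.351, 0.244, -0.109]
contact_force: [0.8, -1.0, -3.1]
width: 0.0566
t 69.15 pos [ 0.4556 -0.2824  0.0319] z [ 0.15   0.687 -0.71 ] xjaw [ 0.978 -0.208  0.006] yaw -12.0 q [-0.902  0.637  1.905  0.616  1.23  -1.097] F [ 0.8 -1.  -3.1] w 0.0566
```

```bash
python3 -m pendant '[[[0,-2.2,-2.2,0,0,0],[0,-2.2,-2.2,0,0,0],[0,-2.2,-2.2,0,0,0],[0,-2.2,-2.2,0,0,0],[0,0,0,-7.5,0,0],[0,0,0,-7.5,0,0],[0,0,0,-7.5,0,0],[0,0,0,-7.5,0,0],[0,0,0,-7.5,0,0],[0,0,0,-7.5,0,0],[0,0,0,0,0,0]]]'; python3 -c "
from lib import *
info();go([.50,-.18,.17],down(-39))"
```

```text
clock: 70.25
tool_pos: [0.4546, -0.2829, 0.1663]
eef_rot: [3.086, -0.329, 0.019]
contact_force: [-0.4, -0.1, -3.2]
width: 0.0564
t 70.25 pos [ 0.4546 -0.2829  0.1663] z [ 0.008 -0.039 -0.999] xjaw [ 0.978 -0.21   0.016] yaw -12.1 q [-0.585  0.141  2.095 -0.037  0.877 -0.35 ] F [-0.4 -0.1 -3.2] w 0.0564
shift cm (tool axes) [  2.28 -10.99  -0.74]
turn deg [ 1.84 -1.39 26.84]
```

```bash
python3 -m pendant '[[[0.6,-2.7,0,0.5,-0.4,0],[0.6,-2.7,0,0.5,-0.4,0],[0.6,-2.7,0,0.5,-0.4,0],[0.6,-2.7,0,0,0,0],[0,0,0,0,0,6.8],[0,0,0,0,0,6.8],[0,0,0,0,0,6.8],[0,0,0,0,0,6.8],[0,0,0,-7.6,0,0],[0,0,0,-7.6,0,0],[0,0,0,-7.6,0,0],[0,0,0,-7.6,0,0]]]';  python3 -m pendant '[[[0,0,0,-7.6,0,0],[0,0,0,-7.6,0,0],[0,0,0,0,0,0]]]';  python3 -c "
from lib import *
info();gogrip([.50,-.18,.07],tilt(-39,-45));im=optics.capture('side'); crop('s',im,240,130,440,300,4,'s32');im=optics.capture('top'); crop('t',im,270,110,450,260,4,'t32')"
```

```text
clock: 71.45
tool_pos: [0.4991, -0.1797, 0.1669]
eef_rot: [2.471, -0.916, -0.282]
contact_force: [-0.2, -0.5, -3.2]
width: 0.0563
clock: 71.75
tool_pos: [0.4987, -0.1783, 0.1656]
eef_rot: [2.22, -0.816, -0.396]
contact_force: [-0.1, -0.8, -3.1]
width: 0.0563
t 71.75 pos [ 0.4987 -0.1783  0.1656] z [-0.496 -0.529 -0.689] xjaw [ 0.751 -0.659 -0.035] yaw -41.2 q [-0.074  0.445  1.892 -0.607  1.421  0.92 ] F [-0.1 -0.8 -3.1] w 0.0563
shift cm (tool axes) [ 0.64 -6.93  8.49]
turn deg [ 1.39  3.01 -0.13]
```

View pics/s32.png

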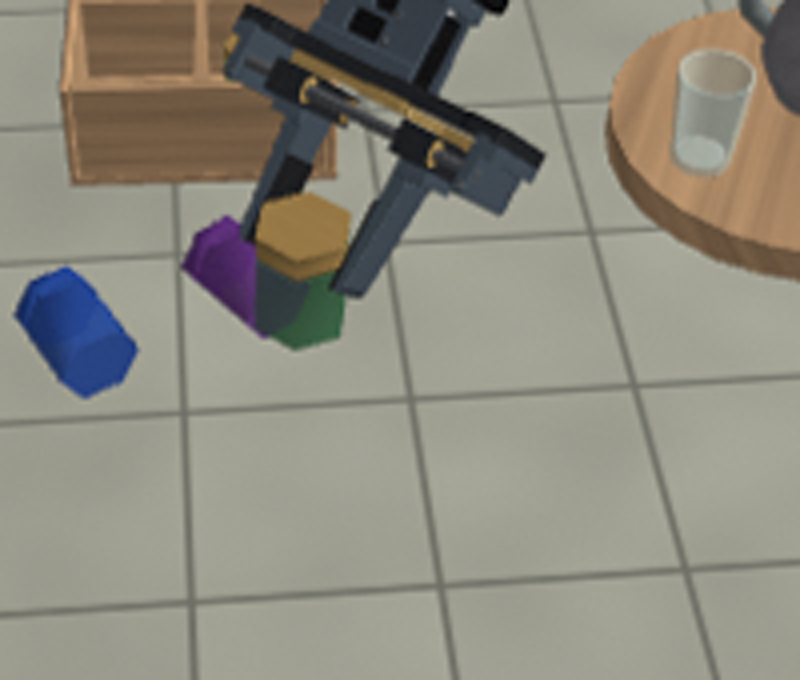

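View pics/t32.png

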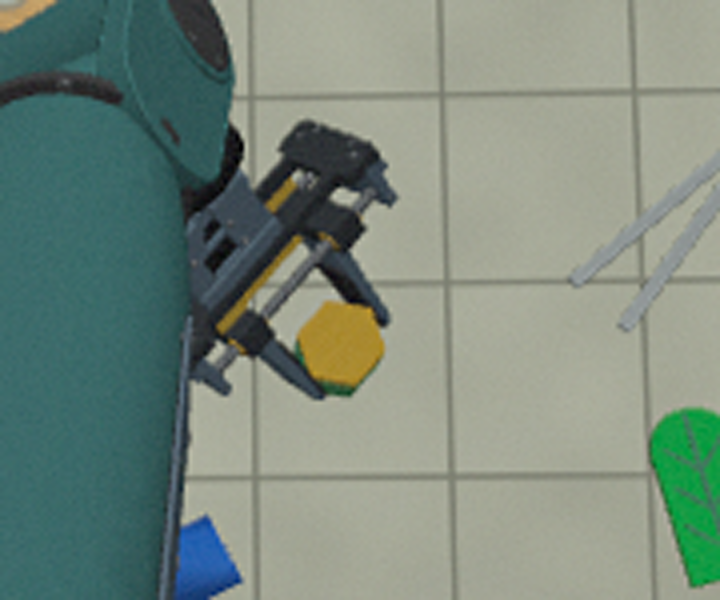

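Upright. Translucent jar, so the purple shows through. Lower it.

```bash
python3 -m pendant '[[[0.2,-1.7,2.1,0.5,1,0],[0.2,-1.7,2.1,0.5,1,0],[0.2,-1.7,2.1,0.4,1,0],[0,-1.6,2,0,0,0],[0,0,0,0,0,0]]]';  python3 -c "
from lib import *
info();gogrip([.50,-.18,.044],tilt(-39,-45))"
```

```text
clock: 72.35
tool_pos: [0.4954, -0.1937, 0.0614]
eef_rot: [2.267, -0.821, -0.318]
contact_force: [-0.2, 0.2, -1.9]
width: 0.0562
t 72.35 pos [ 0.4954 -0.1937  0.0614] z [-0.435 -0.53  -0.728] xjaw [ 0.769 -0.639  0.005] yaw -39.7 q [-0.1    0.566  1.935 -0.657  1.205  1.017] F [-0.2  0.2 -1.9] w 0.0562
shift cm (tool axes) [-0.52 -2.12  2.22]
turn deg [-1.75  0.26 -0.72]
```

```bash
python3 -m pendant '[[[-0.2,-1,1.1,-1.2,0.1,-0.4],[-0.2,-1,1.1,-0.6,0.1,-0.3],[0,0,0,0,0,0]]]';  python3 -c "
from lib import *
info();gogrip([.50,-.18,.038],tilt(-39,-45))"
```

```text
clock: 72.65
tool_pos: [0.493, -0.1934, 0.0347]
eef_rot: [2.247, -0.803, -0.329]
contact_force: [0.3, -0.3, -3.0]
width: 0.0563
t 72.65 pos [ 0.493  -0.1934  0.0347] z [-0.445 -0.544 -0.711] xjaw [ 0.774 -0.634  0.001] yaw -39.3 q [-0.093  0.621  1.928 -0.679  1.191  1.05 ] F [ 0.3 -0.3 -3. ] w 0.0563
shift cm (tool axes) [-0.3  -0.81  0.6 ]
turn deg [-0.33  0.18 -0.27]
```

```bash
python3 -m pendant '[[[0,-0.4,0.4,0,0,0],[0,-0.3,0.3,0,0,0]]]';  python3 -c "
from lib import *
info()"; python3 -m pendant '[[[0,-0.2,0.2,0,0,0]]]';  python3 -c "
from lib import *
info()"
```

```text
clock: 72.85
tool_pos: [0.4944, -0.1937, 0.0263]
eef_rot: [2.249, -0.806, -0.326]
contact_force: [0.2, -0.2, -3.4]
width: 0.0563
t 72.85 pos [ 0.4944 -0.1937  0.0263] z [-0.443 -0.543 -0.713] xjaw [ 0.773 -0.634  0.003] yaw -39.4 q [-0.094  0.635  1.924 -0.681  1.18   1.058] F [ 0.2 -0.2 -3.4] w 0.0563
clock: 72.95
tool_pos: [0.4949, -0.1938, 0.0239]
eef_rot: [2.249, -0.807, -0.325]
contact_force: [1.1, 4.1, 20.0]
width: 0.0563
t 72.95 pos [ 0.4949 -0.1938  0.0239] z [-0.442 -0.543 -0.713] xjaw [ 0.773 -0.634  0.004] yaw -39.4 q [-0.094  0.639  1.923 -0.683  1.177  1.061] F [ 1.1  4.1 20. ] w 0.0563
```

Contact. Release and back off.

```bash
python3 -m pendant '[[[0,0,0,0,0,0],[0,0,0,0,0,0],[0,0,0,0,0,0],[0,0,0,0,0,0],[0,0,0,0,0,0]]]' -1; python3 -m pendant '[[[0,0,-2,0,0,0],[0,0,-3,0,0,0],[0,0,-4,0,0,0],[0,0,-4,0,0,0],[0,1,-4,0,0,0],[0,2,-3,0,0,0],[0,0,0,0,0,0]]]'; python3 -c "
from lib import *
info();im=show_jars();im=optics.capture('side'); crop('s',im,240,130,440,300,4,'s33')"
```

```text
clock: 73.45
tool_pos: [0.4959, -0.194, 0.0251]
eef_rot: [2.249, -0.807, -0.323]
contact_force: [0.9, 0.2, 0.1]
width: 0.0906
clock: 74.15
tool_pos: [0.5758, -0.0927, 0.2011]
eef_rot: [2.254, -0.807, -0.324]
contact_force: [0.7, -0.5, 1.1]
width: 0.0917
t 74.15 pos [ 0.5758 -0.0927  0.2011] z [-0.441 -0.541 -0.716] xjaw [ 0.774 -0.634  0.003] yaw -39.3 q [ 0.059  0.473  1.747 -0.541  1.513  0.947] F [ 0.7 -0.5  1.1] w 0.0917
px [315.  252.1] hue 108 ctr [ 0.3672 -0.054 ] rect [ 0.3676 -0.0537] [0.0558 0.0721] axis deg(cap) -62.3 
px [300.8 213.5] hue 140 ctr [ 0.4839 -0.0115] rect [ 0.4839 -0.0114] [0.0546 0.0712] axis deg(cap) -53.5 
px [356.4 204.3] hue 22 ctr [ 0.5105 -0.1804] rect [ 0.5113 -0.1809] [0.0515 0.0551] axis deg(cap) -0.9 brass 252
```

View pics/s33.png

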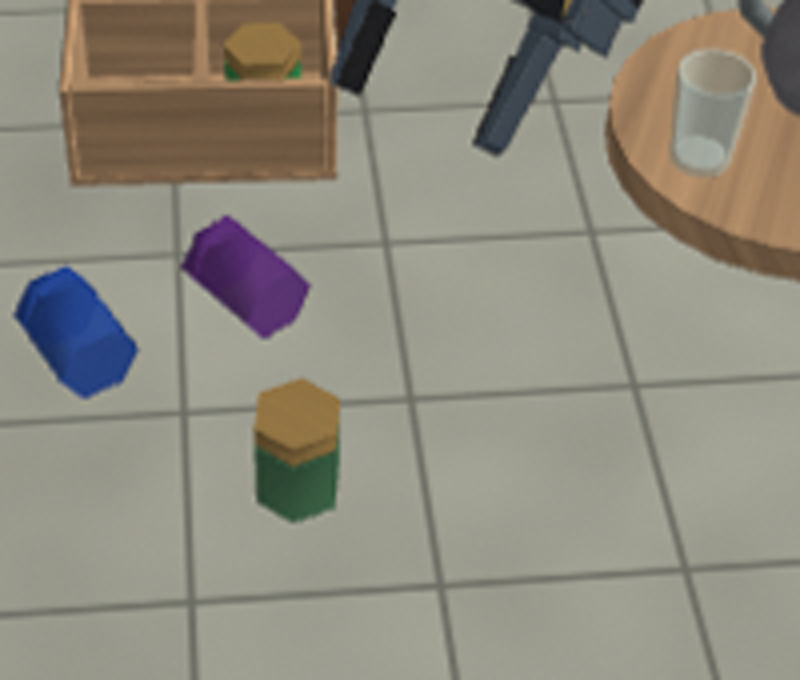

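```bash
python3 -c "
from lib import *
im=hexcap(356.4,204.3); crop('t',im,336,184,376,224,12,'t34')
for a in (-60,-90,-30): go([.508,-.179,.2],down(a))"
```

```text
cap [ 0.5065 -0.1783] rmean 0.0242 corner phase deg 18.8 str 0.00197 px 356.69075369075364 203.85470085470084
shift cm (tool axes) [0.41 7.89 7.19]
turn deg [44.06 -7.87 19.62]
shift cm (tool axes) [0.41 7.89 7.19]
turn deg [ 41.6  -19.52  48.03]
shift cm (tool axes) [0.41 7.89 7.19]
turn deg [44.41  3.78 -8.85]
```

View pics/t34.png

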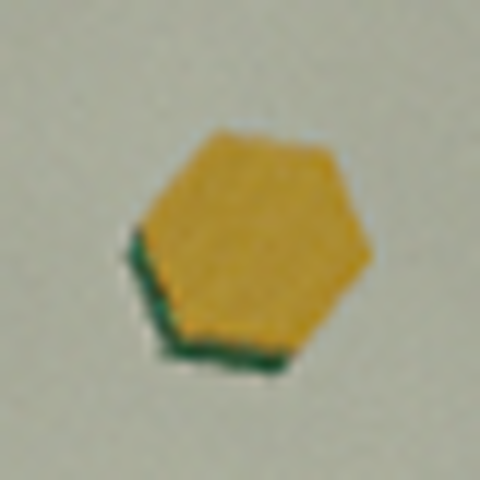

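```bash
python3 -c "
from lib import *
go([.5065,-.1783,.14],down(-71))"; python3 -m pendant '[[[0,0,0,6.2,-1.8,4.3],[0,0,0,6.2,-1.7,4.3],[0,0,0,6.2,-1.7,4.3],[0,0,0,6.2,-1.7,4.3],[0,0,0,6.2,-1.7,4.3],[0,0,0,6.2,-1.7,4.3],[0,0,0,6.2,-1.7,4.3],[0,0,0,0,0,0]]]'; python3 -c "
from lib import *
info();go([.5065,-.1783,.14],down(-71))"
```

```text
shift cm (tool axes) [ 0.27  3.71 11.49]
turn deg [ 43.41 -12.15  30.05]
clock: 75.1
tool_pos: [0.5659, -0.0931, 0.1855]
eef_rot: [-2.52, 1.846, 0.005]
contact_force: [0.5, -0.9, 0.1]
width: 0.0913
t 75.1 pos [ 0.5659 -0.0931  0.1855] z [ 0.008  0.016 -1.   ] xjaw [ 0.301 -0.953 -0.013] yaw -72.5 q [-0.213  0.186  1.999  0.021  0.952  1.04 ] F [ 0.5 -0.9  0.1] w 0.0913
shift cm (tool axes) [6.39 8.28 4.37]
turn deg [-0.71  0.74 -1.47]
```

```bash
python3 -m pendant '[[[1.6,2,0.5,-0.7,0.7,-1.4],[1.6,2,0.5,0,0,0],[1.6,2,0.5,0,0,0],[1.5,2,0.5,0,0,0],[0,0,1.5,0,0,0],[0,0,0,0,0,0]]]'; python3 -c "
from lib import *
info();go([.5065,-.1783,.033],down(-71))"
```

```text
clock: 75.7
tool_pos: [0.5046, -0.1803, 0.1441]
eef_rot: [2.555, -1.804, -0.026]
contact_force: [0.6, 0.3, -0.5]
width: 0.0912
t 75.7 pos [ 0.5046 -0.1803  0.1441] z [-0.022 -0.002 -1.   ] xjaw [ 0.334 -0.942 -0.006] yaw -70.5 q [-0.381  0.197  2.078 -0.013  0.886  0.856] F [ 0.6  0.3 -0.5] w 0.0912
shift cm (tool axes) [-0.06 -0.48 11.11]
turn deg [1.2  0.31 0.54]
```

```bash
python3 -m pendant '[[[-0.1,-0.4,0.5,1.2,0.3,0.5],[0,0,1.8,0,0,0],[0,0.05,1.8,0,0,0],[0,0.05,1.8,0,0,0],[0,0,1,0,0,0],[0,0,0,0,0,0]]]'; python3 -c "
from lib import *
info();go([.5065,-.1783,.033],down(-71))"
```

```text
clock: 76.3
tool_pos: [0.5103, -0.174, 0.0715]
eef_rot: [-2.562, 1.817, -0.001]
contact_force: [0.9, 0.0, 0.6]
width: 0.0912
t 76.3 pos [ 0.5103 -0.174   0.0715] z [ 0.001  0.    -1.   ] xjaw [ 0.331 -0.944  0.   ] yaw -70.7 q [-3.720e-01  3.110e-01  2.105e+00  1.000e-03  7.250e-01  8.610e-01] F [0.9 0.  0.6] w 0.0912
shift cm (tool axes) [0.28 0.5  3.85]
turn deg [-0.07 -0.01  0.32]
```

```bash
python3 -m pendant '[[[0.3,0.5,0.5,0,0,0.3],[0,0,1.3,0,0,0],[0,0,1.3,0,0,0],[0,0,0.5,0,0,0],[0,0,0,0,0,0]]]'; python3 -c "
from lib import *
info();go([.5065,-.1783,.033],down(-71))";python3 -m pendant '[[[0,0,0,0,0,0],[0,0,0,0,0,0],[0,0,0,0,0,0],[0,0,0,0,0,0],[0,0,0,0,0,0],[0,0,0,0,0,0]]]' 1 20; python3 -c "
from lib import *
info()"; python3 -m pendant '[[[0,0,-2,0,0,0],[0,0,-5,0,0,0],[0,0,-5,0,0,0],[0,0,-5,0,0,0],[0,0,-4,0,0,0]]]';  python3 -c "
from lib import *
info(); P=chest(-.046,-.0605,.24); print(P); go(P,down(-92.4))"
```

```text
clock: 76.8
tool_pos: [0.5077, -0.1787, 0.0339]
eef_rot: [-2.557, 1.823, -0.005]
contact_force: [0.2, 0.3, 0.7]
width: 0.091
t 76.8 pos [ 0.5077 -0.1787  0.0339] z [ 0.003 -0.001 -1.   ] xjaw [ 0.326 -0.945  0.002] yaw -71.0 q [-3.820e-01  3.760e-01  2.112e+00  1.000e-03  6.500e-01  8.550e-01] F [0.2 0.3 0.7] w 0.091
shift cm (tool axes) [-0.08  0.1   0.09]
turn deg [-0.17 -0.09  0.03]
clock: 77.4
tool_pos: [0.5084, -0.179, 0.0349]
eef_rot: [-2.556, 1.823, -0.007]
contact_force: [0.1, -0.5, -2.9]
width: 0.0501
t 77.4 pos [ 0.5084 -0.179   0.0349] z [ 0.005 -0.001 -1.   ] xjaw [ 0.326 -0.945  0.003] yaw -71.0 q [-3.820e-01  3.750e-01  2.111e+00  1.000e-03  6.510e-01  8.560e-01] F [ 0.1 -0.5 -2.9] w 0.0501
clock: 77.9
tool_pos: [0.5027, -0.1769, 0.2447]
eef_rot: [2.557, -1.823, -0.015]
contact_force: [0.3, -0.2, -3.3]
width: 0.0496
t 77.9 pos [ 0.5027 -0.1769  0.2447] z [-0.008  0.004 -1.   ] xjaw [ 0.326 -0.945 -0.007] yaw -71.0 q [-3.830e-01  5.200e-02  2.030e+00  1.000e-03  1.069e+00  8.560e-01] F [ 0.3 -0.2 -3.3] w 0.0496
[0.41670687 0.18147935 0.24      ]
shift cm (tool axes) [-36.68  -3.55   0.69]
turn deg [ 0.44  0.31 21.42]
```

```bash
python3 -m pendant '[[[-3.6,-0.4,0,0.2,0.1,0],[-4,-0.4,0,0.2,0.1,0],[-4,-0.4,0,0,0,0],[-4,-0.4,0,0,0,0],[-4,-0.4,0,0,0,0],[-4,-0.4,0,0,0,0],[-4,-0.4,0,0,0,0],[-4,-0.4,0,0,0,0],[-4,-0.4,0,0,0,0],[0,0,0,0,0,7],[0,0,0,0,0,7],[0,0,0,0,0,7.4]]]';  python3 -c "
from lib import *
info(); P=chest(-.046,-.0605,.17); print(P); go(P,down(-92.4))"
```

```text
clock: 79.1
tool_pos: [0.4163, 0.1835, 0.25]
eef_rot: [-2.158, 2.274, -0.01]
contact_force: [0.4, -0.1, -3.0]
width: 0.0498
t 79.1 pos [0.4163 0.1835 0.25  ] z [ 0.009 -0.    -1.   ] xjaw [-0.052 -0.999 -0.   ] yaw -93.0 q [ 0.366 -0.108  2.175 -0.004  1.066  1.991] F [ 0.4 -0.1 -3. ] w 0.0498
[0.41670687 0.18147935 0.17      ]
shift cm (tool axes) [0.2  0.02 8.  ]
turn deg [-0.51  0.   -0.6 ]
```

```bash
python3 -m pendant '[[[0.2,0.1,1.5,-0.5,0,-0.6],[0,0.05,2,0,0,0],[0,0.05,2,0,0,0],[0,0.05,1.5,0,0,0],[0,0,1,0,0,0],[0,0,0,0,0,0]]]';  python3 -c "
from lib import *
info(); P=chest(-.046,-.0605,.043); go(P,down(-92.4));im=optics.capture('side'); crop('s',im,220,60,370,190,4,'s35')"
```

```text
clock: 79.7
tool_pos: [0.4108, 0.1798, 0.162]
eef_rot: [2.193, -2.243, -0.004]
contact_force: [0.1, 0.2, -3.2]
width: 0.05
t 79.7 pos [0.4108 0.1798 0.162 ] z [-0.005 -0.001 -1.   ] xjaw [-0.022 -1.     0.001] yaw -91.3 q [3.600e-01 1.600e-02 2.242e+00 1.000e-03 8.890e-01 1.953e+00] F [ 0.1  0.2 -3.2] w 0.05
shift cm (tool axes) [-0.2  -0.64 11.9 ]
turn deg [ 0.3  -0.07  1.11]
```

View pics/s35.png

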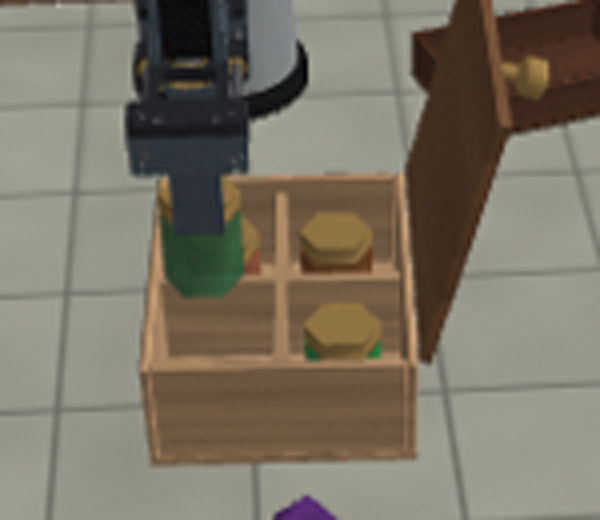

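```bash
python3 -m pendant '[[[-0.2,-0.6,0,0.3,0,1],[0,0,1.8,0,0,0],[0,0.05,1.8,0,0,0],[0,0.05,1.4,0,0,0],[0,0,0.8,0,0,0],[0,0,0,0,0,0]]]';  python3 -c "
from lib import *
info(); P=chest(-.046,-.0605,.043); go(P,down(-92.4))"
```

```text
clock: 80.35
tool_pos: [0.4225, 0.1837, 0.1073]
eef_rot: [-2.169, 2.26, -0.009]
contact_force: [0.9, -0.3, -3.2]
width: 0.05
t 80.35 pos [0.4225 0.1837 0.1073] z [ 0.011  0.002 -1.   ] xjaw [-0.041 -0.999 -0.003] yaw -92.3 q [ 3.610e-01  1.270e-01  2.252e+00 -2.000e-03  7.510e-01  1.974e+00] F [ 0.9 -0.3 -3.2] w 0.05
shift cm (tool axes) [0.26 0.63 6.42]
turn deg [-0.61  0.16  0.06]
```

```bash
python3 -m pendant '[[[0.3,0.6,0,-0.6,0.2,0],[0,0,0,0,0,0],[0,0.05,1.5,0,0,0],[0,0.05,1.5,0,0,0],[0,0.05,0.8,0,0,0],[0,0,0,0,0,0]]]';  python3 -c "
from lib import *
info(); P=chest(-.046,-.0605,.043); go(P,down(-92.4))"
```

```text
clock: 80.95
tool_pos: [0.4177, 0.1819, 0.0725]
eef_rot: [-2.172, 2.263, -0.005]
contact_force: [-0.2, -0.5, -2.0]
width: 0.0498
t 80.95 pos [0.4177 0.1819 0.0725] z [ 0.006  0.002 -1.   ] xjaw [-0.041 -0.999 -0.002] yaw -92.3 q [ 3.600e-01  1.910e-01  2.268e+00 -1.000e-03  6.760e-01  1.973e+00] F [-0.2 -0.5 -2. ] w 0.0498
shift cm (tool axes) [0.05 0.11 2.95]
turn deg [-0.35  0.1   0.05]
```

```bash
python3 -m pendant '[[[0,0.1,1,-0.3,0.1,0],[0,0.05,1,0,0,0],[0,0,0.6,0,0,0],[0,0,0.3,0,0,0]]]';  python3 -c "
from lib import *
info(); P=chest(-.046,-.0605,.043); go(P,down(-92.4))"; python3 -m pendant '[[[0,0,0.2,0,0,0]]]';  python3 -c "
from lib import *
info()"
```

```text
clock: 81.35
tool_pos: [0.4174, 0.1825, 0.0428]
eef_rot: [-2.174, 2.265, -0.002]
contact_force: [-2.6, 4.3, 12.3]
width: 0.0497
t 81.35 pos [0.4174 0.1825 0.0428] z [ 0.003  0.001 -1.   ] xjaw [-0.041 -0.999 -0.001] yaw -92.3 q [ 0.361  0.254  2.27  -0.     0.614  1.973] F [-2.6  4.3 12.3] w 0.0497
shift cm (tool axes) [ 0.1   0.06 -0.02]
turn deg [-0.15  0.05  0.05]
clock: 81.45
tool_pos: [0.4181, 0.1827, 0.0412]
eef_rot: [-2.174, 2.264, -0.003]
contact_force: [-2.7, -6.4, 25.6]
width: 0.0497
t 81.45 pos [0.4181 0.1827 0.0412] z [ 0.003  0.001 -1.   ] xjaw [-0.04  -0.999 -0.001] yaw -92.3 q [ 3.610e-01  2.590e-01  2.270e+00 -1.000e-03  6.100e-01  1.973e+00] F [-2.7 -6.4 25.6] w 0.0497
```

```bash
python3 -m pendant '[[[0,0,-0.1,0,0,0],[0,0,0,0,0,0],[0,0,0,0,0,0],[0,0,0,0,0,0]]]' -0.5; python3 -m pendant '[[[0,0,-2,0,0,0],[0,0,-2,0,0,0],[0,0,-3,0,0,0],[0,0,-4,0,0,0],[0,0,-4,0,0,0],[0,0,-4,0,0,0],[0,0,-4,0,0,0],[0,0,-4,0,0,0]]]'; python3 -c "
from lib import *
info(); im=optics.capture('side'); crop('s',im,220,60,370,190,4,'s36');im=optics.capture('top'); crop('t',im,130,130,270,265,4,'t36')"
```

```text
clock: 81.85
tool_pos: [0.419, 0.183, 0.0426]
eef_rot: [-2.173, 2.263, -0.004]
contact_force: [-0.5, -0.4, -0.4]
width: 0.0684
clock: 82.65
tool_pos: [0.4141, 0.1813, 0.3178]
eef_rot: [2.172, -2.262, -0.003]
contact_force: [0.3, 0.4, -1.1]
width: 0.0686
t 82.65 pos [0.4141 0.1813 0.3178] z [-0.005 -0.002 -1.   ] xjaw [-0.041 -0.999  0.002] yaw -92.3 q [ 0.361 -0.179  2.108 -0.     1.218  1.973] F [ 0.3  0.4 -1.1] w 0.0686
```

View pics/s36.png

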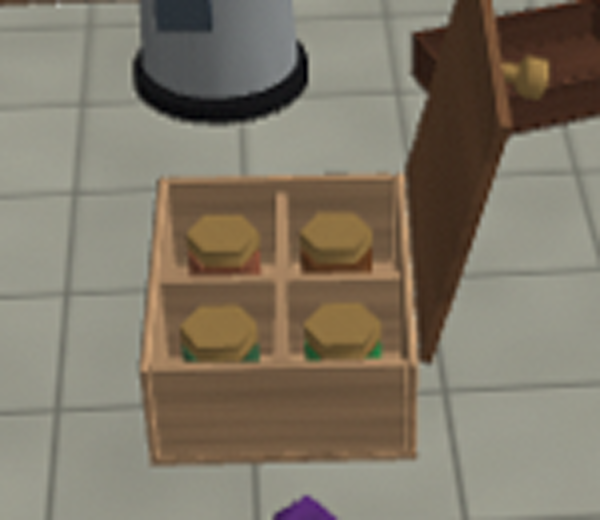

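```bash
python3 -m pendant '[[[0,0,-4,0,0,0],[0,0,-4,0,0,0],[0,0,-4,0,0,0],[0,0,0,0,0,0]]]' 1 20; python3 -c "
from lib import *
info(); P=chest(.215,.075,.42); print(P); go(P,down(-92.4)); im=optics.capture('top'); crop('t',im,100,100,300,265,3.5,'t37')"
```

```text
clock: 83.15
tool_pos: [0.4154, 0.1819, 0.4443]
eef_rot: [-2.175, 2.265, -0.001]
contact_force: [0.3, 0.2, -0.4]
width: 0.0393
t 83.15 pos [0.4154 0.1819 0.4443] z [ 0.002  0.    -1.   ] xjaw [-0.041 -0.999 -0.   ] yaw -92.3 q [ 0.362 -0.261  1.953 -0.     1.448  1.973] F [ 0.3  0.2 -0.4] w 0.0393
[0.68315208 0.30593095 0.42      ]
shift cm (tool axes) [-13.48 -26.25   2.48]
turn deg [-0.09  0.02  0.07]
```

View pics/t37.png

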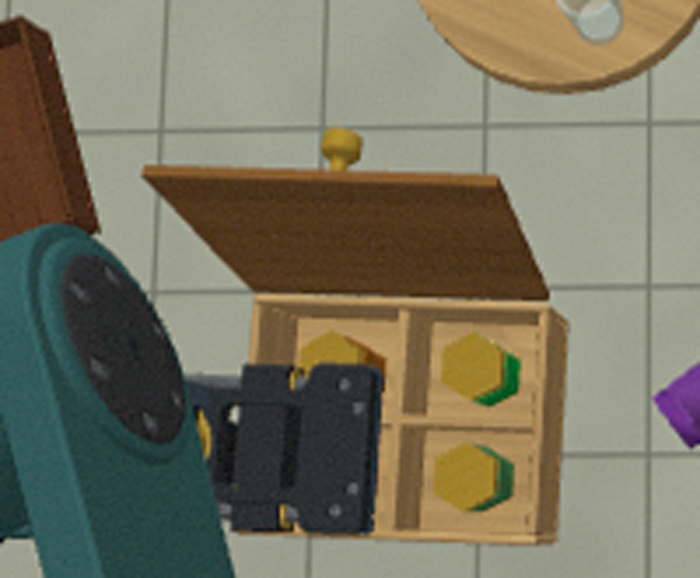

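```bash
python3 -m pendant '[[[-2.2,-4.3,0,0,0,0],[-2.2,-4.3,0,0,0,0],[-2.2,-4.3,0,0,0,0],[-2.2,-4.3,0,0,0,0],[-2.2,-4.3,0,0,0,0],[-1.7,-4,0,0,0,0],[0,0,0,0,0,0]]]'; python3 -c "
from lib import *
info(); P=chest(.215,.075,.24); print(P); go(P,down(-92.4))"
```

```text
clock: 83.9
tool_pos: [0.6811, 0.3014, 0.4252]
eef_rot: [2.167, -2.257, -0.007]
contact_force: [-0.9, -0.2, -1.1]
width: 0.0007
t 83.9 pos [0.6811 0.3014 0.4252] z [-0.012 -0.005 -1.   ] xjaw [-0.041 -0.999  0.006] yaw -92.3 q [ 0.385  0.289  1.429 -0.     1.437  1.997] F [-0.9 -0.2 -1.1] w 0.0007
[0.68315208 0.30593095 0.24      ]
shift cm (tool axes) [-0.56 -0.4  18.51]
turn deg [ 0.67 -0.32  0.07]
```

```bash
python3 -m pendant '[[[-0.4,-0.4,2,0.6,-0.3,0],[0,0,3,0,0,0],[0,0,3,0,0,0],[0,0,3,0,0,0],[0,0,2.5,0,0,0],[0,0,2,0,0,0],[0,0,0,0,0,0]]]'; python3 -c "
from lib import *
info(); P=chest(.18,.075,.24); print(P); go(P,down(-92.4)); im=optics.capture('side'); crop('s',im,230,20,400,190,4,'s38')"
```

```text
clock: 84.6
tool_pos: [0.6783, 0.3026, 0.2496]
eef_rot: [2.165, -2.255, -0.01]
contact_force: [-0.0, 0.1, 0.2]
width: 0.0005
t 84.6 pos [0.6783 0.3026 0.2496] z [-0.015 -0.006 -1.   ] xjaw [-0.041 -0.999  0.007] yaw -92.3 q [0.388 0.397 1.595 0.    1.166 2.   ] F [-0.   0.1  0.2] w 0.0005
[0.64818278 0.30739659 0.24      ]
shift cm (tool axes) [-0.37  3.02  1.01]
turn deg [ 0.86 -0.37  0.06]
```

View pics/s38.png

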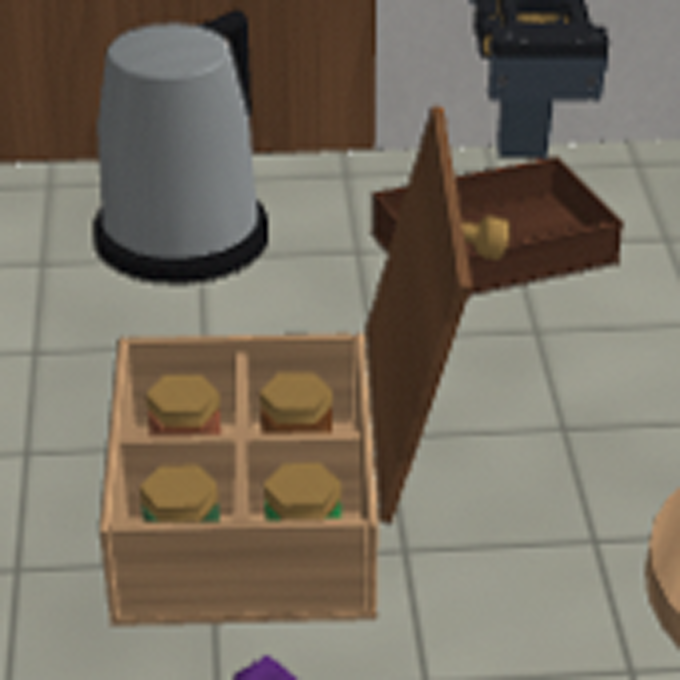

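```bash
python3 -m pendant '[[[-0.2,1.2,0.4,0.4,0,0],[-0.2,1.2,0.4,0.4,0,0],[0,1,0.2,0,0,0],[0,1,0,0,0,0],[0,1,0,0,0,0],[0,0,0,0,0,0]]]'; python3 -c "
from lib import *
info(); P=chest(.126,.075,.24); go(P,down(-92.4)); im=optics.capture('side'); crop('s',im,230,20,400,190,3,'s39')"
```

```text
clock: 85.25
tool_pos: [0.6234, 0.3096, 0.246]
eef_rot: [-2.174, 2.264, -0.012]
contact_force: [0.8, 0.1, -0.6]
width: 0.0006
t 85.25 pos [0.6234 0.3096 0.246 ] z [ 0.007 -0.003 -1.   ] xjaw [-0.041 -0.999  0.003] yaw -92.3 q [ 0.43   0.315  1.713 -0.007  1.108  2.045] F [ 0.8  0.1 -0.6] w 0.0006
shift cm (tool axes) [0.11 2.92 0.58]
turn deg [-0.43 -0.18  0.06]
```

View pics/s39.png

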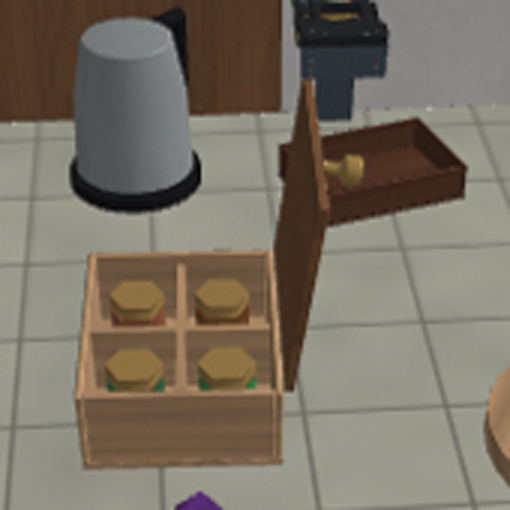

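```bash
python3 -m pendant '[[[0,1,0.2,0,0,0],[0,1,0.1,0,0,0],[0,1,0.1,0,0,0],[0,1,0.1,0,0,0],[0,1,0.1,0,0,0],[0,1,0.1,0,0,0],[0,0,0,0,0,0]]]'; python3 -c "
from lib import *
info(); P=chest(.087,.075,.238); go(P,down(-92.4)); im=optics.capture('side'); crop('s',im,230,20,400,190,3,'s40')"
```

```text
clock: 86.0
tool_pos: [0.5594, 0.3124, 0.2384]
eef_rot: [-2.172, 2.263, -0.013]
contact_force: [0.0, -0.3, 0.9]
width: 0.0003
t 86.0 pos [0.5594 0.3124 0.2384] z [ 0.009 -0.003 -1.   ] xjaw [-0.041 -0.999  0.002] yaw -92.4 q [ 0.476  0.233  1.834 -0.007  1.068  2.091] F [ 0.  -0.3  0.9] w 0.0003
shift cm (tool axes) [0.12 0.41 0.03]
turn deg [-0.51 -0.14  0.04]
```

View pics/s40.png

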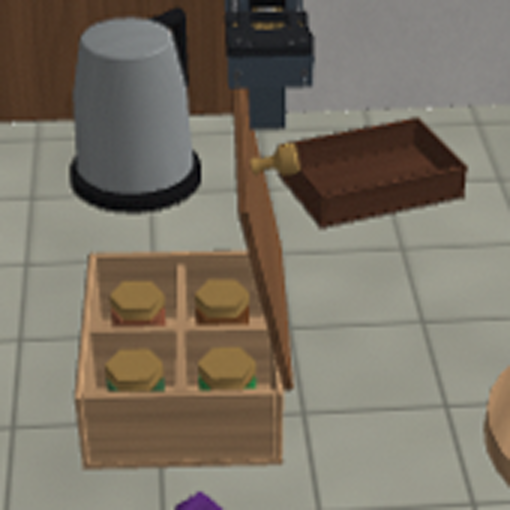

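```bash
python3 -m pendant '[[[0,1,0.3,-0.3,0,0],[0,1,0.3,0,0,0],[0,1,0.4,0,0,0],[0,1,0.4,0,0,0],[0,0.9,0.6,0,0,0],[0,0.9,0.6,0,0,0],[0,0.8,0.7,0,0,0],[0,0,0,0,0,0]]]'; python3 -c "
from lib import *
info(); P=chest(.017,.075,.205); go(P,down(-92.4)); im=optics.capture('side'); crop('s',im,230,20,400,190,3,'s41')"
```

```text
clock: 86.85
tool_pos: [0.4877, 0.3149, 0.2015]
eef_rot: [2.174, -2.266, 0.005]
contact_force: [1.0, 0.0, 0.5]
width: 0.0004
t 86.85 pos [0.4877 0.3149 0.2015] z [ 0.002 -0.003 -1.   ] xjaw [-0.041 -0.999  0.003] yaw -92.4 q [ 0.535  0.18   1.973 -0.004  0.988  2.149] F [1.  0.  0.5] w 0.0004
shift cm (tool axes) [ 0.08  0.23 -0.35]
turn deg [-0.11 -0.17  0.03]
```

View pics/s41.png

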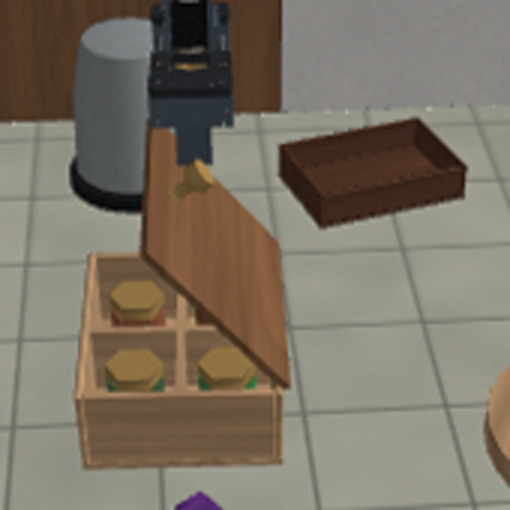

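```bash
python3 -m pendant '[[[0,0.9,0.8,0,0,0],[0,0.9,0.8,0,0,0],[0,0.9,0.9,0,0,0],[0,0.6,1,0,0,0],[0,0.5,1,0,0,0],[0,0.4,1,0,0,0],[0,0,0,0,0,0]]]'; python3 -c "
from lib import *
info(); P=chest(-.026,.075,.14); go(P,down(-92.4)); im=optics.capture('side'); crop('s',im,230,20,400,190,3,'s42')"
```

```text
clock: 87.6
tool_pos: [0.4425, 0.3164, 0.1415]
eef_rot: [2.174, -2.266, 0.005]
contact_force: [0.1, -0.4, 0.4]
width: 0.0002
t 87.6 pos [0.4425 0.3164 0.1415] z [ 0.001 -0.003 -1.   ] xjaw [-0.042 -0.999  0.003] yaw -92.4 q [ 0.58   0.205  2.074 -0.005  0.864  2.195] F [ 0.1 -0.4  0.4] w 0.0002
shift cm (tool axes) [0.04 0.02 0.15]
turn deg [-0.09 -0.19  0.02]
```

View pics/s42.png

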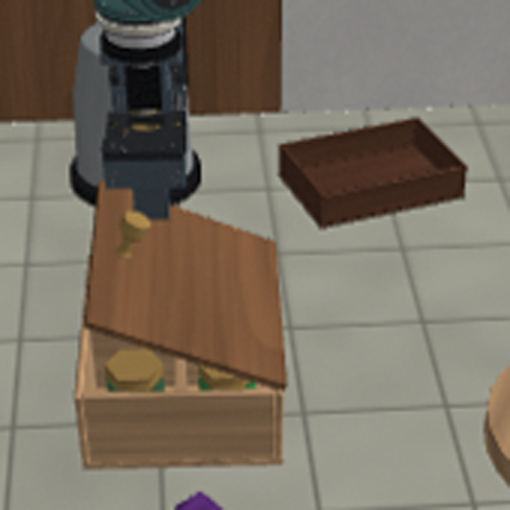

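```bash
python3 -m pendant '[[[0,0.3,0.7,0,0,0],[0,0.2,0.7,0,0,0],[0,0.2,0.6,0,0,0],[0,0.1,0.5,0,0,0],[0,0,0,0,0,0]]]'; python3 -c "
from lib import *
info(); P=chest(-.034,.075,.102); go(P,down(-92.4)); im=optics.capture('side'); crop('s',im,230,20,400,190,3,'s43')"
```

```text
clock: 88.15
tool_pos: [0.4354, 0.3172, 0.1156]
eef_rot: [-2.174, 2.267, -0.006]
contact_force: [-0.2, -0.2, 0.2]
width: 0.0005
t 88.15 pos [0.4354 0.3172 0.1156] z [ 0.003 -0.002 -1.   ] xjaw [-0.042 -0.999  0.002] yaw -92.4 q [ 0.588  0.236  2.095 -0.005  0.809  2.205] F [-0.2 -0.2  0.2] w 0.0005
shift cm (tool axes) [0.08 0.1  1.36]
turn deg [-0.17 -0.13 -0.01]
```

View pics/s43.png

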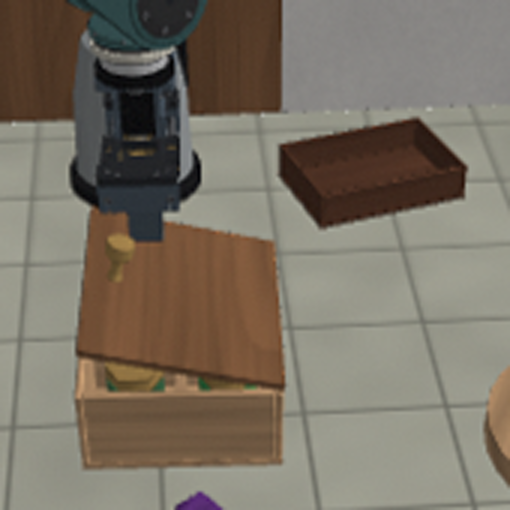

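```bash
python3 -m pendant '[[[0,0,0.4,0,0,0],[0,0,0.4,0,0,0],[0,0,0.3,0,0,0]]]'; python3 -m pendant '[[[0,0,0.2,0,0,0],[0,0,0.2,0,0,0]]]';python3 -m pendant '[[[0,0,0.2,0,0,0]]]'; python3 -c "
from lib import *
info(); im=optics.capture('side'); crop('s',im,230,60,350,190,4,'s44')"
```

```text
clock: 88.5
tool_pos: [0.4361, 0.3175, 0.1049]
eef_rot: [-2.173, 2.266, -0.006]
contact_force: [-0.8, 0.0, 1.5]
width: 0.0004
clock: 88.7
tool_pos: [0.4361, 0.3174, 0.1004]
eef_rot: [-2.173, 2.267, -0.006]
contact_force: [-0.9, -0.7, 1.3]
width: 0.0005
clock: 88.8
tool_pos: [0.4361, 0.3174, 0.0982]
eef_rot: [-2.173, 2.267, -0.006]
contact_force: [-0.1, 0.9, 1.2]
width: 0.0006
t 88.8 pos [0.4361 0.3174 0.0982] z [ 0.004 -0.002 -1.   ] xjaw [-0.042 -0.999  0.002] yaw -92.4 q [ 0.588  0.265  2.099 -0.005  0.775  2.205] F [-0.1  0.9  1.2] w 0.0006
```

View pics/s44.png

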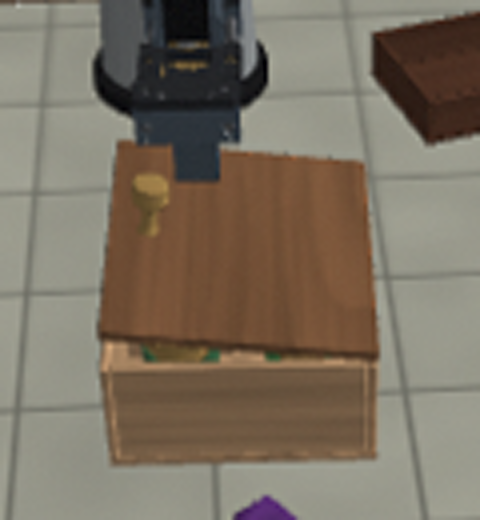

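```bash
python3 -m pendant '[[[0,0,0.25,0,0,0],[0,0,0.25,0,0,0]]]';python3 -m pendant '[[[0,0,0.25,0,0,0],[0,0,0.2,0,0,0]]]'; python3 -c "
from lib import *
info(); im=optics.capture('side'); crop('s',im,230,60,350,190,4,'s45')"
```

```text
clock: 89.05
tool_pos: [0.4362, 0.3174, 0.0928]
eef_rot: [-2.173, 2.267, -0.006]
contact_force: [-0.8, 0.2, 0.7]
width: 0.0003
clock: 89.25
tool_pos: [0.4362, 0.3174, 0.0878]
eef_rot: [-2.173, 2.267, -0.006]
contact_force: [-0.5, -0.6, 1.9]
width: 0.0004
t 89.25 pos [0.4362 0.3174 0.0878] z [ 0.004 -0.002 -1.   ] xjaw [-0.042 -0.999  0.002] yaw -92.4 q [ 0.588  0.283  2.102 -0.005  0.755  2.205] F [-0.5 -0.6  1.9] w 0.0004
```

View pics/s45.png

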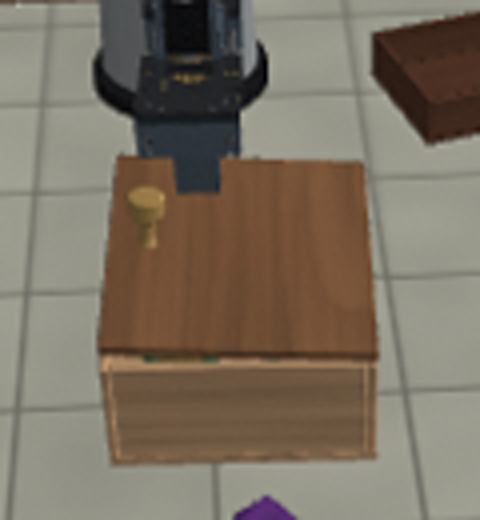

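```bash
python3 -m pendant '[[[0,0,0.2,0,0,0],[0,0,0.2,0,0,0]]]';python3 -m pendant '[[[0,0,0.2,0,0,0]]]';python3 -m pendant '[[[0,0,0.2,0,0,0]]]'; python3 -c "
from lib import *
info(); im=optics.capture('side'); crop('s',im,230,60,350,190,4,'s46')"
```

```text
clock: 89.5
tool_pos: [0.4362, 0.3174, 0.0834]
eef_rot: [-2.173, 2.267, -0.006]
contact_force: [-0.0, 0.4, 1.2]
width: 0.0005
clock: 89.6
tool_pos: [0.4362, 0.3174, 0.0813]
eef_rot: [-2.173, 2.267, -0.006]
contact_force: [-1.4, -0.5, 0.7]
width: 0.0002
clock: 89.7
tool_pos: [0.4362, 0.3174, 0.0794]
eef_rot: [-2.173, 2.267, -0.006]
contact_force: [-13.1, -7.7, 47.3]
width: 0.0009
t 89.7 pos [0.4362 0.3174 0.0794] z [ 0.004 -0.002 -1.   ] xjaw [-0.042 -0.999  0.002] yaw -92.4 q [ 0.588  0.297  2.103 -0.005  0.739  2.205] F [-13.1  -7.7  47.3] w 0.0009
```

View pics/s46.png

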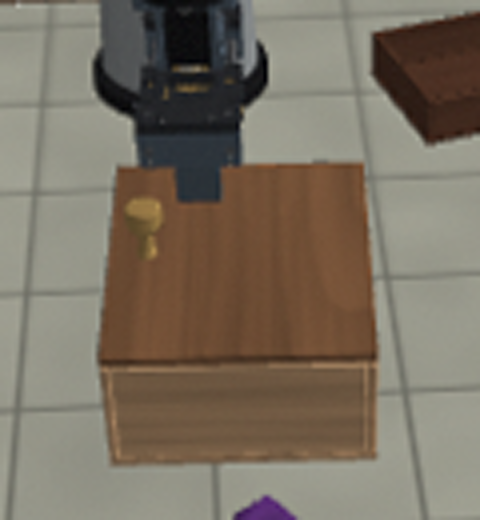

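```bash
python3 -m pendant '[[[0,0,-0.3,0,0,0],[0,0,-2,0,0,0],[0,0,-4,0,0,0],[0,0,-5,0,0,0],[0,0,-5,0,0,0],[0,0,-5,0,0,0],[0,0,-5,0,0,0],[0,0,0,0,0,0]]]'; python3 -m pendant '[[[0,3,0,0,0,0],[-4,0,0,0,0,0],[-4,0,0,0,0,0],[-4,0,0,0,0,0],[-4,0,0,0,0,0],[-4,0,0,0,0,0],[-4,0,0,0,0,0],[0,0,0,0,0,0]]]'; python3 -c "
from lib import *
info(); im=optics.capture('side'); cv2.imwrite('pics/s47.png',im);crop('s',im,230,60,350,190,4,'s48'); im=optics.capture('top');cv2.imwrite('pics/t47.png',im)"
```

```text
clock: 90.55
tool_pos: [0.4346, 0.3172, 0.3485]
eef_rot: [2.173, -2.267, 0.006]
contact_force: [0.6, 0.6, -0.2]
width: 0.0003
clock: 91.35
tool_pos: [0.414, 0.5667, 0.3465]
eef_rot: [-2.169, 2.268, -0.008]
contact_force: [-0.3, -0.7, -0.4]
width: 0.0006
t 91.35 pos [0.414  0.5667 0.3465] z [ 0.006 -0.002 -1.   ] xjaw [-0.045 -0.999  0.002] yaw -92.6 q [ 0.909  0.247  1.617 -0.006  1.276  2.526] F [-0.3 -0.7 -0.4] w 0.0006
```

View pics/s48.png

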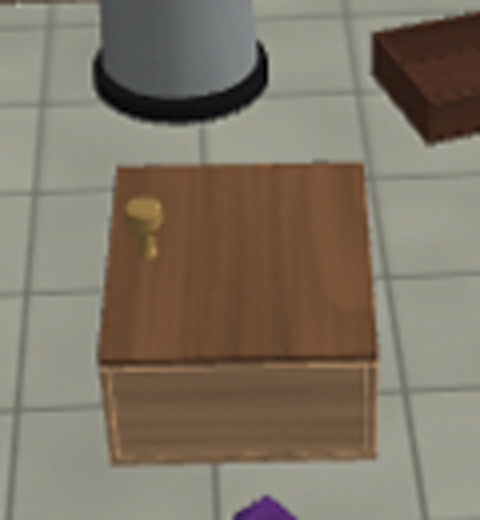

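View pics/t47.png

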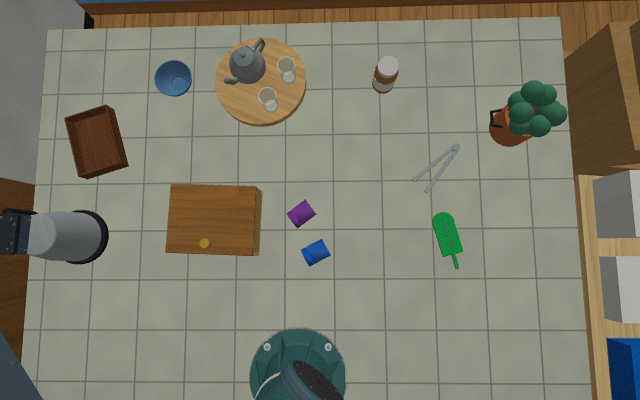

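View pics/s47.png

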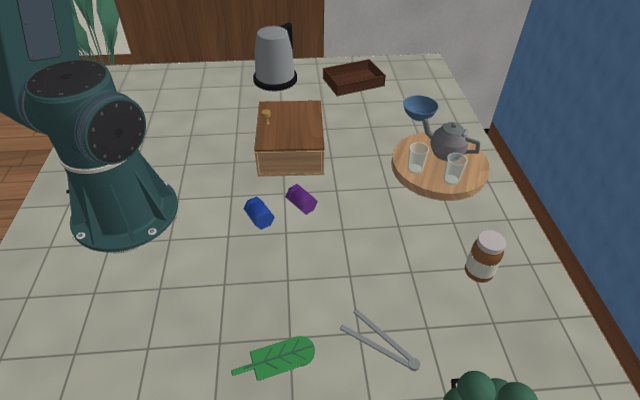

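```bash
python3 -c "
from lib import *
for th in(0,.02,.05):
  for s in(-.125,.125):
    print(th,[ (proj('side',chest(.1-.2*np.cos(th)+a*np.sin(th),s,.092+.2*np.sin(th)+a))-[230,60])*4 for a in(0,.01)])
a=cv2.imread('pics/side0.png');b=cv2.imread('pics/s47.png');d=cv2.absdiff(a,b).max(2)
for n,(x0,y0,x1,y1) in dict(kettle=(245,20,300,92),tongs=(335,305,425,375),trivet=(225,330,320,385),susan=(390,90,490,200),decoys=(240,180,320,232)).items(): print(n,(d[y0:y1,x0:x1]>40).sum())
im=optics.capture('side'); crop('s',im,240,120,335,185,8,'s49')"
```

```text
0 [array([ 97.23319385, 367.48200004]), array([ 95.85070946, 356.41640964])]
0 [array([116.22731662, 173.94887519]), array([115.10737232, 163.29314024])]
0.02 [array([ 96.73850291, 363.06957114]), array([ 95.63383965, 351.94831261])]
0.02 [array([115.83018521, 169.69841243]), array([114.95482941, 158.9962878 ])]
0.05 [array([ 96.20504072, 356.41321574]), array([ 95.52037259, 345.20792829])]
0.05 [array([115.41810104, 163.2917797 ]), array([114.91211975, 152.51970473])]
kettle 0
tongs 0
trivet 0
susan 0
decoys 300
```

View pics/s49.png

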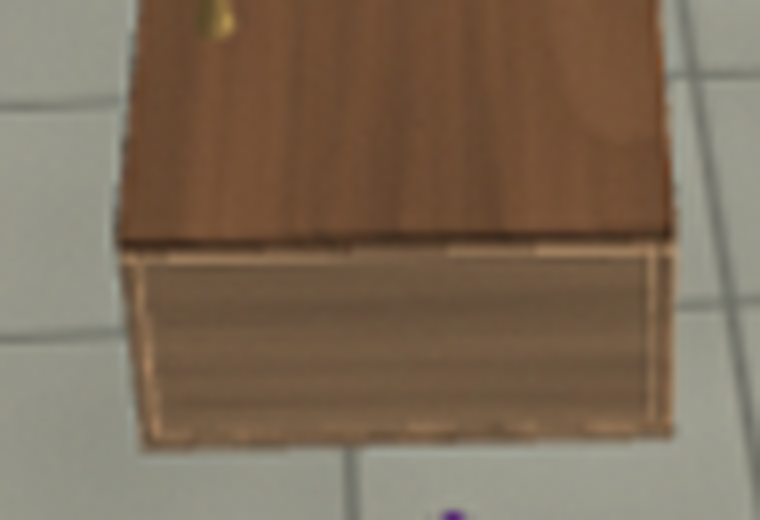

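```bash
python3 -c "
from lib import *
print(order.finish_job()); info()"
```

```text
the job is handed in; nothing more can be done
None
the job is handed in; nothing more can be done
```

All four jars are standing upright on the chest floor, one per compartment, and the lid is closed; I handed the job in at about 91 s.

- **Jars:** The bright green jar went straight in. I stood the three lying jars up on the sill first, then regripped each from above and placed it. The last picture before closing the lid shows all four caps level in their compartments.
- **Lid:** I pushed it over from behind and lowered it slowly with the shut fingers. Its corner pixels match the prediction for 0 rad, with no gap at the rim.
- **Left alone:** The trivet, tongs, kettle and lazy Susan show no pixel change from the start. The blue and purple look-alikes did not visibly move, and the arm was clear of everything at hand-in.

**What went less well:**
- The first two grips on the terracotta jar slipped because the pads sat too high. I set it back on the sill, about 4 cm from where it started, and regripped lower, which held.
- While I set the terracotta jar down on the sill, the wrist force briefly reached 41 N. It also reached 47 N with the fingertips as the lid met the rim. I backed off at once both times. These are finger contacts well under the 120 N wrist limit, but both are above the 40 N limit set for the arm and gripper body.

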